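# Load the bridge-blank magazine and lock its lid

## Robot

A 6-joint arm with a two-finger parallel gripper is mounted at the origin on the work surface. World frame = base frame: x ahead of the robot, y to its left, z up, the work surface at z = 0. Lengths are in m, angles in degrees, forces in N, time in s.
With the tool pointing down it reaches from about 0.375 to 0.9 m from the base axis. Payload 3.1 kg.
Tool frame: the origin (TCP) lies at the very end of the fingers, on their centre line; the grasp point (between the pads) lies 19 mm behind it; z points along the fingers, y is the line along which they close (so a half turn about z gives the same grasp; the last joint's range is limited). The gripper opens to 87 mm and grips with 3 to 60 N. Pads are 19 mm wide; open, the fingers measure 117 mm over their backs; the gripper's body (75 mm by 190 mm) begins 51 mm behind the grasp point.
Start: joints at [59.845, 30.224, 82.088, -0, 67.689, -10.227], TCP at [0.213, 0.588, 0.192] pointing down, gripper open.
Joint ranges: [-176.69, 176.69], [-43.24, 126.21], [12.49, 139.97], [-82, 262], [0, 151.66], [-163.58, 163.58]. Speed limits (degrees/s): [159.86, 159.86, 180, 180, 180, 180].

## Interface

Orientations are given as a 3x3 rotation matrix whose columns are the frame's x, y, z axes.
In Python, from rig import bot gives the robot as it stands.
- The arm moves only by the tool move_arm, never from a script. Its argument "increments" is a list of rows, each an object with "xyz": the shift along the tool's x, y, z in mm, a list of three; "roll": the turn about the tool's z in rad; "grip": the opening in per cent of the stroke, from 0 (shut) to 100 (fully open). A call has 1 to 5 rows; each row shifts and turns the commanded pose from where the row before left it, along the tool's axes as they then stand; what a row does not reach is not made up. A row lasts 1/12 s, in which the tool goes at most 41.7 mm and 7.16 degrees, less where a joint would pass 70% of its speed; a pose out of reach is approached as far as the arm can. A call is refused whole if a number of a shift passes 41.7 or a number of a turn 0.125, either way. A call with a gripper value outside its range is refused whole. The fingers move at their own pace and stop on an object; the grip force is fixed at half the most. Time passes only in rows, so rows that do not move let the fingers close. It gives the time, the measured TCP pose, the force, the opening and the grip force at its end, in the units of the state.
- bot.read_state(): the state, without advancing time (a new reading comes with each control period).
- bot.capture(name): name is "scene" or "top"; returns (picture, depth): 480x640x3 uint8, red, green, blue; 480x640 float32, m along the optical axis (not along the pixel's ray), 0 where there is no reading.
- bot.camera_model(name): a dict with "intrinsics" (3x3 intrinsics, pixels), "rvec" (rotation vector, rad) and "tvec" (3), from world to camera coordinates, as OpenCV has them. Camera axes: x right, y down, z forward; pixel columns grow to the right and rows downward; lengths in m; the calibration is good to about 2 mm. A picture is of the moment at which its call begins. camera_model takes no time and is no camera call.
- bot.hand_in(): hands the job in; it is judged then, once.
Trained networks look in the newest picture that a camera, given by its name, has taken for a name from the list of things; names that differ only in an ending like _2 or _b are one class to them, and where a whole thing is asked for, a point or a joint stands for the part that bears it (a point fixed in the world has none). Each returns a list of dicts, best first, with "conf" (0 to 1); they miss things now and then, are a little off and sometimes report something else, mostly with a low value. They report only what shows in the picture. A call takes as long as a camera call. They do not tell look-alikes from the thing itself.
- bot.spot_in(label, camera): "at" ([x, y, z] in m, in the coordinates of the camera as it stood for that picture, good to about 4 mm: the middle of the surface that is visible of it).
- bot.trace(label, camera): "mask" (480x640 bool, what is visible of it).
The state is a dict: "time_s": time; "joint_positions": joint angles; "qvel": joint speeds; "tau": joint torques, N m; "position": TCP position; "tcp_rot": TCP orientation; "force": force on the tool from outside, world axes, zero at the start; "moment": the same for the moment, N m; "opening": opening from 0.0 (shut) to 1.0 (fully open); "grasp_force": force on a finger pad.
Only numpy, scipy, OpenCV 4.12 (cv2) and the standard library are available. Lean on these libraries where they do the work, as an engineer would, in place of code of your own. Each camera call takes 0.05 s, during which the arm holds its last target. There are 200 camera calls.

## Task

Post every rosewood bridge blank lying on the bench through the slot in the lid of the feed magazine, so that it drops right inside. Then take the wooden pressing tool and, holding it upright and foot down, press all three of the lid's snap plugs fully home with it (never with the bare fingers), and stand the tool back upright with its whole foot on its cork pad. Leave the other things on the bench alone.

Things in the scene. Friction and masses are not known exactly. Their poses are not given: they have to be found in the camera images.
- blank1: flat dark rosewood bridge blank, 96 x 44 x 10 mm (x, y, z), 45 g, flat on the bench at any yaw; origin at the centre of its underside, x along its length, z through its thickness. All blanks are alike; three to five of the five are present, the others are absent (None)
- blank2: flat dark rosewood bridge blank, 96 x 44 x 10 mm (x, y, z), 45 g, flat on the bench at any yaw; origin at the centre of its underside, x along its length, z through its thickness. All blanks are alike; three to five of the five are present, the others are absent (None)
- blank3: flat dark rosewood bridge blank, 96 x 44 x 10 mm (x, y, z), 45 g, flat on the bench at any yaw; origin at the centre of its underside, x along its length, z through its thickness. All blanks are alike; three to five of the five are present, the others are absent (None)
- blank4: flat dark rosewood bridge blank, 96 x 44 x 10 mm (x, y, z), 45 g, flat on the bench at any yaw; origin at the centre of its underside, x along its length, z through its thickness. All blanks are alike; three to five of the five are present, the others are absent (None)
- blank5: flat dark rosewood bridge blank, 96 x 44 x 10 mm (x, y, z), 45 g, flat on the bench at any yaw; origin at the centre of its underside, x along its length, z through its thickness. All blanks are alike; three to five of the five are present, the others are absent (None)
- magazine: fixed feed magazine, plywood and clear acrylic, 200 x 94 x 160 mm (x, y, z); origin at the centre of its underside, z up, x roughly away from the robot. Hollow, 188 x 82 mm inside, the floor sloping up from 6 mm at the near (-x) end to 49 mm at the far end; walls 6 mm. Lid 4 mm thick, its top 160 mm above the bench, with one slot near the far end (+x) and three plugs nearer the robot
- slot (a point): centre of the lid's slot, 158 mm above the bench (mid lid), 55 mm along +x from the magazine's origin; same axes. Slot 58 mm along y, 24 mm along x: a blank passes only short end first, tipped 45 degrees or more from level. Tipped 45 degrees, leading end down and towards the robot (-x), and let go with its middle past the lid, it tips over the lip and drops in
- plug_a_top (a point): centre of the top face of the snap plug at the near end, +y side of the lid: a round black head 26 mm across and 6 mm thick on a grey stem, at x, y = -50, +26 mm in the magazine's axes; its top stands 14 mm above the lid at first and 6 mm above it when home. The plugs are 52 to 56 mm apart
- plug_b_top (a point): centre of the top face of the snap plug at the near end, -y side of the lid: a round black head 26 mm across and 6 mm thick on a grey stem, at x, y = -50, -26 mm in the magazine's axes; its top stands 14 mm above the lid at first and 6 mm above it when home. The plugs are 52 to 56 mm apart
- plug_c_top (a point): centre of the top face of the snap plug at the middle of the lid: a round black head 26 mm across and 6 mm thick on a grey stem, at x, y = 0, 0 mm in the magazine's axes; its top stands 14 mm above the lid at first and 6 mm above it when home. The plugs are 52 to 56 mm apart
- plug_a (a joint): how far plug_a is pressed down, m: 0 to 0.002 at the start, 0.008 fully home against its stop. It resists with about 9 N all the way and stays where it is left
- plug_b (a joint): how far plug_b is pressed down, m: 0 to 0.002 at the start, 0.008 fully home against its stop. It resists with about 9 N all the way and stays where it is left
- plug_c (a joint): how far plug_c is pressed down, m: 0 to 0.002 at the start, 0.008 fully home against its stop. It resists with about 9 N all the way and stays where it is left
- presser: loose beech pressing tool, 150 g, 82 mm tall: a round foot 44 mm across and 20 mm high, and on it a square neck 24 x 24 mm, from 20 to 82 mm above the foot's underside, to hold it by. Stands upright; origin at the centre of the foot's underside, z up the neck, x and y square to the neck's faces
- pad: fixed cork pad, 110 x 110 x 4 mm, flat on the bench, on which the pressing tool stands at the start; origin at the centre of its underside
- weight: bystander: small brass weight, 32 mm across, 45 mm tall, standing among the blanks; origin at the centre of its underside
- offcut: bystander: pale spruce offcut, 34 x 26 x 20 mm, lying among the blanks; origin at the centre of its underside
Not all that is in view belongs to the job. Leave any pink or red look-alike of the blank4 alone.

How it is judged (in metres and radians):
On the way, in this order (a step that is already met when the one before it is completed fails the run):
1. all blanks present are inside the magazine, below its lid, no plug yet home (x of blank1 in the frame of magazine between -0.1 and 0.1 m and y of blank1 in the frame of magazine between -0.047 and 0.047 m and z of each of blank1, blank2, blank3, blank4, blank5 in the frame of magazine below 0.115 m and x of blank2 in the frame of magazine between -0.1 and 0.1 m and y of blank2 in the frame of magazine between -0.047 and 0.047 m and x of blank3 in the frame of magazine between -0.1 and 0.1 m and y of blank3 in the frame of magazine between -0.047 and 0.047 m and x of blank4 in the frame of magazine between -0.1 and 0.1 m and y of blank4 in the frame of magazine between -0.047 and 0.047 m and x of blank5 in the frame of magazine between -0.1 and 0.1 m and y of blank5 in the frame of magazine between -0.047 and 0.047 m and not (value of joint plug_a above 0.0065 m) and not (value of joint plug_b above 0.0065 m) and not (value of joint plug_c above 0.0065 m)), for 0.2 s.
2. all plugs are home, the pressing tool upright and standing squarely on one of them (value of joint each of plug_a, plug_b, plug_c above 0.0065 m and angle between presser's own z axis and vertical below 0.15 rad and (horizontal distance between presser and plug_a_top below 0.015 m or horizontal distance between presser and plug_b_top below 0.015 m or horizontal distance between presser and plug_c_top below 0.015 m) and contact force between presser and magazine above 0.5 N).
At the end, for the whole second after the job is handed in: All blanks present rest inside the magazine below its lid (centre under 115 mm up); all plugs pressed at least 6.5 of 8 mm; the tool stands at rest, upright within 0.1 rad, on the cork pad, centre within 36 mm of the pad's centre along each pad axis (x of blank1 in the frame of magazine between -0.1 and 0.1 m and y of blank1 in the frame of magazine between -0.047 and 0.047 m and z of each of blank1, blank2, blank3, blank4, blank5 in the frame of magazine below 0.115 m and x of blank2 in the frame of magazine between -0.1 and 0.1 m and y of blank2 in the frame of magazine between -0.047 and 0.047 m and x of blank3 in the frame of magazine between -0.1 and 0.1 m and y of blank3 in the frame of magazine between -0.047 and 0.047 m and x of blank4 in the frame of magazine between -0.1 and 0.1 m and y of blank4 in the frame of magazine between -0.047 and 0.047 m and x of blank5 in the frame of magazine between -0.1 and 0.1 m and y of blank5 in the frame of magazine between -0.047 and 0.047 m and value of joint each of plug_a, plug_b, plug_c above 0.0065 m and x of presser in the frame of pad between -0.036 and 0.036 m and y of presser in the frame of pad between -0.036 and 0.036 m and z of presser in the frame of pad below 0.01 m and angle between presser's own z axis and vertical below 0.1 rad and linear speed of presser below 0.02 m/s and linear speed of each of blank1, blank2, blank3, blank4, blank5 below 0.05 m/s); the robot touches nothing.
It fails at once if a plug is pressed by the fingers or the arm instead of the tool (contact force between any of the fingers, the arm and plug_a above 2 N or contact force between any of the fingers, the arm and plug_b above 2 N or contact force between any of the fingers, the arm and plug_c above 2 N).
It fails at once if the brass weight or the offcut is pushed more than 8 cm away (distance of any of weight, offcut from where it was at the start of the episode above 0.08 m).
Of blank1, blank2, blank3, blank4, blank5 only 3 to 5 are there at a start; the rules pass over those that are not, and their reading is None.
At some moment in a run one of blank1, blank2, blank3, blank4, blank5 may be knocked a few centimetres aside while the robot is not near it.
It also fails if it takes over 210 s, if anything falls off the work surface, if the arm or the gripper's body presses on something with over 40 N, if the wrist force passes 120 N, or if a joint passes its speed limit or range.

## Working session

There is one attempt and no reset: what is moved stays moved. The work goes in short steps, Python scripts to look and compute and a tool call to move; the robot and the scene stay as the last step left them, time stands still between calls to the robot, and variables do not carry over. Pictures are saved under pics/ and viewed, at most 14 in all, crops included, and the job is handed in when it is done.

Besides the shell and the picture viewer there is one more tool, called as name(argument=value, ...), one argument or row to a line, values as JSON. move_arm: Moves the arm, as the interface text tells. Its arguments: {"type":"object","properties":{"increments":{"type":"array"}},"required":["increments"]}

```bash
ls; mkdir -p pics; cat > h.py <<'E'
import numpy as np, cv2
from rig import bot
def cam(n):
    m=bot.camera_model(n); R=cv2.Rodrigues(np.array(m["rvec"],float))[0]; return np.array(m["intrinsics"],float),R,np.array(m["tvec"],float).ravel()
def c2w(n,p):
    K,R,t=cam(n); return R.T@(np.asarray(p,float).ravel()-t)
def pts(n,mask,depth):
    K,R,t=cam(n); v,u=np.nonzero(mask&(depth>0)); z=depth[v,u]
    P=np.c_[(u-K[0,2])/K[0,0]*z,(v-K[1,2])/K[1,1]*z,z]; return (P-t)@R
def w2p(n,p):
    K,R,t=cam(n); q=K@(R@np.asarray(p,float)+t); return q[:2]/q[2]
def save(n,img): cv2.imwrite("pics/"+n,img[:,:,::-1])
E
python3 - <<'E'
from h import *
for n in("scene","top"):
    im,d=bot.capture(n); save(n+"0.png",im)
    K,R,t=cam(n); print(n,K[0,0],-R.T@t,R[2])
    for l in("blank1","magazine","presser","pad","weight","offcut","plug_a_top","slot"):
        for r in bot.spot_in(l,n)[:7]: print(l,round(r["conf"],2),c2w(n,r["at"]).round(3),w2p(n,c2w(n,r["at"])).round())
print(bot.read_state())
E
```

```text
pics
scene 468.95704393495396 [ 0.78978909 -0.34740563  0.80718324] [-0.40460215  0.43994423 -0.80171452]
blank1 0.8 [ 0.446 -0.315  0.016] [173. 400.]
blank1 0.79 [ 0.308 -0.18   0.012] [187. 300.]
blank1 0.74 [0.458 0.009 0.011] [310. 285.]
blank1 0.74 [0.224 0.281 0.012] [317. 159.]
blank1 0.71 [ 0.576 -0.326  0.012] [219. 463.]
blank1 0.69 [ 0.612 -0.17   0.012] [305. 405.]
blank1 0.64 [ 0.448 -0.158  0.008] [244. 340.]
magazine 0.67 [0.446 0.215 0.132] [377. 184.]
magazine 0.38 [0.388 0.211 0.173] [355. 156.]
presser 0.65 [ 0.589 -0.024  0.043] [351. 330.]
pad 0.86 [0.609 0.005 0.005] [368. 336.]
pad 0.48 [ 0.52  -0.242  0.02 ] [235. 397.]
weight 0.54 [ 0.528 -0.081  0.034] [305. 332.]
weight 0.27 [0.432 0.239 0.174] [382. 159.]
offcut 0.87 [ 0.523 -0.239  0.023] [238. 397.]
offcut 0.47 [0.439 0.179 0.174] [365. 177.]
slot 0.72 [0.447 0.212 0.138] [377. 183.]
top 485.776003001936 [0.34861795 0.02098056 1.06011895] [ 0.08362044 -0.01586776 -0.99637133]
blank1 0.97 [0.232 0.282 0.011] [189. 328.]
blank1 0.91 [0.451 0.008 0.018] [320. 228.]
blank1 0.9 [ 0.451 -0.153  0.008] [394. 2
[... 732 characters left out ...]
.07918596e-03,
        6.76901987e+01, -1.02271163e+01]), 'qvel': array([ 0.08953999, -0.10403244, -0.060014  , -0.04699767, -0.02543971,
       -0.03402636]), 'tau': array([ 2.60473398e-04, -4.40005517e+01, -1.76989710e+01,  6.33886037e-02,
        5.02216083e-02, -2.44437371e-05]), 'position': array([0.21296443, 0.5875636 , 0.19225607]), 'tcp_rot': array([[-9.40124115e-01,  3.40832286e-01, -2.35088535e-05],
       [ 3.40832286e-01,  9.40124116e-01, -5.77729722e-06],
       [ 2.01321507e-05, -1.34439527e-05, -1.00000000e+00]]), 'force': array([-0.46250842,  0.29900916,  0.07872877]), 'moment': array([-0.01442153,  0.02724962,  0.05150123]), 'grasp_force': 0.0, 'opening': 1.0014451697312854}
```

View pics/scene0.png

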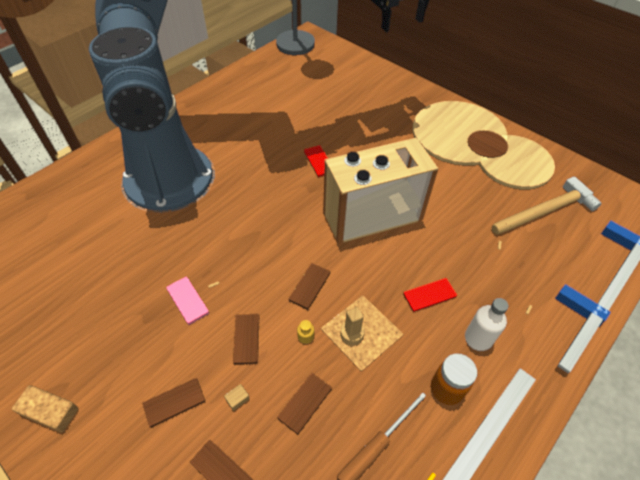

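View pics/top0.png

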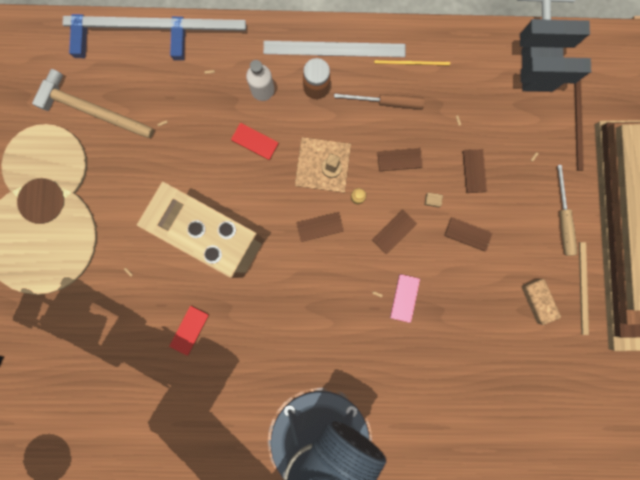

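Top view shows five dark blanks at (320,227), (394,231), (468,234), (400,159) and (475,170). The red cards at (255,141) and (189,330) and the pink one at (405,298) are look-alikes by colour. The magazine's slot is at (170,214), the tool at (332,165) on its pad, the weight at (359,195) and the offcut at (434,200).

```bash
cat >> h.py <<'E'
def rect(P):
    c,s,a=cv2.minAreaRect((P[:,:2]*1000).astype(np.float32))
    if s[0]<s[1]: s=(s[1],s[0]); a+=90
    return np.round(c,1),np.round(s,1),round((a+90)%180-90,1)
def grid(n,d): # world pts per pixel
    K,R,t=cam(n); v,u=np.mgrid[:480,:640]
    return (np.dstack([(u-K[0,2])/K[0,0]*d,(v-K[1,2])/K[1,1]*d,d])-t)@R
def blanks(n,im,d,lo=-.002,hi=.03):
    # dark brown, low, size-filtered
    W=grid(n,d); hsv=cv2.cvtColor(im,cv2.COLOR_RGB2HSV)
    m=((hsv[...,2]<115)&(W[...,2]>.004)&(W[...,2]<hi)&(d>0)).astype(np.uint8)
    m=cv2.morphologyEx(m,cv2.MORPH_OPEN,np.ones((3,3)))
    k,L,st,_=cv2.connectedComponentsWithStats(m); out=[]
    for i in range(1,k):
        if st[i,4]<250: continue
        P=W[L==i]; out.append((rect(P),np.median(P[:,2]).round(4),st[i,4]))
    return out
E
python3 - <<'E'
from h import *
for n in("top","scene"):
    im,d=bot.capture(n); W=grid(n,d)
    print(n)
    for r in bot.trace("blank1",n):
        P=W[r["mask"]&(d>0)]; c=im[r["mask"]].mean(0).round()
        print("blank",round(r["conf"],2),*rect(P),np.median(P[:,2]).round(4),c)
    box=(abs(W[...,0]-.43)<.2)&(abs(W[...,1]-.22)<.2)&(d>0)
    lid=box&(W[...,2]>.15)&(W[...,2]<.20); P=W[lid]; print("lid",rect(P),np.median(P[:,2]))
    V=cv2.cvtColor(im,cv2.COLOR_RGB2HSV)[...,2]
    m=((V<90)&box&(W[...,2]>.13)).astype(np.uint8)
    k,L,st,c=cv2.connectedComponentsWithStats(m)
    for i in range(1,k):
        if st[i,4]>20: P=W[L==i]; print("plug?",c[i].round(),st[i,4],rect(P),np.percentile(P[:,2],[10,50,90]).round(4))
    for l in("presser","pad"):
        for r in bot.trace(l,n)[:1]:
            P=W[r["mask"]&(d>0)]
            if l=="presser":
                T=P[P[:,2]>.078]; print("presser",rect(T),np.percentile(P[:,2],99),len(T))
                F=P[P[:,2]<.03]; print("foot",rect(F))
            else: print("pad",rect(P),np.median(P[:,2]))
    for q in [(60,100)]: pass
    z=W[...,2][(abs(W[...,0]-.35)<.03)&(abs(W[...,1]-.05)<.03)&(d>0)]; print("bench z",np.median(z))
im,d=bot.capture("top"); save("mag.png",cv2.resize(im[170:290,120:280],None,fx=4,fy=4,interpolation=cv2.INTER_CUBIC))
E
```

```text
top
blank 0.98 [454.9   8.1] [95.8 43.8] -75.1 0.0101 [124.  85.  63.]
blank 0.94 [ 448.6 -156.6] [100.2  47.8] -43.4 0.0098 [124.  85.  63.]
blank 0.85 [226.8 283.8] [102.5  48.5] -29.0 0.0096 [189.  71.  66.]
blank 0.83 [ 303. -180.] [97.8 47.2] -11.8 0.0099 [235. 166. 188.]
blank 0.68 [386.3 206. ] [24.1 22.1] -89.2 0.1732 [95. 89. 84.]
blank 0.66 [643.1 152.8] [97.  47.5] 62.9 0.0101 [215.  76.  70.]
blank 0.64 [ 443.3 -317.7] [97.2 44. ] 70.8 0.01 [118.  81.  60.]
blank 0.6 [ 607.  -167.1] [97.2 45.6] -85.3 0.0102 [119.  82.  60.]
blank 0.57 [ 584.3 -334.1] [98.  49.1] 5.2 0.01 [116.  79.  59.]
lid (array([431.6, 238.2]), array([202. ,  94.6]), 61.9) 0.1603790211960542
plug? [195. 228.] 92 (array([430.5, 237.3]), array([18.8, 16.8]), -89.4) [0.1706 0.1727 0.1748]
plug? [226. 229.] 84 (array([430.3, 181.6]), array([19. , 16.9]), 45.6) [0.1707 0.1725 0.1743]
plug? [211. 254.] 90 (array([385.3, 207. ]), array([18.9, 16.4]), -88.8) [0.171  0.1733 0.1753]
presser (array([584.1, -16. ]), array([25.1, 23.7]), -21.9) 0.09044692120827781 139
foot (array([588.1, -19.2]), array([53.3, 42.9
[... 680 characters left out ...]
ay([432.2, 239.8]), array([203.7,  99.5]), 62.0) 0.16207545673486767
plug? [353. 157.] 95 (array([386. , 205.8]), array([22.7, 21.3]), -47.8) [0.1719 0.1749 0.1763]
plug? [381. 160.] 92 (array([432.5, 236.9]), array([21.6, 20.5]), -20.1) [0.1708 0.1741 0.1758]
plug? [363. 175.] 101 (array([431.8, 180.8]), array([21.4, 21.1]), -44.2) [0.1707 0.1741 0.1755]
plug? [342. 198.] 47 (array([423.1, 134.3]), array([15.8,  8.9]), -30.2) [0.1344 0.1431 0.1512]
presser (array([585.2, -14.8]), array([24. , 23.4]), 67.0) 0.08938250520230717 200
foot (array([578.2,   2.9]), array([80.8, 43.7]), -68.3)
pad (array([593.9,   4.9]), array([110.8, 110.1]), 83.3) 0.005634239216537447
bench z 0.001741098133621857
```

View pics/mag.png

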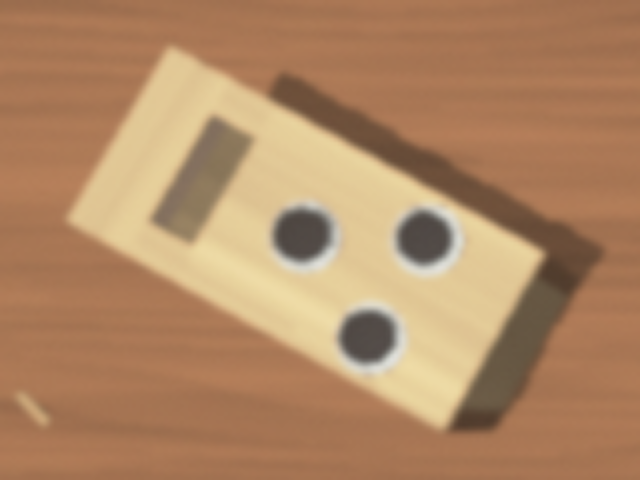

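The lid, slot and plug layout fit the given sizes: the magazine's origin is about (431.5, 237.8) mm with yaw 62°. In the crop, plug c is at (302,234), b at (425,238), a at (368,336) and the slot at (202,180), which matches. The real blanks are the five dark brown ones, because the pink and red cards differ in colour.

```bash
cat >> h.py <<'E'
MO=np.array([431.5,237.8]); MY=62.
def mag(x,y=0): a=np.radians(MY); return MO+[x*np.cos(a)-y*np.sin(a), x*np.sin(a)+y*np.cos(a)]
def plan(*wps):
    """waypoints (x,y,z mm, toolx yaw deg or None); prints roll then tool-frame shift, per row"""
    s=bot.read_state(); p=np.array(s["position"])*1000; R=np.array(s["tcp_rot"]); y=np.degrees(np.arctan2(R[1,0],R[0,0]))
    print("t",round(s["time_s"],1),"at",p.round(1),"yaw",round(y,1),"F",np.round(s["force"],1),"op",round(s["opening"],3),"gf",round(s["grasp_force"],1),"j",np.round(s["joint_positions"]))
    for x,yy,z,w in wps:
        if w is not None:
            dr=-np.radians((w-y+180)%360-180); n=int(np.ceil(abs(dr)/.12-1e-6)); y=w
            print("roll",round(dr,3),f"= {n} x {dr/max(n,1):.4f}")
        a=np.radians(y); D=np.array([x,yy,z])-p; sh=np.array([D[0]*np.cos(a)+D[1]*np.sin(a), D[0]*np.sin(a)-D[1]*np.cos(a), -D[2]])
        n=max(1,int(np.ceil(np.linalg.norm(sh)/40))); print("shift",sh.round(1),f"= {n} x",(sh/n).round(1)); p=np.array([x,yy,z])
E
python3 -c "
from h import *
plan((213,588,235,105),(450.3,27.4,235,None),(450.3,27.4,40,None),(450.3,27.4,3,None))
print(mag(55),mag(-116))"
```

```text
t 1.4 at [213.  587.6 192.3] yaw 160.1 F [ 0.  -0.3 -0.7] op 1.002 gf 0.0 j [ 60.  30.  82.   0.  68. -10.]
roll 0.961 = 9 x 0.1068
shift [  0.4   0.2 -42.7] = 2 x [  0.2   0.1 -21.4]
shift [-602.9   84.1   -0. ] = 16 x [-37.7   5.3  -0. ]
shift [  0.   0. 195.] = 5 x [ 0.  0. 39.]
shift [ 0.  0. 37.] = 1 x [ 0.  0. 37.]
[457.32093595 286.36211761] [377.04129872 135.37807923]
```

move_arm(
  increments=[
    {"xyz": [0,0,-10],"roll": 0.12,"grip": 100},
    {"xyz": [0,0,-10],"roll": 0.12,"grip": 100},
    {"xyz": [0,0,-10],"roll": 0.12,"grip": 100},
    {"xyz": [0,0,-10],"roll": 0.12,"grip": 100},
    {"xyz": [0,0,-3],"roll": 0.12,"grip": 100},
  ],
)

```text
time_s: 1.77
position: [0.2134, 0.5884, 0.2371]
tcp_rot: [[-0.579, 0.816, 0.001], [0.816, 0.579, 0.003], [0.001, 0.003, -1.0]]
force: [0.6, 0.8, -0.4]
opening: 0.998
grasp_force: 0.0
```

move_arm(
  increments=[
    {"xyz": [0,0,0],"roll": 0.12,"grip": 100},
    {"xyz": [0,0,0],"roll": 0.12,"grip": 100},
    {"xyz": [0,0,0],"roll": 0.12,"grip": 100},
    {"xyz": [-37.7,5.3,0],"roll": 0,"grip": 100},
    {"xyz": [-37.7,5.3,0],"roll": 0,"grip": 100},
  ],
)

```text
time_s: 2.18
position: [0.2426, 0.5179, 0.235]
tcp_rot: [[-0.263, 0.965, 0.001], [0.965, 0.263, 0.001], [0.0, 0.001, -1.0]]
force: [0.5, -0.1, 0.3]
opening: 1.0
grasp_force: 0.0
```

move_arm(
  increments=[
    {"xyz": [-37.7,5.3,0],"roll": 0,"grip": 100},
    {"xyz": [-37.7,5.3,0],"roll": 0,"grip": 100},
    {"xyz": [-37.7,5.3,0],"roll": 0,"grip": 100},
    {"xyz": [-37.7,5.3,0],"roll": 0,"grip": 100},
    {"xyz": [-37.7,5.3,0],"roll": 0,"grip": 100},
  ],
)

```text
time_s: 2.6
position: [0.3178, 0.3408, 0.2355]
tcp_rot: [[-0.261, 0.965, 0.001], [0.965, 0.261, 0.0], [0.0, 0.001, -1.0]]
force: [0.4, -0.7, 0.4]
opening: 0.997
grasp_force: 0.0
```

move_arm(
  increments=[
    {"xyz": [-37.7,5.3,0],"roll": 0,"grip": 100},
    {"xyz": [-37.7,5.3,0],"roll": 0,"grip": 100},
    {"xyz": [-37.7,5.3,0],"roll": 0,"grip": 100},
    {"xyz": [-37.7,5.3,0],"roll": 0,"grip": 100},
    {"xyz": [-37.7,5.3,0],"roll": 0,"grip": 100},
  ],
)

```text
time_s: 3.02
position: [0.3925, 0.1656, 0.2356]
tcp_rot: [[-0.26, 0.966, 0.001], [0.966, 0.26, 0.0], [-0.0, 0.001, -1.0]]
force: [0.1, 0.6, 0.2]
opening: 1.002
grasp_force: 0.0
```

move_arm(
  increments=[
    {"xyz": [-37.7,5.3,0],"roll": 0,"grip": 100},
    {"xyz": [-37.7,5.3,0],"roll": 0,"grip": 100},
    {"xyz": [-37.7,5.3,0],"roll": 0,"grip": 100},
    {"xyz": [-37.7,5.3,0],"roll": 0,"grip": 100},
    {"xyz": [0,0,30],"roll": 0,"grip": 100},
  ],
)

```text
time_s: 3.43
position: [0.4611, 0.0201, 0.2098]
tcp_rot: [[-0.254, 0.967, 0.018], [0.967, 0.255, -0.006], [-0.011, 0.016, -1.0]]
force: [1.0, 0.1, -0.4]
opening: 1.001
grasp_force: 0.0
```

```bash
python3 -c "
from h import *
plan((450.3,27.4,40,105),(450.3,27.4,3,None))"
```

```text
t 3.4 at [461.1  20.1 209.8] yaw 104.7 F [ 1.   0.1 -0.4] op 1.001 gf 0.0 j [-11.  16. 104.  -0.  59. -26.]
roll -0.005 = 1 x -0.0046
shift [  9.8  -8.5 169.8] = 5 x [ 2.  -1.7 34. ]
shift [ 0.  0. 37.] = 1 x [ 0.  0. 37.]
```

move_arm(
  increments=[
    {"xyz": [0,0,33],"roll": 0,"grip": 100},
    {"xyz": [0,0,33],"roll": 0,"grip": 100},
    {"xyz": [0,0,33],"roll": 0,"grip": 100},
    {"xyz": [0,0,33],"roll": 0,"grip": 100},
    {"xyz": [0,0,0],"roll": 0,"grip": 100},
  ],
)

```text
time_s: 3.85
position: [0.4475, 0.0276, 0.0684]
tcp_rot: [[-0.259, 0.966, -0.012], [0.966, 0.259, 0.002], [0.005, -0.011, -1.0]]
force: [-0.7, 1.2, 0.2]
opening: 0.999
grasp_force: 0.0
```

move_arm(
  increments=[
    {"xyz": [0,0,0],"roll": 0,"grip": 100},
  ],
)

```text
time_s: 3.93
position: [0.4505, 0.0273, 0.0722]
tcp_rot: [[-0.26, 0.966, -0.004], [0.966, 0.26, 0.001], [0.002, -0.004, -1.0]]
force: [-1.1, -0.2, 0.1]
opening: 1.002
grasp_force: 0.0
```

```bash
python3 -c "
from h import *
im,d=bot.capture('top')
for b in blanks('top',im,d): print(b)
plan((450.3,27.4,3,105))"
```

```text
((array([ 486.9, -614.1]), array([408.2,   7.4]), 1.7), np.float64(0.0156), np.int32(1082))
((array([  4.3, -88.6]), array([86. , 28.3]), 0.8), np.float64(0.0129), np.int32(457))
t 4.0 at [452.1  27.1  73.7] yaw 105.1 F [-0.4 -0.4  0.3] op 0.999 gf 0.0 j [-11.  29. 113.   0.  38. -26.]
roll 0.001 = 1 x 0.0012
shift [ 0.7 -1.7 70.7] = 2 x [ 0.4 -0.8 35.4]
```

move_arm(
  increments=[
    {"xyz": [0,-1,30],"roll": 0,"grip": 100},
    {"xyz": [0,0,25],"roll": 0,"grip": 100},
    {"xyz": [0,0,15],"roll": 0,"grip": 100},
    {"xyz": [0,0,0],"roll": 0,"grip": 100},
    {"xyz": [0,0,0],"roll": 0,"grip": 0},
  ],
)

```text
time_s: 4.4
position: [0.4523, 0.0267, 0.0049]
tcp_rot: [[-0.26, 0.966, 0.003], [0.966, 0.26, -0.001], [-0.001, 0.003, -1.0]]
force: [-0.1, -0.3, -0.1]
opening: 0.976
grasp_force: 0.0
```

move_arm(
  increments=[
    {"xyz": [0,0,0],"roll": 0,"grip": 0},
    {"xyz": [0,0,0],"roll": 0,"grip": 0},
    {"xyz": [0,0,0],"roll": 0,"grip": 0},
    {"xyz": [0,0,0],"roll": 0,"grip": 0},
    {"xyz": [0,0,0],"roll": 0,"grip": 0},
  ],
)

```text
time_s: 4.82
position: [0.4511, 0.0268, 0.0039]
tcp_rot: [[-0.26, 0.966, 0.001], [0.966, 0.26, -0.0], [-0.001, 0.001, -1.0]]
force: [-0.5, 0.2, -0.3]
opening: 0.633
grasp_force: 0.0
```

move_arm(
  increments=[
    {"xyz": [0,0,0],"roll": 0,"grip": 0},
    {"xyz": [0,0,-20],"roll": 0,"grip": 0},
    {"xyz": [0,0,-38],"roll": 0,"grip": 0},
    {"xyz": [0,0,-38],"roll": 0,"grip": 0},
    {"xyz": [0,0,-38],"roll": 0,"grip": 0},
  ],
)

```text
time_s: 5.23
position: [0.4497, 0.027, 0.1383]
tcp_rot: [[-0.26, 0.966, -0.002], [0.966, 0.26, 0.0], [0.001, -0.002, -1.0]]
force: [0.7, -0.3, -0.0]
opening: 0.25
grasp_force: 0.0
```

move_arm(
  increments=[
    {"xyz": [0,0,-38],"roll": 0,"grip": 0},
    {"xyz": [0,0,-25],"roll": 0,"grip": 0},
    {"xyz": [0,0,0],"roll": 0,"grip": 0},
    {"xyz": [0,0,0],"roll": 0,"grip": 0},
  ],
)

```text
time_s: 5.57
position: [0.4515, 0.0268, 0.2016]
tcp_rot: [[-0.26, 0.966, 0.004], [0.966, 0.26, -0.001], [-0.002, 0.003, -1.0]]
force: [0.6, 0.2, -0.8]
opening: 0.018
grasp_force: 0.0
```

```bash
python3 -c "
from h import *
im,d=bot.capture('scene'); save('lift1.png',cv2.resize(im[120:360,200:520],None,fx=2.4,fy=2.4))
plan((*mag(-116),220,62),(*mag(55),230,62))"
```

```text
t 5.6 at [450.2  27.  200.2] yaw 105.1 F [-0.3  1.3 -1.1] op 0.01 gf 0.0 j [-11.  16. 106.  -0.  58. -26.]
roll 0.752 = 7 x 0.1074
shift [  61.3 -115.5  -19.8] = 4 x [ 15.3 -28.9  -5. ]
roll -0.0 = 0 x -0.0000
shift [171.   0. -10.] = 5 x [34.2  0.  -2. ]
```

View pics/lift1.png

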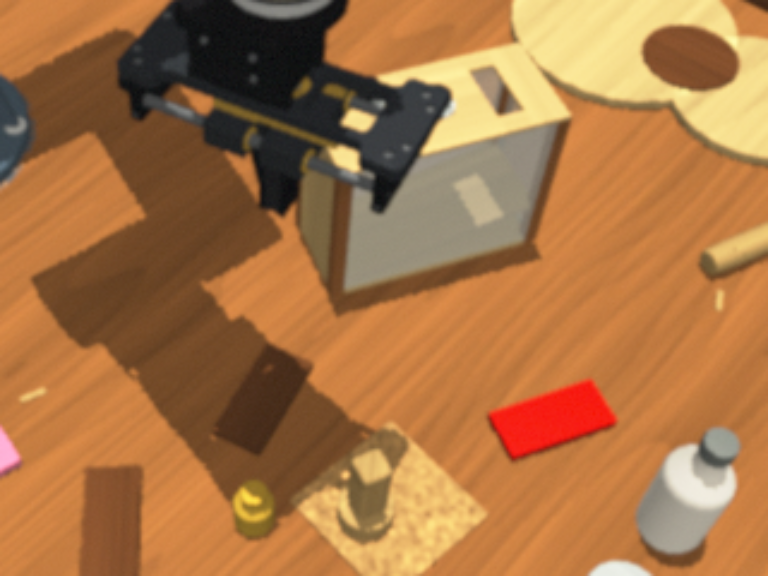

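The fingers had closed too little when I lifted, so the blank stayed on the bench at about (262,398) in the crop. I'll re-measure it and grasp again, allowing more time to close.

```bash
cat >> h.py <<'E'
def darks(*cams):
    for n in cams:
        im,d=bot.capture(n); W=grid(n,d)
        for r in bot.trace("blank1",n):
            m=r["mask"]&(d>0)
            if not m.any(): continue
            c=im[m].mean(0); P=W[m]; h=np.median(P[:,2])
            if c[0]<140 and h<.05: print(n,round(r["conf"],2),*rect(P[abs(P[:,2]-h)<.006]),h.round(4),c.round())
E
python3 -c "
from h import *
darks('top','scene')"
```

```text
top 0.65 [ 585. -333.] [96.9 46. ] 5.1 0.0102 [126.  87.  64.]
top 0.62 [ 608.  -166.7] [96.3 45.9] -83.7 0.0099 [131.  90.  67.]
top 0.59 [ 444.4 -316.8] [97.4 44.3] 70.3 0.0099 [131.  90.  67.]
scene 0.97 [ 447.8 -153.4] [97.6 44.2] -44.6 0.0112 [138.  84.  47.]
scene 0.94 [ 584.8 -330.7] [95.7 43.3] 5.1 0.011 [139.  84.  47.]
scene 0.91 [ 607.7 -164.8] [96.4 44.5] -84.1 0.0112 [139.  84.  47.]
scene 0.66 [455.6   9.7] [97.7 44.3] -75.6 0.0116 [77. 48. 28.]
scene 0.64 [ 444.7 -315.9] [95.8 45.1] 70.3 0.011 [135.  82.  46.]
```

move_arm(
  increments=[
    {"xyz": [0,0,38],"roll": 0,"grip": 80},
    {"xyz": [0,0,38],"roll": 0,"grip": 80},
    {"xyz": [0,0,38],"roll": 0,"grip": 80},
    {"xyz": [0,0,0],"roll": 0,"grip": 80},
    {"xyz": [0,0,0],"roll": 0,"grip": 80},
  ],
)

```text
time_s: 6.23
position: [0.4482, 0.0273, 0.0839]
tcp_rot: [[-0.26, 0.966, -0.008], [0.966, 0.26, 0.002], [0.004, -0.008, -1.0]]
force: [0.9, 0.1, 0.1]
opening: 0.301
grasp_force: 0.0
```

move_arm(
  increments=[
    {"xyz": [0,0,0],"roll": 0,"grip": 80},
    {"xyz": [0,0,0],"roll": 0,"grip": 80},
    {"xyz": [0,0,0],"roll": 0,"grip": 80},
    {"xyz": [0,0,0],"roll": 0,"grip": 80},
    {"xyz": [0,0,0],"roll": 0,"grip": 80},
  ],
)

```text
time_s: 6.65
position: [0.4517, 0.0268, 0.0878]
tcp_rot: [[-0.26, 0.966, 0.003], [0.966, 0.26, -0.001], [-0.002, 0.003, -1.0]]
force: [0.0, 0.6, 0.6]
opening: 0.68
grasp_force: 0.0
```

move_arm(
  increments=[
    {"xyz": [0,0,35],"roll": 0,"grip": 80},
    {"xyz": [0,0,30],"roll": 0,"grip": 80},
    {"xyz": [0,0,18],"roll": 0,"grip": 80},
    {"xyz": [0,0,0],"roll": 0,"grip": 40},
    {"xyz": [0,0,0],"roll": 0,"grip": 20},
  ],
)

```text
time_s: 7.07
position: [0.4505, 0.0269, 0.0032]
tcp_rot: [[-0.26, 0.966, -0.001], [0.966, 0.26, 0.0], [0.001, -0.001, -1.0]]
force: [-0.1, -0.4, 0.2]
opening: 0.723
grasp_force: 0.0
```

move_arm(
  increments=[
    {"xyz": [0,0,0],"roll": 0,"grip": 0},
    {"xyz": [0,0,0],"roll": 0,"grip": 0},
    {"xyz": [0,0,0],"roll": 0,"grip": 0},
    {"xyz": [0,0,0],"roll": 0,"grip": 0},
    {"xyz": [0,0,0],"roll": 0,"grip": 0},
  ],
)

```text
time_s: 7.48
position: [0.4513, 0.0268, 0.004]
tcp_rot: [[-0.26, 0.966, 0.002], [0.966, 0.26, -0.0], [-0.001, 0.001, -1.0]]
force: [-0.5, -0.7, -0.0]
opening: 0.354
grasp_force: 0.0
```

move_arm(
  increments=[
    {"xyz": [0,0,0],"roll": 0,"grip": 0},
    {"xyz": [0,0,0],"roll": 0,"grip": 0},
  ],
)

```text
time_s: 7.65
position: [0.4508, 0.0269, 0.0035]
tcp_rot: [[-0.26, 0.966, 0.0], [0.966, 0.26, -0.0], [-0.0, 0.0, -1.0]]
force: [-1.2, -0.7, 0.6]
opening: 0.2
grasp_force: 0.0
```

```bash
python3 -c "
from h import *
plan()
im,d=bot.capture('scene'); save('g1.png',cv2.resize(im[200:340,230:410],None,fx=4,fy=4))
W=grid('scene',d); m=(W[...,2]<.06)&(W[...,2]>.0)&(np.hypot(W[...,0]-.45,W[...,1]-.027)<.07)&(im.max(2)<60); P=W[m]; print(len(P),rect(P))
"
```

```text
t 7.7 at [450.8  26.9   3.5] yaw 105.1 F [-1.2 -0.7  0.6] op 0.2 gf 0.0 j [-11.  38. 115.  -0.  27. -26.]
116 (array([467.4,  42.3]), array([77.3, 40. ]), 27.1)
```

View pics/g1.png

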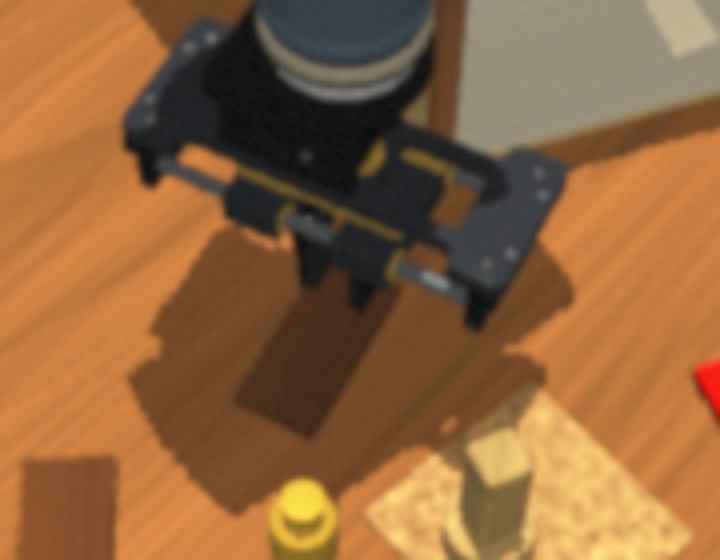

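```bash
python3 -c "
from h import *
im,d=bot.capture('scene'); W=grid('scene',d)
for y in (-1,0,1):
  for z in (.0035,.012,.02): p=np.array([.4508,.0269,z])+y*.01*np.array([.966,.26,0]); print(y,z,w2p('scene',p).round(1))
for v in range(264,282,2): print(v,[(u,(W[v,u]*1000).round().astype(int).tolist(),int(im[v,u].max())) for u in (306,309,312,318,321,324)])
"
```

```text
-1 0.0035 [309.5 277.3]
-1 0.012 [309.5 275.1]
-1 0.02 [309.5 272.9]
0 0.0035 [313.9 279.3]
0 0.012 [313.9 277. ]
0 0.02 [313.9 274.9]
1 0.0035 [318.3 281.3]
1 0.012 [318.3 279. ]
1 0.02 [318.4 276.9]
264 [(306, [442, 14, 64], 30), (309, [447, 17, 66], 27), (312, [475, -5, 117], 34), (318, [486, -1, 125], 37), (321, [491, 1, 128], 36), (324, [495, 4, 128], 40)]
266 [(306, [441, 15, 55], 38), (309, [447, 17, 58], 27), (312, [446, 26, 48], 30), (318, [486, -1, 118], 37), (321, [491, 1, 121], 34), (324, [497, 1, 127], 36)]
268 [(306, [440, 15, 47], 35), (309, [446, 18, 50], 30), (312, [445, 27, 39], 52), (318, [486, -2, 113], 31), (321, [491, 1, 115], 33), (324, [497, 2, 120], 42)]
270 [(306, [440, 15, 39], 34), (309, [446, 17, 44], 28), (312, [436, 37, 10], 69), (318, [466, 21, 60], 25), (321, [469, 27, 56], 28), (324, [497, 2, 114], 38)]
272 [(306, [432, 24, 13], 65), (309, [446, 17, 36], 50), (312, [439, 34, 11], 75), (318, [466, 22, 52], 25), (321, [469, 28, 48], 18), (324, [457, 50, 12], 62)]
274 [(306, [434, 21, 12], 77), (309, [439, 26, 12], 75), (312, [442, 30, 10], 76), (318, [466, 21, 46], 22), (321, [468, 29, 39], 44), (324, [460, 47, 10], 71)]
276 [(306, [437, 19, 11], 76), (309, [441, 23, 9], 75), (312, [447, 26, 13], 74), (318, [466, 22, 38], 28), (321, [460, 38, 12], 67), (324, [464, 42, 13], 72)]
278 [(306, [442, 13, 15], 75), (309, [445, 19, 11], 76), (312, [450, 22, 13], 75), (318, [458, 31, 12], 64), (321, [464, 34, 14], 72), (324, [467, 39, 11], 68)]
280 [(306, [444, 11, 11], 77), (309, [448, 15, 12], 75), (312, [452, 20, 11], 74), (318, [462, 27, 12], 71), (321, [466, 31, 13], 70), (324, [471, 35, 14], 71)]
```

The fingertips end about 30 mm above where the state puts the TCP: depth shows tip edges at z≈35 at pixels (309,272) and (318,276). I'll open the fingers and measure that offset properly before going lower.

move_arm(
  increments=[
    {"xyz": [0,0,0],"roll": 0,"grip": 80},
    {"xyz": [0,0,0],"roll": 0,"grip": 80},
    {"xyz": [0,0,0],"roll": 0,"grip": 80},
    {"xyz": [0,0,0],"roll": 0,"grip": 80},
    {"xyz": [0,0,0],"roll": 0,"grip": 80},
  ],
)

```text
time_s: 8.17
position: [0.4507, 0.0269, 0.0032]
tcp_rot: [[-0.26, 0.966, -0.0], [0.966, 0.26, 0.0], [0.0, -0.0, -1.0]]
force: [-1.1, -0.2, 0.4]
opening: 0.406
grasp_force: 0.0
```

move_arm(
  increments=[
    {"xyz": [0,0,0],"roll": 0,"grip": 80},
    {"xyz": [0,0,0],"roll": 0,"grip": 80},
    {"xyz": [0,0,0],"roll": 0,"grip": 80},
    {"xyz": [0,0,0],"roll": 0,"grip": 80},
  ],
)

```text
time_s: 8.5
position: [0.4507, 0.0269, 0.0032]
tcp_rot: [[-0.26, 0.966, -0.0], [0.966, 0.26, -0.0], [0.0, -0.0, -1.0]]
force: [-0.6, 0.6, 0.3]
opening: 0.708
grasp_force: 0.0
```

```bash
cat >> h.py <<'E'
def fingers(n="scene"):
    s=bot.read_state(); p=np.array(s["position"]); R=np.array(s["tcp_rot"])
    im,d=bot.capture(n); W=grid(n,d); L=(W-p)@R  # tool coords
    m=(d>0)&(im.max(2)<62)&(abs(L[...,0])<.03)&(abs(L[...,1])<.075)&(L[...,2]<.03)&(L[...,2]>-.062)&(W[...,2]>.016)
    k,C,st,_=cv2.connectedComponentsWithStats(m.astype(np.uint8))
    for i in range(1,k):
        if st[i,4]>15:
            Q=L[C==i]*1000; print(n,"finger tool-xyz pct5",np.percentile(Q,5,0).round(1),"pct95",np.percentile(Q,95,0).round(1),"n",st[i,4])
E
python3 -c "
from h import *
plan(); fingers(); fingers('top')"
```

```text
t 8.5 at [450.7  26.9   3.2] yaw 105.1 F [-0.6  0.6  0.3] op 0.708 gf 0.0 j [-11.  38. 115.  -0.  27. -26.]
scene finger tool-xyz pct5 [ -9.2 -37.3 -61.2] pct95 [  5.1 -29.1 -35.4] n 62
scene finger tool-xyz pct5 [ -9.5  31.8 -57.9] pct95 [ -1.4  41.1 -35.2] n 40
```

move_arm(
  increments=[
    {"xyz": [0,0,12],"roll": 0,"grip": 80},
    {"xyz": [0,0,8],"roll": 0,"grip": 80},
    {"xyz": [0,0,0],"roll": 0,"grip": 80},
    {"xyz": [0,0,0],"roll": 0,"grip": 80},
  ],
)

```text
time_s: 8.93
position: [0.4502, 0.027, -0.0172]
tcp_rot: [[-0.26, 0.966, -0.002], [0.966, 0.26, 0.0], [0.001, -0.001, -1.0]]
force: [0.8, -1.3, 0.3]
opening: 0.794
grasp_force: 0.0
```

```bash
python3 - <<'E'
from h import *
plan()
# tip height: profile along finger columns just outside blank
s=bot.read_state(); p=np.array(s["position"]); R=np.array(s["tcp_rot"])
im,d=bot.capture("scene"); W=grid("scene",d); L=(W-p)@R*1000
m=(d>0)&(im.max(2)<62)&(abs(L[...,0])<15)&(abs(L[...,1])<60)&(abs(L[...,1])>25)&(L[...,2]>-70)
for sgn in(-1,1):
    q=m&(L[...,1]*sgn>0); v,u=np.nonzero(q); 
    for r in sorted(set(v))[-6:]: print(sgn,r,[(int(c),W[r,c,2].round(4)*1000) for c in u[v==r]][:6])
E
```

```text
t 8.9 at [450.2  27.  -17.2] yaw 105.1 F [ 0.8 -1.3  0.3] op 0.794 gf 0.0 j [-11.  40. 115.  -0.  24. -26.]
-1 266 [(293, np.float64(29.6)), (294, np.float64(35.0)), (295, np.float64(34.4)), (296, np.float64(36.3)), (297, np.float64(36.8)), (298, np.float64(32.9))]
-1 267 [(293, np.float64(28.1)), (294, np.float64(31.6)), (295, np.float64(30.700000000000003)), (296, np.float64(32.300000000000004)), (297, np.float64(33.2)), (298, np.float64(28.6))]
-1 268 [(293, np.float64(26.1)), (294, np.float64(29.5)), (295, np.float64(29.2)), (296, np.float64(28.1)), (297, np.float64(29.4)), (298, np.float64(26.200000000000003))]
-1 269 [(294, np.float64(23.5)), (295, np.float64(24.400000000000002)), (296, np.float64(23.900000000000002)), (297, np.float64(25.2)), (298, np.float64(22.5))]
-1 270 [(294, np.float64(20.5)), (295, np.float64(19.0)), (296, np.float64(17.4)), (297, np.float64(22.2)), (298, np.float64(19.0))]
-1 271 [(294, np.float64(19.3)), (295, np.float64(15.100000000000001)), (296, np.float64(19.400000000000002)), (297, np.float64(19.0))]
1 282 [(329, np.float64(32.2)), (330, np.float64(32.300000000000004)), (331, np.float64(36.8)), (332, np.float64(39.0)), (333, np.float64(35.3)), (334, np.float64(28.6))]
1 283 [(329, np.float64(30.099999999999998)), (330, np.float64(28.400000000000002)), (331, np.float64(34.5)), (332, np.float64(35.5)), (333, np.float64(28.5)), (334, np.float64(22.599999999999998))]
1 284 [(329, np.float64(23.3)), (330, np.float64(25.5)), (331, np.float64(28.7)), (332, np.float64(30.3)), (333, np.float64(27.400000000000002))]
1 285 [(329, np.float64(20.2)), (330, np.float64(19.8)), (331, np.float64(26.8)), (332, np.float64(29.2)), (333, np.float64(22.2))]
1 286 [(329, np.float64(13.899999999999999)), (330, np.float64(16.8)), (331, np.float64(25.3)), (332, np.float64(25.3))]
1 287 [(330, np.float64(16.8)), (331, np.float64(18.599999999999998))]
```

move_arm(
  increments=[
    {"xyz": [0,0,7],"roll": 0,"grip": 80},
    {"xyz": [0,0,2],"roll": 0,"grip": 80},
    {"xyz": [0,0,0],"roll": 0,"grip": 80},
  ],
)

```text
time_s: 9.23
position: [0.4504, 0.0269, -0.0262]
tcp_rot: [[-0.26, 0.966, -0.001], [0.966, 0.26, 0.0], [0.0, -0.001, -1.0]]
force: [-0.1, 0.0, 0.8]
opening: 0.799
grasp_force: 0.0
```

move_arm(
  increments=[
    {"xyz": [0,0,0],"roll": 0,"grip": 0},
    {"xyz": [0,0,0],"roll": 0,"grip": 0},
    {"xyz": [0,0,0],"roll": 0,"grip": 0},
    {"xyz": [0,0,0],"roll": 0,"grip": 0},
    {"xyz": [0,0,0],"roll": 0,"grip": 0},
  ],
)

```text
time_s: 9.65
position: [0.4507, 0.0269, -0.0256]
tcp_rot: [[-0.26, 0.966, 0.0], [0.966, 0.26, -0.0], [-0.0, 0.0, -1.0]]
force: [-1.7, 0.1, 0.8]
opening: 0.505
grasp_force: 0.4
```

move_arm(
  increments=[
    {"xyz": [0,0,0],"roll": 0,"grip": 0},
    {"xyz": [0,0,0],"roll": 0,"grip": 0},
    {"xyz": [0,0,0],"roll": 0,"grip": 0},
  ],
)

```text
time_s: 9.9
position: [0.4507, 0.0269, -0.0256]
tcp_rot: [[-0.26, 0.966, 0.0], [0.966, 0.26, -0.0], [-0.0, 0.0, -1.0]]
force: [-0.2, -0.1, 1.4]
opening: 0.494
grasp_force: 30.0
```

move_arm(
  increments=[
    {"xyz": [0,0,-25],"roll": 0,"grip": 0},
    {"xyz": [0,0,-35],"roll": 0,"grip": 0},
    {"xyz": [0,0,-35],"roll": 0,"grip": 0},
    {"xyz": [0,0,-35],"roll": 0,"grip": 0},
    {"xyz": [0,0,-35],"roll": 0,"grip": 0},
  ],
)

```text
time_s: 10.32
position: [0.4499, 0.0271, 0.1407]
tcp_rot: [[-0.26, 0.966, -0.001], [0.966, 0.26, 0.0], [0.001, -0.001, -1.0]]
force: [0.4, -0.9, -1.0]
opening: 0.498
grasp_force: 30.0
```

move_arm(
  increments=[
    {"xyz": [0,0,-35],"roll": 0.107,"grip": 0},
    {"xyz": [0,0,-10],"roll": 0.107,"grip": 0},
    {"xyz": [0,0,0],"roll": 0.107,"grip": 0},
    {"xyz": [0,0,0],"roll": 0.107,"grip": 0},
    {"xyz": [0,0,0],"roll": 0.107,"grip": 0},
  ],
)

```text
time_s: 10.73
position: [0.4505, 0.027, 0.1847]
tcp_rot: [[0.274, 0.962, 0.001], [0.962, -0.274, -0.0], [0.0, 0.001, -1.0]]
force: [0.5, 0.2, -1.2]
opening: 0.5
grasp_force: 30.0
```

move_arm(
  increments=[
    {"xyz": [0,0,0],"roll": 0.107,"grip": 0},
    {"xyz": [0,0,0],"roll": 0.107,"grip": 0},
    {"xyz": [0,0,0],"roll": 0,"grip": 0},
  ],
)

```text
time_s: 10.98
position: [0.4502, 0.027, 0.1841]
tcp_rot: [[0.469, 0.883, -0.001], [0.883, -0.469, 0.0], [-0.0, -0.001, -1.0]]
force: [-0.4, -0.5, -0.5]
opening: 0.497
grasp_force: 30.0
```

```bash
cat >> h.py <<'E'
DZ=.031  # true tip z = reported + DZ
def held(n="scene"):
    s=bot.read_state(); p=np.array(s["position"])+[0,0,DZ]; R=np.array(s["tcp_rot"])
    im,d=bot.capture(n); W=grid(n,d); L=(W-p)@R*1000
    hsv=cv2.cvtColor(im,cv2.COLOR_RGB2HSV)
    m=(d>0)&(abs(L[...,0])<100)&(abs(L[...,1])<30)&(L[...,2]<100)&(L[...,2]>-50)&(hsv[...,1]>95)&(W[...,2]>.03)&(hsv[...,2]<175)
    k,C,st,_=cv2.connectedComponentsWithStats(m.astype(np.uint8))
    for i in range(1,k):
        if st[i,4]>60:
            Q=L[C==i]; a=np.linalg.svd(Q-Q.mean(0),full_matrices=False)
            print(n,"held n",st[i,4],"min",np.percentile(Q,2,0).round(),"max",np.percentile(Q,98,0).round(),"normal",a[2][2].round(2),"pitch deg",np.degrees(np.arctan2(a[2][2][0],a[2][2][2])).round(),"col",im[C==i].mean(0).round())
    return im
E
python3 -c "
from h import *
im=held(); save('lift2.png',cv2.resize(im[100:280,250:490],None,fx=3.2,fy=3.2))
plan((*mag(-116),175,62))"
```

```text
scene held n 765 min [-66. -21.  -8.] max [-14.  22.   2.] normal [-0.02  0.06 -1.  ] pitch deg -179.0 col [89. 55. 32.]
t 11.0 at [450.3  27.  184.1] yaw 62.3 F [ 0.7  0.3 -0.8] op 0.499 gf 30.0 j [-11.  18. 107.   0.  56.  17.]
roll 0.005 = 1 x 0.0048
shift [  61.3 -115.5    9.1] = 4 x [ 15.3 -28.9   2.3]
```

View pics/lift2.png

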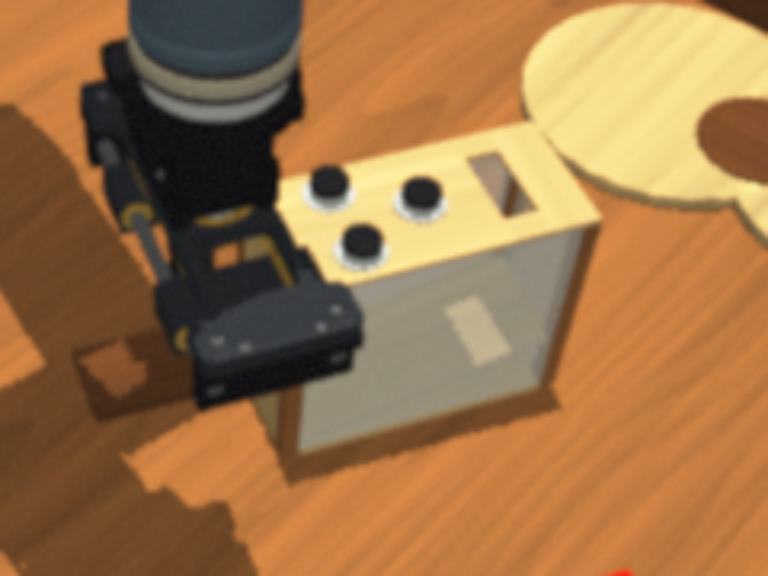

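The lifted blank is held level with no droop, its long side towards tool −x, and the slot shows at (503,185) in the crop. I'll tip it by pressing its short trailing end down on the magazine's near top edge.

move_arm(
  increments=[
    {"xyz": [15.3,-28.9,0],"roll": 0.005,"grip": 0},
    {"xyz": [15.3,-28.9,0],"roll": 0,"grip": 0},
    {"xyz": [15.3,-28.9,0],"roll": 0,"grip": 0},
    {"xyz": [15.3,-28.9,0],"roll": 0,"grip": 0},
    {"xyz": [0,0,20],"roll": 0,"grip": 0},
  ],
)

```text
time_s: 11.45
position: [0.3749, 0.1388, 0.1659]
tcp_rot: [[0.465, 0.885, 0.002], [0.885, -0.465, 0.002], [0.003, 0.001, -1.0]]
force: [0.1, -0.6, -1.0]
opening: 0.501
grasp_force: 30.0
```

move_arm(
  increments=[
    {"xyz": [0,0,15],"roll": 0,"grip": 0},
    {"xyz": [0,0,0],"roll": 0,"grip": 0},
    {"xyz": [0,0,0],"roll": 0,"grip": 0},
  ],
)

```text
time_s: 11.7
position: [0.3768, 0.1353, 0.1489]
tcp_rot: [[0.47, 0.883, -0.002], [0.883, -0.47, -0.0], [-0.001, -0.002, -1.0]]
force: [0.3, 0.4, -1.3]
opening: 0.497
grasp_force: 30.0
```

```bash
python3 -c "
from h import *
plan((*mag(-116),135,62),(*mag(-116),110,62)); fingers()"
```

```text
t 11.7 at [376.8 135.3 148.9] yaw 62.0 F [ 0.3  0.4 -1.3] op 0.497 gf 30.0 j [  4.  17. 115.  -0.  47.  32.]
roll -0.0 = 1 x -0.0003
shift [ 0.1  0.2 13.9] = 1 x [ 0.1  0.2 13.9]
roll -0.0 = 0 x -0.0000
shift [ 0.  0. 25.] = 1 x [ 0.  0. 25.]
scene finger tool-xyz pct5 [-11.9  -4.2 -39.9] pct95 [ 10.4  31.3 -32.5] n 43
```

Now I press down slowly on the edge and check the pitch.

move_arm(
  increments=[
    {"xyz": [0,0,10],"roll": 0,"grip": 0},
    {"xyz": [0,0,5],"roll": 0,"grip": 0},
    {"xyz": [0,0,4],"roll": 0,"grip": 0},
    {"xyz": [0,0,4],"roll": 0,"grip": 0},
  ],
)

```text
time_s: 12.08
position: [0.3784, 0.1346, 0.1275]
tcp_rot: [[0.471, 0.882, 0.002], [0.882, -0.471, -0.001], [0.0, 0.002, -1.0]]
force: [-1.6, -2.6, 15.7]
opening: 0.502
grasp_force: 30.0
```

move_arm(
  increments=[
    {"xyz": [0,0,4],"roll": 0,"grip": 0},
    {"xyz": [0,0,4],"roll": 0,"grip": 0},
    {"xyz": [0,0,0],"roll": 0,"grip": 0},
  ],
)

```text
time_s: 12.33
position: [0.3788, 0.1352, 0.1195]
tcp_rot: [[0.472, 0.882, 0.003], [0.882, -0.472, 0.001], [0.002, 0.002, -1.0]]
force: [-2.0, 0.0, 10.1]
opening: 0.505
grasp_force: 30.0
```

```bash
python3 -c "
from h import *
plan(); im=held(); save('tilt.png',cv2.resize(im[130:270,250:430],None,fx=4,fy=4))"
```

```text
t 12.3 at [378.8 135.2 119.5] yaw 61.8 F [-2.   0.  10.1] op 0.505 gf 30.0 j [  4.  21. 117.   0.  42.  32.]
scene held n 594 min [-58. -21.  -7.] max [-9. 22. 23.] normal [ 0.5  -0.07  0.86] pitch deg 30.0 col [73. 45. 27.]
scene held n 258 min [ 16. -27.  -1.] max [19. 29. 98.] normal [-1.   -0.01  0.02] pitch deg -89.0 col [112.  92.  59.]
```

View pics/tilt.png

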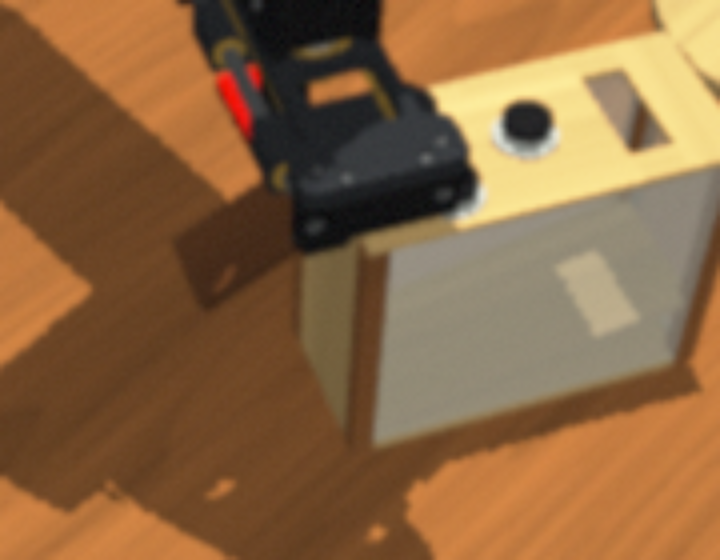

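The blank tips in the grip and is at 30° now. I'll press further.

move_arm(
  increments=[
    {"xyz": [0,0,4],"roll": 0,"grip": 0},
    {"xyz": [0,0,4],"roll": 0,"grip": 0},
    {"xyz": [0,0,4],"roll": 0,"grip": 0},
    {"xyz": [0,0,2],"roll": 0,"grip": 0},
    {"xyz": [0,0,0],"roll": 0,"grip": 0},
  ],
)

```text
time_s: 12.8
position: [0.3796, 0.1345, 0.1058]
tcp_rot: [[0.471, 0.882, 0.004], [0.882, -0.471, -0.001], [0.001, 0.004, -1.0]]
force: [-1.1, -4.2, 10.2]
opening: 0.502
grasp_force: 30.0
```

```bash
python3 -c "
from h import *
plan(); im=held()"
```

```text
t 12.8 at [379.6 134.5 105.8] yaw 61.9 F [-1.1 -4.2 10.2] op 0.502 gf 30.0 j [  4.  23. 118.  -0.  39.  32.]
scene held n 501 min [-47. -21.  -8.] max [-10.  22.  36.] normal [-0.76  0.07 -0.65] pitch deg -131.0 col [68. 42. 25.]
scene held n 233 min [ 17. -26.   7.] max [19. 28. 98.] normal [-1.   -0.01  0.02] pitch deg -89.0 col [111.  92.  59.]
```

move_arm(
  increments=[
    {"xyz": [0,0,4],"roll": 0,"grip": 0},
    {"xyz": [0,0,4],"roll": 0,"grip": 0},
    {"xyz": [0,0,0],"roll": 0,"grip": 0},
  ],
)

```text
time_s: 13.1
position: [0.3788, 0.1341, 0.0972]
tcp_rot: [[0.471, 0.882, 0.002], [0.882, -0.471, -0.002], [-0.0, 0.003, -1.0]]
force: [-1.2, -5.4, 5.4]
opening: 0.503
grasp_force: 30.0
```

move_arm(
  increments=[
    {"xyz": [0,0,-30],"roll": 0,"grip": 0},
    {"xyz": [0,0,-35],"roll": 0,"grip": 0},
    {"xyz": [0,0,-35],"roll": 0,"grip": 0},
    {"xyz": [0,0,-35],"roll": 0,"grip": 0},
    {"xyz": [0,0,0],"roll": 0,"grip": 0},
  ],
)

```text
time_s: 13.52
position: [0.3827, 0.1355, 0.2376]
tcp_rot: [[0.471, 0.882, 0.015], [0.882, -0.471, 0.001], [0.008, 0.013, -1.0]]
force: [1.0, -0.1, -0.6]
opening: 0.505
grasp_force: 30.0
```

```bash
python3 -c "
from h import *
plan((*mag(90),225,62)); im=held()"
```

```text
t 13.5 at [382.7 135.5 237.6] yaw 61.9 F [ 1.  -0.1 -0.6] op 0.505 gf 30.0 j [  4.   9. 109.   0.  62.  32.]
roll -0.002 = 1 x -0.0022
shift [203.3  -4.9  12.6] = 6 x [33.9 -0.8  2.1]
scene held n 674 min [-42. -22. -14.] max [-7. 23. 39.] normal [-0.83  0.06 -0.55] pitch deg -124.0 col [71. 42. 25.]
```

move_arm(
  increments=[
    {"xyz": [34,0,2],"roll": 0,"grip": 0},
    {"xyz": [34,0,2],"roll": 0,"grip": 0},
    {"xyz": [34,0,2],"roll": 0,"grip": 0},
    {"xyz": [34,0,2],"roll": 0,"grip": 0},
    {"xyz": [34,0,2],"roll": 0,"grip": 0},
  ],
)

```text
time_s: 13.98
position: [0.4573, 0.286, 0.2196]
tcp_rot: [[0.472, 0.882, -0.003], [0.882, -0.472, -0.001], [-0.002, -0.002, -1.0]]
force: [-0.5, -1.1, 0.0]
opening: 0.502
grasp_force: 30.0
```

move_arm(
  increments=[
    {"xyz": [36,0,2],"roll": 0,"grip": 0},
    {"xyz": [0,0,0],"roll": 0,"grip": 0},
    {"xyz": [0,0,0],"roll": 0,"grip": 0},
  ],
)

```text
time_s: 14.23
position: [0.4742, 0.3175, 0.2169]
tcp_rot: [[0.47, 0.883, -0.003], [0.883, -0.47, -0.002], [-0.003, -0.002, -1.0]]
force: [-0.1, -0.6, -0.9]
opening: 0.503
grasp_force: 30.0
```

```bash
cat >> h.py <<'E'
def line(n="scene"):
    """held blank centreline in magazine x,z (mm) from upper-face plane fit; prints point, pitch, low end"""
    s=bot.read_state(); p=np.array(s["position"])*1000+[0,0,DZ*1000]
    im,d=bot.capture(n); W=grid(n,d)*1000; a=np.radians(MY)
    ex=np.array([np.cos(a),np.sin(a),0]); ey=np.array([-np.sin(a),np.cos(a),0])
    O=np.r_[MO,0]; X=(W-O)@ex; Y=(W-O)@ey; Z=W[...,2]; px=(p-O)@ex; py=(p-O)@ey
    m=(d>0)&(X-px<40)&(X-px>-90)&(abs(Y-py)<30)&(Z>164)&(Z<p[2]+40)&(im[...,0]<140)&(im[...,0]>1.35*im[...,2])
    k,C,st,_=cv2.connectedComponentsWithStats(m.astype(np.uint8)); i=1+np.argmax(st[1:,4]); m=C==i
    Q=np.c_[X[m],Y[m],Z[m]]; c=np.median(Q,0)
    for _ in range(3):
        c=Q.mean(0); nv=np.linalg.svd(Q-c,full_matrices=False)[2][2]; r=abs((Q-c)@nv); Q=Q[r<max(2*r.std(),1.5)]
    nv*=-np.sign(nv[0]); cc=c-5*nv; dirn=np.array([nv[2],-nv[0]])  # along +x, up
    th=np.degrees(np.arctan2(-nv[0],nv[2])); tt=(Q[:,[0,2]]-cc[[0,2]])@[np.cos(np.radians(th)),np.sin(np.radians(th))]
    lo=cc[[0,2]]+np.percentile(tt,1)*np.array([np.cos(np.radians(th)),np.sin(np.radians(th))])
    at=lambda z: cc[0]+(z-cc[2])/np.tan(np.radians(th))
    print(n,"N",len(Q),"tip mag x,y,z",px.round(1),py.round(1),p[2].round(1),"pitch",th.round(1),"Y range",np.percentile(Q[:,1],[2,98]).round(1),"low end x,z",lo.round(1),"axis x at low",at(lo[1]).round(1),"at tip z",at(p[2]).round(1),"at 158",at(158).round(1))
    return im
E
python3 -c "
from h import *
im=line(); plan()"
```

```text
scene N 623 tip mag x,y,z 90.5 -0.3 247.9 pitch 55.8 Y range [-21.8  21.1] low end x,z [ 52.3 206.3] axis x at low 52.3 at tip z 80.5 at 158 19.5
t 14.3 at [473.4 316.4 217.2] yaw 61.9 F [-1.2  0.4 -1.3] op 0.502 gf 30.0 j [23. 24. 88. -0. 68. 51.]
```

move_arm(
  increments=[
    {"xyz": [35,0,0],"roll": 0,"grip": 0},
    {"xyz": [0,0,0],"roll": 0,"grip": 0},
    {"xyz": [-11.4,0,16.8],"roll": 0,"grip": 0},
    {"xyz": [-11.4,0,16.8],"roll": 0,"grip": 0},
    {"xyz": [0,0,0],"roll": 0,"grip": 0},
  ],
)

```text
time_s: 14.7
position: [0.4756, 0.3237, 0.1821]
tcp_rot: [[0.473, 0.881, -0.01], [0.881, -0.473, -0.005], [-0.009, -0.006, -1.0]]
force: [-0.9, 0.8, -1.5]
opening: 0.503
grasp_force: 30.0
```

move_arm(
  increments=[
    {"xyz": [0,0,0],"roll": 0,"grip": 0},
  ],
)

```text
time_s: 14.78
position: [0.479, 0.3261, 0.1849]
tcp_rot: [[0.473, 0.881, -0.003], [0.881, -0.473, -0.001], [-0.003, -0.002, -1.0]]
force: [0.1, 1.2, -0.6]
opening: 0.501
grasp_force: 30.0
```

```bash
python3 -c "
from h import *
im=line(); plan(); save('ins.png',cv2.resize(im[80:260,300:500],None,fx=3.2,fy=3.2))"
```

```text
scene N 602 tip mag x,y,z 100.3 -0.5 215.9 pitch 56.0 Y range [-21.7  21.3] low end x,z [ 62.2 174.1] axis x at low 62.2 at tip z 90.4 at 158 51.4
t 14.8 at [480.5 327.  186. ] yaw 61.8 F [ 0.3 -0.1 -0.2] op 0.5 gf 30.0 j [23. 27. 89.  0. 64. 51.]
```

View pics/ins.png

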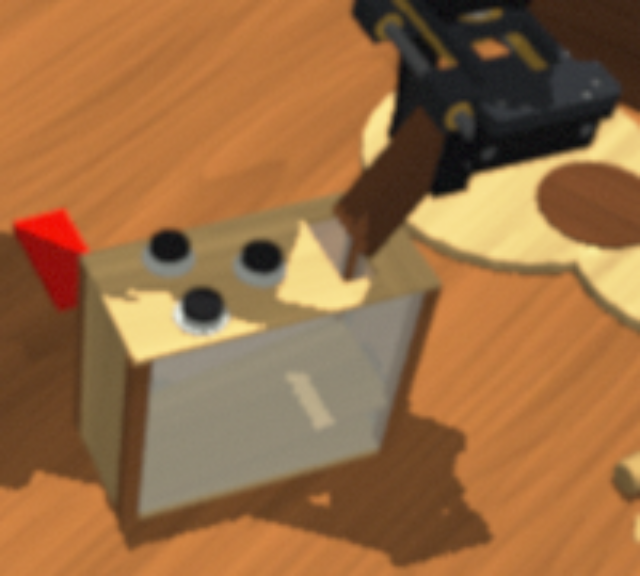

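The low end is over the slot, at about (350,230) in the crop, and square to it. I'll follow the blank's axis down.

move_arm(
  increments=[
    {"xyz": [3,0,0],"roll": 0,"grip": 0},
    {"xyz": [-11,0,17],"roll": 0,"grip": 0},
    {"xyz": [-11.4,0,17],"roll": 0,"grip": 0},
    {"xyz": [-11.4,0,17],"roll": 0,"grip": 0},
    {"xyz": [0,0,0],"roll": 0,"grip": 0},
  ],
)

```text
time_s: 15.25
position: [0.4632, 0.2988, 0.1327]
tcp_rot: [[0.472, 0.882, -0.006], [0.882, -0.472, -0.003], [-0.005, -0.004, -1.0]]
force: [-1.1, -0.4, -0.7]
opening: 0.5
grasp_force: 30.0
```

move_arm(
  increments=[
    {"xyz": [0,0,0],"roll": 0,"grip": 0},
    {"xyz": [0,0,0],"roll": 0,"grip": 0},
  ],
)

```text
time_s: 15.42
position: [0.4679, 0.3017, 0.1361]
tcp_rot: [[0.472, 0.882, 0.004], [0.882, -0.472, 0.002], [0.003, 0.002, -1.0]]
force: [0.7, 0.2, -0.6]
opening: 0.502
grasp_force: 30.0
```

```bash
python3 -c "
from h import *
im=line(); plan()"
```

```text
scene N 220 tip mag x,y,z 73.5 -2.1 167.1 pitch 56.4 Y range [-23.9  20.2] low end x,z [ 60.  161.6] axis x at low 60.0 at tip z 63.6 at 158 57.6
t 15.5 at [468.  301.8 136.3] yaw 61.9 F [ 0.4 -0.1  0.1] op 0.501 gf 30.0 j [21. 29. 95.  0. 55. 49.]
```

move_arm(
  increments=[
    {"xyz": [-4,-2,2],"roll": 0,"grip": 0},
    {"xyz": [0,0,0],"roll": 0,"grip": 100},
    {"xyz": [0,0,0],"roll": 0,"grip": 100},
    {"xyz": [0,0,0],"roll": 0,"grip": 100},
    {"xyz": [0,0,0],"roll": 0,"grip": 100},
  ],
)

```text
time_s: 15.88
position: [0.4624, 0.2982, 0.1329]
tcp_rot: [[0.471, 0.882, 0.001], [0.882, -0.471, 0.0], [0.001, 0.0, -1.0]]
force: [0.3, -0.1, -0.5]
opening: 0.722
grasp_force: 0.0
```

move_arm(
  increments=[
    {"xyz": [0,0,0],"roll": 0,"grip": 80},
    {"xyz": [0,0,-25],"roll": 0,"grip": 80},
    {"xyz": [0,0,-30],"roll": 0,"grip": 80},
    {"xyz": [0,0,-20],"roll": 0,"grip": 80},
    {"xyz": [0,0,0],"roll": 0,"grip": 80},
  ],
)

```text
time_s: 16.3
position: [0.4654, 0.2993, 0.2122]
tcp_rot: [[0.471, 0.882, 0.009], [0.882, -0.471, 0.004], [0.007, 0.006, -1.0]]
force: [1.3, -0.1, 0.2]
opening: 0.797
grasp_force: 0.0
```

```bash
python3 -c "
from h import *
plan(); im,d=bot.capture('scene'); save('drop.png',cv2.resize(im[80:260,300:500],None,fx=3.2,fy=3.2)); darks('top','scene')"
```

```text
t 16.3 at [465.4 299.3 212.2] yaw 61.9 F [ 1.3 -0.1  0.2] op 0.797 gf 0.0 j [21. 23. 92.  0. 65. 49.]
top 0.9 [ 583.7 -332.4] [94.6 46.2] 6.5 0.0101 [124.  85.  63.]
top 0.8 [ 607.2 -167.1] [97.7 45.1] -83.7 0.0101 [129.  89.  65.]
top 0.78 [ 447.4 -155.5] [97.1 44.2] -46.5 0.0099 [133.  92.  68.]
top 0.55 [ 444.  -317.1] [97.2 45.1] 70.7 0.0099 [128.  88.  65.]
scene 0.83 [ 607.5 -165.2] [95.9 44.7] -84.1 0.0112 [131.  79.  44.]
scene 0.6 [ 584.6 -331. ] [96.7 44. ] 4.8 0.0109 [133.  81.  45.]
scene 0.59 [ 447.6 -153.2] [97.2 44.2] -44.4 0.0113 [131.  79.  44.]
scene 0.55 [ 444.6 -315.6] [95.9 45.3] 70.0 0.0109 [128.  77.  43.]
```

View pics/drop.png

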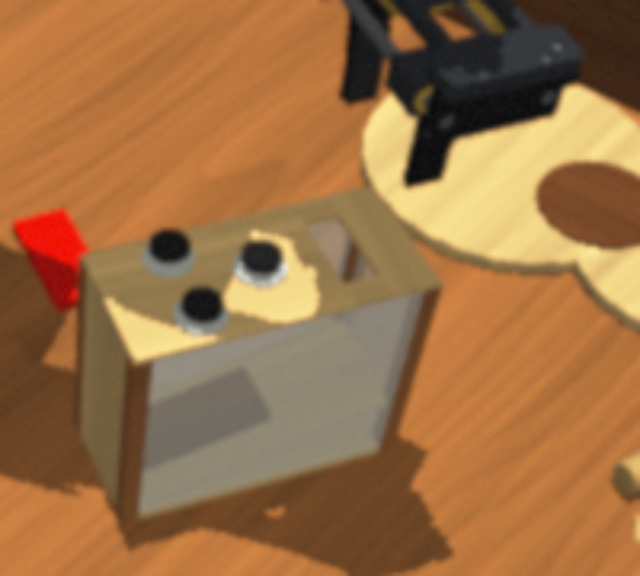

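The first blank lies inside at the near end, seen through the acrylic at (205,415) in the crop, and the slot is free. Next is the blank at (447.5, −154.5).

```bash
cat >> h.py <<'E'
def pick(cx,cy,yaw,d=18,zup=200):
    a=np.radians(yaw); x,y=cx+d*np.cos(a),cy+d*np.sin(a)
    plan((*(np.array(bot.read_state()["position"])[:2]*1000),zup,yaw),(x,y,zup,None),(x,y,30,None),(x,y,-27,None))
E
python3 -c "
from h import *
pick(447.5,-154.5,135)"
```

```text
t 16.6 at [461.1 297.5 206.3] yaw 61.9 F [-0.6 -0.9 -0.3] op 0.802 gf 0.0 j [21. 23. 92. -0. 65. 49.]
roll -1.276 = 11 x -0.1160
shift [0.  0.  6.3] = 1 x [0.  0.  6.3]
shift [-292.  -329.3   -0. ] = 12 x [-24.3 -27.4  -0. ]
shift [  0.   0. 170.] = 5 x [ 0.  0. 34.]
shift [ 0.  0. 57.] = 2 x [ 0.   0.  28.5]
```

move_arm(
  increments=[
    {"xyz": [0,0,0],"roll": -0.116,"grip": 80},
    {"xyz": [0,0,0],"roll": -0.116,"grip": 80},
    {"xyz": [0,0,0],"roll": -0.116,"grip": 80},
    {"xyz": [0,0,0],"roll": -0.116,"grip": 80},
    {"xyz": [0,0,0],"roll": -0.116,"grip": 80},
  ],
)

```text
time_s: 16.97
position: [0.4613, 0.2976, 0.206]
tcp_rot: [[-0.095, 0.996, -0.003], [0.996, 0.095, -0.001], [-0.001, -0.003, -1.0]]
force: [-0.4, 0.4, -0.1]
opening: 0.803
grasp_force: 0.0
```

move_arm(
  increments=[
    {"xyz": [0,0,0],"roll": -0.116,"grip": 80},
    {"xyz": [0,0,0],"roll": -0.116,"grip": 80},
    {"xyz": [0,0,0],"roll": -0.116,"grip": 80},
    {"xyz": [0,0,0],"roll": -0.116,"grip": 80},
    {"xyz": [0,0,0],"roll": -0.116,"grip": 80},
  ],
)

```text
time_s: 17.38
position: [0.4613, 0.2976, 0.206]
tcp_rot: [[-0.625, 0.781, -0.003], [0.781, 0.625, -0.001], [0.001, -0.003, -1.0]]
force: [-0.7, 0.9, 0.3]
opening: 0.798
grasp_force: 0.0
```

move_arm(
  increments=[
    {"xyz": [0,0,0],"roll": -0.116,"grip": 80},
    {"xyz": [-24.3,-27.4,0],"roll": 0,"grip": 80},
    {"xyz": [-24.3,-27.4,0],"roll": 0,"grip": 80},
    {"xyz": [-24.3,-27.4,0],"roll": 0,"grip": 80},
    {"xyz": [-24.3,-27.4,0],"roll": 0,"grip": 80},
  ],
)

```text
time_s: 17.8
position: [0.452, 0.1505, 0.2063]
tcp_rot: [[-0.708, 0.706, -0.003], [0.706, 0.708, -0.0], [0.002, -0.002, -1.0]]
force: [0.1, -0.9, -0.6]
opening: 0.8
grasp_force: 0.0
```

move_arm(
  increments=[
    {"xyz": [-24.3,-27.4,0],"roll": 0,"grip": 80},
    {"xyz": [-24.3,-27.4,0],"roll": 0,"grip": 80},
    {"xyz": [-24.3,-27.4,0],"roll": 0,"grip": 80},
    {"xyz": [-24.3,-27.4,0],"roll": 0,"grip": 80},
    {"xyz": [-24.3,-27.4,0],"roll": 0,"grip": 80},
  ],
)

```text
time_s: 18.22
position: [0.4411, -0.0324, 0.2066]
tcp_rot: [[-0.707, 0.707, -0.002], [0.707, 0.707, 0.001], [0.002, -0.001, -1.0]]
force: [1.6, -0.1, 0.6]
opening: 0.799
grasp_force: 0.0
```

move_arm(
  increments=[
    {"xyz": [-24.3,-27.4,0],"roll": 0,"grip": 80},
    {"xyz": [-24.3,-27.4,0],"roll": 0,"grip": 80},
    {"xyz": [-24.3,-27.4,0],"roll": 0,"grip": 80},
    {"xyz": [0,0,34],"roll": 0,"grip": 80},
    {"xyz": [0,0,34],"roll": 0,"grip": 80},
  ],
)

```text
time_s: 18.63
position: [0.4372, -0.1442, 0.1395]
tcp_rot: [[-0.703, 0.711, 0.004], [0.711, 0.704, -0.003], [-0.005, 0.001, -1.0]]
force: [-0.9, -0.2, -0.8]
opening: 0.799
grasp_force: 0.0
```

move_arm(
  increments=[
    {"xyz": [0,0,34],"roll": 0,"grip": 80},
    {"xyz": [0,0,34],"roll": 0,"grip": 80},
    {"xyz": [0,0,30],"roll": 0,"grip": 80},
    {"xyz": [0,0,0],"roll": 0,"grip": 80},
    {"xyz": [0,0,0],"roll": 0,"grip": 80},
  ],
)

```text
time_s: 19.05
position: [0.4339, -0.1397, 0.0399]
tcp_rot: [[-0.707, 0.708, -0.005], [0.707, 0.707, 0.003], [0.006, -0.001, -1.0]]
force: [0.1, -0.7, 0.2]
opening: 0.799
grasp_force: 0.0
```

```bash
python3 -c "
from h import *
darks('scene'); plan((434.8,-141.8,-27,135))"
```

```text
scene 0.69 [ 444.8 -315.6] [95. 45.] 70.2 0.011 [134.  81.  46.]
scene 0.57 [ 584.1 -330.9] [93.7 43.9] 5.3 0.011 [139.  84.  47.]
scene 0.57 [ 607.7 -165.3] [95.4 44. ] -84.2 0.0112 [138.  83.  47.]
t 19.1 at [ 436.3 -141.    42.4] yaw 135.0 F [ 0.3  1.  -0.3] op 0.8 gf 0.0 j [-32.  33. 113.   0.  34. -77.]
roll -0.0 = 1 x -0.0003
shift [ 0.5 -1.6 69.4] = 2 x [ 0.2 -0.8 34.7]
```

Everything is on target. Now I descend, close, lift, and roll back to yaw 62 (roll +1.274).

move_arm(
  increments=[
    {"xyz": [0,0,35],"roll": 0,"grip": 80},
    {"xyz": [0,0,24],"roll": 0,"grip": 80},
    {"xyz": [0,0,9],"roll": 0,"grip": 80},
    {"xyz": [0,0,0],"roll": 0,"grip": 60},
    {"xyz": [0,0,0],"roll": 0,"grip": 0},
  ],
)

```text
time_s: 19.57
position: [0.4365, -0.1411, -0.0251]
tcp_rot: [[-0.707, 0.707, 0.002], [0.707, 0.707, -0.001], [-0.002, 0.0, -1.0]]
force: [-0.5, -0.1, 0.7]
opening: 0.72
grasp_force: 0.0
```

move_arm(
  increments=[
    {"xyz": [0,0,0],"roll": 0,"grip": 0},
    {"xyz": [0,0,0],"roll": 0,"grip": 0},
    {"xyz": [0,0,0],"roll": 0,"grip": 0},
    {"xyz": [0,0,0],"roll": 0,"grip": 0},
    {"xyz": [0,0,0],"roll": 0,"grip": 0},
  ],
)

```text
time_s: 19.98
position: [0.4364, -0.1411, -0.0252]
tcp_rot: [[-0.707, 0.707, 0.002], [0.707, 0.707, -0.001], [-0.002, 0.0, -1.0]]
force: [-0.5, -0.6, 7.5]
opening: 0.495
grasp_force: 30.0
```

move_arm(
  increments=[
    {"xyz": [0,0,0],"roll": 0,"grip": 0},
    {"xyz": [0,0,0],"roll": 0,"grip": 0},
    {"xyz": [0,0,0],"roll": 0,"grip": 0},
    {"xyz": [0,0,-15],"roll": 0,"grip": 0},
    {"xyz": [0,0,-32],"roll": 0,"grip": 0},
  ],
)

```text
time_s: 20.4
position: [0.4339, -0.1398, 0.0193]
tcp_rot: [[-0.707, 0.708, -0.005], [0.708, 0.707, 0.003], [0.006, -0.001, -1.0]]
force: [1.5, -0.0, -0.4]
opening: 0.497
grasp_force: 30.0
```

move_arm(
  increments=[
    {"xyz": [0,0,-32],"roll": 0,"grip": 0},
    {"xyz": [0,0,-32],"roll": 0,"grip": 0},
    {"xyz": [0,0,-32],"roll": 0,"grip": 0},
    {"xyz": [0,0,-32],"roll": 0,"grip": 0},
    {"xyz": [0,0,-32],"roll": 0,"grip": 0},
  ],
)

```text
time_s: 20.82
position: [0.4351, -0.1403, 0.1826]
tcp_rot: [[-0.707, 0.707, 0.0], [0.707, 0.707, -0.0], [-0.0, 0.0, -1.0]]
force: [0.6, -0.4, -0.8]
opening: 0.501
grasp_force: 30.0
```

```bash
python3 -c "
from h import *
plan((*mag(-116),160,62))"
```

```text
t 20.8 at [ 435.1 -140.3  182.6] yaw 135.0 F [ 0.6 -0.4 -0.8] op 0.501 gf 30.0 j [-32.  18. 106.   0.  56. -77.]
roll 1.274 = 11 x 0.1158
shift [ 216.1 -180.7   22.6] = 8 x [ 27.  -22.6   2.8]
```

move_arm(
  increments=[
    {"xyz": [0,0,0],"roll": 0.116,"grip": 0},
    {"xyz": [0,0,0],"roll": 0.116,"grip": 0},
    {"xyz": [0,0,0],"roll": 0.116,"grip": 0},
    {"xyz": [0,0,0],"roll": 0.116,"grip": 0},
    {"xyz": [0,0,0],"roll": 0.116,"grip": 0},
  ],
)

```text
time_s: 21.23
position: [0.4353, -0.1404, 0.1811]
tcp_rot: [[-0.198, 0.98, 0.0], [0.98, 0.198, -0.0], [-0.0, 0.0, -1.0]]
force: [0.4, -0.5, -0.5]
opening: 0.498
grasp_force: 29.9
```

move_arm(
  increments=[
    {"xyz": [0,0,0],"roll": 0.116,"grip": 0},
    {"xyz": [0,0,0],"roll": 0.116,"grip": 0},
    {"xyz": [0,0,0],"roll": 0.116,"grip": 0},
    {"xyz": [0,0,0],"roll": 0.116,"grip": 0},
    {"xyz": [0,0,0],"roll": 0.116,"grip": 0},
  ],
)

```text
time_s: 21.65
position: [0.4353, -0.1404, 0.1809]
tcp_rot: [[0.372, 0.928, -0.0], [0.928, -0.372, 0.0], [0.0, -0.0, -1.0]]
force: [0.1, 0.1, -0.8]
opening: 0.5
grasp_force: 29.9
```

move_arm(
  increments=[
    {"xyz": [0,0,0],"roll": 0.114,"grip": 0},
    {"xyz": [27,-22.6,0],"roll": 0,"grip": 0},
    {"xyz": [27,-22.6,0],"roll": 0,"grip": 0},
    {"xyz": [27,-22.6,0],"roll": 0,"grip": 0},
    {"xyz": [27,-22.6,0],"roll": 0,"grip": 0},
  ],
)

```text
time_s: 22.07
position: [0.4056, -0.0016, 0.1808]
tcp_rot: [[0.471, 0.882, -0.0], [0.882, -0.471, 0.0], [0.0, -0.0, -1.0]]
force: [0.6, 0.3, 0.5]
opening: 0.5
grasp_force: 30.0
```

move_arm(
  increments=[
    {"xyz": [27,-22.6,0],"roll": 0,"grip": 0},
    {"xyz": [27,-22.6,0],"roll": 0,"grip": 0},
    {"xyz": [27,-22.6,0],"roll": 0,"grip": 0},
    {"xyz": [27,-22.6,0],"roll": 0,"grip": 0},
    {"xyz": [0,0,30],"roll": 0,"grip": 0},
  ],
)

```text
time_s: 22.48
position: [0.3792, 0.1403, 0.1541]
tcp_rot: [[0.464, 0.886, 0.011], [0.886, -0.464, 0.003], [0.008, 0.008, -1.0]]
force: [0.5, -0.9, -0.9]
opening: 0.497
grasp_force: 30.0
```

move_arm(
  increments=[
    {"xyz": [0,0,0],"roll": 0,"grip": 0},
    {"xyz": [0,0,0],"roll": 0,"grip": 0},
    {"xyz": [0,0,0],"roll": 0,"grip": 0},
    {"xyz": [0,0,0],"roll": 0,"grip": 0},
  ],
)

```text
time_s: 22.82
position: [0.3786, 0.134, 0.1515]
tcp_rot: [[0.472, 0.882, 0.002], [0.882, -0.472, 0.0], [0.001, 0.002, -1.0]]
force: [0.3, -0.7, -0.7]
opening: 0.499
grasp_force: 30.0
```

```bash
python3 -c "
from h import *
held();plan((*mag(-116),95,62))"
```

```text
scene held n 1032 min [-63. -23.  -8.] max [43. 28. 94.] normal [-0.36  0.88  0.31] pitch deg -49.0 col [98. 71. 43.]
t 22.9 at [378.7 134.  151.6] yaw 61.9 F [ 0.7  0.5 -1.1] op 0.497 gf 30.0 j [  3.  17. 115.  -0.  47.  32.]
roll -0.002 = 1 x -0.0025
shift [ 0.4 -2.1 56.6] = 2 x [ 0.2 -1.1 28.3]
```

move_arm(
  increments=[
    {"xyz": [0,-2,10],"roll": 0,"grip": 0},
    {"xyz": [0,0,5],"roll": 0,"grip": 0},
    {"xyz": [0,0,4],"roll": 0,"grip": 0},
    {"xyz": [0,0,4],"roll": 0,"grip": 0},
    {"xyz": [0,0,4],"roll": 0,"grip": 0},
  ],
)

```text
time_s: 23.28
position: [0.3764, 0.1349, 0.1247]
tcp_rot: [[0.471, 0.882, 0.001], [0.882, -0.471, -0.001], [-0.0, 0.001, -1.0]]
force: [-2.3, -2.3, 13.9]
opening: 0.499
grasp_force: 30.0
```

move_arm(
  increments=[
    {"xyz": [0,0,4],"roll": 0,"grip": 0},
    {"xyz": [0,0,4],"roll": 0,"grip": 0},
    {"xyz": [0,0,4],"roll": 0,"grip": 0},
    {"xyz": [0,0,4],"roll": 0,"grip": 0},
    {"xyz": [0,0,4],"roll": 0,"grip": 0},
  ],
)

```text
time_s: 23.7
position: [0.3777, 0.1351, 0.1052]
tcp_rot: [[0.47, 0.883, 0.004], [0.883, -0.47, -0.001], [0.001, 0.004, -1.0]]
force: [-1.3, -4.4, 14.5]
opening: 0.506
grasp_force: 30.0
```

move_arm(
  increments=[
    {"xyz": [0,0,4],"roll": 0,"grip": 0},
    {"xyz": [0,0,4],"roll": 0,"grip": 0},
    {"xyz": [0,0,2],"roll": 0,"grip": 0},
    {"xyz": [0,0,0],"roll": 0,"grip": 0},
    {"xyz": [0,0,-35],"roll": 0,"grip": 0},
  ],
)

```text
time_s: 24.12
position: [0.3719, 0.1348, 0.1244]
tcp_rot: [[0.471, 0.882, -0.014], [0.882, -0.471, -0.001], [-0.008, -0.012, -1.0]]
force: [-0.6, -0.5, -0.5]
opening: 0.505
grasp_force: 30.0
```

move_arm(
  increments=[
    {"xyz": [0,0,-35],"roll": 0,"grip": 0},
    {"xyz": [0,0,-35],"roll": 0,"grip": 0},
    {"xyz": [0,0,-35],"roll": 0,"grip": 0},
    {"xyz": [38,0,0],"roll": 0,"grip": 0},
    {"xyz": [38,0,0],"roll": 0,"grip": 0},
  ],
)

```text
time_s: 24.53
position: [0.4137, 0.203, 0.2372]
tcp_rot: [[0.474, 0.881, 0.008], [0.881, -0.474, 0.002], [0.005, 0.006, -1.0]]
force: [0.3, -0.3, -1.2]
opening: 0.505
grasp_force: 30.0
```

move_arm(
  increments=[
    {"xyz": [38,0,0],"roll": 0,"grip": 0},
    {"xyz": [38,0,0],"roll": 0,"grip": 0},
    {"xyz": [38,0,0],"roll": 0,"grip": 0},
    {"xyz": [38,0,0],"roll": 0,"grip": 0},
    {"xyz": [0,0,0],"roll": 0,"grip": 0},
  ],
)

```text
time_s: 24.95
position: [0.4869, 0.3429, 0.2335]
tcp_rot: [[0.468, 0.884, 0.005], [0.884, -0.468, 0.005], [0.007, 0.002, -1.0]]
force: [0.8, 0.6, 0.0]
opening: 0.504
grasp_force: 30.0
```

move_arm(
  increments=[
    {"xyz": [0,0,0],"roll": 0,"grip": 0},
    {"xyz": [0,0,0],"roll": 0,"grip": 0},
    {"xyz": [0,0,0],"roll": 0,"grip": 0},
  ],
)

```text
time_s: 25.2
position: [0.482, 0.3359, 0.2334]
tcp_rot: [[0.471, 0.882, -0.002], [0.882, -0.471, -0.001], [-0.002, -0.001, -1.0]]
force: [-1.1, -0.4, -1.0]
opening: 0.504
grasp_force: 30.0
```

```bash
python3 -c "
from h import *
line();plan()"
```

```text
scene N 621 tip mag x,y,z 110.3 1.5 264.4 pitch 58.5 Y range [-20.4  22.6] low end x,z [ 76.  222.2] axis x at low 76.0 at tip z 101.9 at 158 36.6
t 25.2 at [482.1 335.8 233.7] yaw 61.9 F [-0.5  0.2  0.3] op 0.5 gf 30.0 j [24. 25. 85. -0. 71. 52.]
```

move_arm(
  increments=[
    {"xyz": [18,1,0],"roll": 0,"grip": 0},
    {"xyz": [0,0,0],"roll": 0,"grip": 0},
    {"xyz": [-10.1,0,16.5],"roll": 0,"grip": 0},
    {"xyz": [-10.1,0,16.5],"roll": 0,"grip": 0},
    {"xyz": [-10.1,0,16.5],"roll": 0,"grip": 0},
  ],
)

```text
time_s: 25.67
position: [0.4775, 0.3245, 0.1843]
tcp_rot: [[0.47, 0.883, 0.001], [0.883, -0.47, 0.0], [0.0, 0.001, -1.0]]
force: [-0.2, 0.2, -0.6]
opening: 0.497
grasp_force: 30.0
```

move_arm(
  increments=[
    {"xyz": [0,0,0],"roll": 0,"grip": 0},
    {"xyz": [0,0,0],"roll": 0,"grip": 0},
    {"xyz": [0,0,0],"roll": 0,"grip": 0},
    {"xyz": [0,0,0],"roll": 0,"grip": 0},
  ],
)

```text
time_s: 26.0
position: [0.4794, 0.3264, 0.1857]
tcp_rot: [[0.47, 0.883, 0.003], [0.883, -0.47, 0.001], [0.003, 0.002, -1.0]]
force: [-0.2, -0.4, -0.0]
opening: 0.502
grasp_force: 30.0
```

```bash
python3 -c "
from h import *
line();plan()"
```

```text
scene N 554 tip mag x,y,z 100.7 -0.7 216.7 pitch 58.5 Y range [-22.3  20.8] low end x,z [ 66.4 174.2] axis x at low 66.4 at tip z 92.5 at 158 56.5
t 26.1 at [479.3 326.4 185.5] yaw 62.0 F [ 0.3 -0.2 -1.2] op 0.5 gf 30.0 j [23. 27. 89.  0. 63. 51.]
```

move_arm(
  increments=[
    {"xyz": [-11.5,0,17],"roll": 0,"grip": 0},
    {"xyz": [-11,0,17],"roll": 0,"grip": 0},
    {"xyz": [-11,0,17],"roll": 0,"grip": 0},
    {"xyz": [0,0,0],"roll": 0,"grip": 0},
    {"xyz": [0,0,0],"roll": 0,"grip": 0},
  ],
)

```text
time_s: 26.47
position: [0.4624, 0.2964, 0.1333]
tcp_rot: [[0.47, 0.883, -0.0], [0.883, -0.47, 0.0], [-0.0, -0.0, -1.0]]
force: [0.6, 0.5, -0.4]
opening: 0.498
grasp_force: 30.0
```

move_arm(
  increments=[
    {"xyz": [0,0,0],"roll": 0,"grip": 0},
    {"xyz": [0,0,0],"roll": 0,"grip": 100},
    {"xyz": [0,0,0],"roll": 0,"grip": 100},
    {"xyz": [0,0,0],"roll": 0,"grip": 100},
    {"xyz": [0,0,0],"roll": 0,"grip": 100},
  ],
)

```text
time_s: 26.88
position: [0.4628, 0.2967, 0.1338]
tcp_rot: [[0.469, 0.883, 0.001], [0.883, -0.469, 0.001], [0.001, 0.001, -1.0]]
force: [0.1, -0.3, -1.2]
opening: 0.719
grasp_force: 0.0
```

move_arm(
  increments=[
    {"xyz": [0,0,0],"roll": 0,"grip": 80},
    {"xyz": [0,0,-25],"roll": 0,"grip": 80},
    {"xyz": [0,0,-30],"roll": 0,"grip": 80},
    {"xyz": [0,0,-20],"roll": 0,"grip": 80},
    {"xyz": [0,0,0],"roll": 0,"grip": 80},
  ],
)

```text
time_s: 27.3
position: [0.4654, 0.2976, 0.2127]
tcp_rot: [[0.47, 0.883, 0.009], [0.883, -0.47, 0.004], [0.007, 0.006, -1.0]]
force: [0.4, 0.3, 0.4]
opening: 0.801
grasp_force: 0.0
```

```bash
cat >> h.py <<'E'
def slotlook(n="scene"):
    im,d=bot.capture(n); W=grid(n,d)*1000; a=np.radians(MY); ex=np.array([np.cos(a),np.sin(a),0]); ey=np.array([-np.sin(a),np.cos(a),0])
    O=np.r_[MO,0]; X=(W-O)@ex; Y=(W-O)@ey; Z=W[...,2]
    m=(d>0)&(abs(X-55)<45)&(abs(Y)<32)&(Z>165)&(im[...,0]<140)&(im[...,0]>1.35*im[...,2])
    s=(d>0)&(abs(X-55)<12)&(abs(Y)<29)
    print("brown above lid near slot",m.sum(), "slot-window colour",im[s].mean(0).round() if s.any() else None)
    return im
E
python3 -c "
from h import *
im=slotlook(); cv2.imwrite('pics/d2.png',cv2.resize(im[80:260,300:500],None,fx=3.2,fy=3.2)[:,:,::-1]); pick(607.5,-166,95)
darks('top')"
```

```text
brown above lid near slot 255 slot-window colour [40. 40. 38.]
t 27.4 at [464.  297.  210.6] yaw 62.0 F [ 0.1  0.2 -0.4] op 0.797 gf 0.0 j [21. 23. 92.  0. 65. 49.]
roll -0.576 = 5 x -0.1152
shift [ 0.   0.  10.6] = 1 x [ 0.   0.  10.6]
shift [-455.7  102.6   -0. ] = 12 x [-38.    8.5  -0. ]
shift [  0.   0. 170.] = 5 x [ 0.  0. 34.]
shift [ 0.  0. 57.] = 2 x [ 0.   0.  28.5]
top 0.93 [ 584.3 -332.6] [95.4 45.4] 5.4 0.01 [124.  85.  63.]
top 0.74 [ 607.2 -166.5] [95.9 45.2] -84.1 0.0101 [129.  89.  66.]
top 0.64 [ 443.8 -317.5] [96.8 44.6] 69.4 0.0099 [128.  88.  65.]
```

View pics/d2.png

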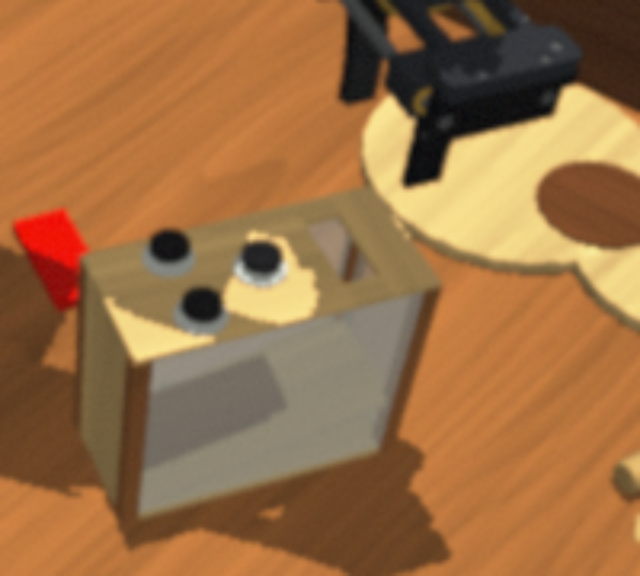

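Two blanks are inside now, seen at (215,410) in the crop, and the slot is clear. Next is the blank at (607.4, −166), yaw 96°.

move_arm(
  increments=[
    {"xyz": [0,0,0],"roll": -0.119,"grip": 80},
    {"xyz": [0,0,0],"roll": -0.119,"grip": 80},
    {"xyz": [0,0,0],"roll": -0.119,"grip": 80},
    {"xyz": [0,0,0],"roll": -0.118,"grip": 80},
    {"xyz": [0,0,0],"roll": -0.118,"grip": 80},
  ],
)

```text
time_s: 27.87
position: [0.461, 0.2957, 0.2062]
tcp_rot: [[-0.11, 0.994, -0.004], [0.994, 0.11, -0.001], [-0.001, -0.004, -1.0]]
force: [-0.2, 1.2, 0.5]
opening: 0.8
grasp_force: 0.0
```

move_arm(
  increments=[
    {"xyz": [-38,8,0],"roll": 0,"grip": 80},
    {"xyz": [-38,8,0],"roll": 0,"grip": 80},
    {"xyz": [-38,8,0],"roll": 0,"grip": 80},
    {"xyz": [-38,8,0],"roll": 0,"grip": 80},
    {"xyz": [-38,8,0],"roll": 0,"grip": 80},
  ],
)

```text
time_s: 28.28
position: [0.5207, 0.1098, 0.2064]
tcp_rot: [[-0.104, 0.995, -0.004], [0.995, 0.104, 0.0], [0.0, -0.004, -1.0]]
force: [0.4, -0.2, 0.7]
opening: 0.797
grasp_force: 0.0
```

move_arm(
  increments=[
    {"xyz": [-38,8,0],"roll": 0,"grip": 80},
    {"xyz": [-38,8,0],"roll": 0,"grip": 80},
    {"xyz": [-38,8,0],"roll": 0,"grip": 80},
    {"xyz": [-38,8,0],"roll": 0,"grip": 80},
    {"xyz": [-38,8,0],"roll": 0,"grip": 80},
  ],
)

```text
time_s: 28.7
position: [0.5802, -0.075, 0.2061]
tcp_rot: [[-0.103, 0.995, -0.004], [0.995, 0.103, 0.001], [0.002, -0.004, -1.0]]
force: [0.5, -0.0, 0.6]
opening: 0.797
grasp_force: 0.0
```

move_arm(
  increments=[
    {"xyz": [-38,8,0],"roll": 0,"grip": 80},
    {"xyz": [-38,8,0],"roll": 0,"grip": 80},
    {"xyz": [0,0,34],"roll": 0,"grip": 80},
    {"xyz": [0,0,34],"roll": 0,"grip": 80},
    {"xyz": [0,0,34],"roll": 0,"grip": 80},
  ],
)

```text
time_s: 29.12
position: [0.6042, -0.1483, 0.1035]
tcp_rot: [[-0.102, 0.995, -0.002], [0.995, 0.102, 0.001], [0.001, -0.002, -1.0]]
force: [-0.3, 0.6, 0.6]
opening: 0.797
grasp_force: 0.0
```

move_arm(
  increments=[
    {"xyz": [0,0,34],"roll": 0,"grip": 80},
    {"xyz": [0,0,30],"roll": 0,"grip": 80},
    {"xyz": [0,0,0],"roll": 0,"grip": 80},
    {"xyz": [0,0,0],"roll": 0,"grip": 80},
    {"xyz": [0,0,0],"roll": 0,"grip": 80},
  ],
)

```text
time_s: 29.53
position: [0.6056, -0.1475, 0.0426]
tcp_rot: [[-0.104, 0.995, 0.001], [0.995, 0.104, -0.0], [-0.0, 0.0, -1.0]]
force: [0.2, 0.4, 0.9]
opening: 0.799
grasp_force: 0.0
```

```bash
python3 -c "
from h import *
darks('scene');plan((605.5,-148,-26,96))"
```

```text
scene 0.89 [ 444.4 -315.6] [96.  45.5] 69.5 0.0109 [139.  84.  47.]
scene 0.84 [ 607.7 -166.6] [93.7 44.7] -83.4 0.0111 [77. 48. 29.]
t 29.6 at [ 606.7 -148.    44.2] yaw 96.0 F [-0.2  0.2  0.5] op 0.798 gf 0.0 j [-24.  41.  89.  -0.  50. -30.]
roll -0.001 = 1 x -0.0005
shift [ 0.1 -1.2 70.2] = 2 x [ 0.  -0.6 35.1]
```

move_arm(
  increments=[
    {"xyz": [0,-1,35],"roll": 0,"grip": 80},
    {"xyz": [0,0,24],"roll": 0,"grip": 80},
    {"xyz": [0,0,10],"roll": 0,"grip": 80},
    {"xyz": [0,0,0],"roll": 0,"grip": 60},
    {"xyz": [0,0,0],"roll": 0,"grip": 0},
  ],
)

```text
time_s: 30.05
position: [0.605, -0.1478, -0.0257]
tcp_rot: [[-0.104, 0.995, 0.002], [0.995, 0.104, -0.001], [-0.001, 0.002, -1.0]]
force: [-0.2, 0.2, 0.1]
opening: 0.722
grasp_force: 0.0
```

move_arm(
  increments=[
    {"xyz": [0,0,0],"roll": 0,"grip": 0},
    {"xyz": [0,0,0],"roll": 0,"grip": 0},
    {"xyz": [0,0,0],"roll": 0,"grip": 0},
    {"xyz": [0,0,0],"roll": 0,"grip": 0},
    {"xyz": [0,0,0],"roll": 0,"grip": 0},
  ],
)

```text
time_s: 30.47
position: [0.6052, -0.1479, -0.0253]
tcp_rot: [[-0.104, 0.995, 0.002], [0.995, 0.104, -0.001], [-0.001, 0.002, -1.0]]
force: [0.3, -0.2, 6.1]
opening: 0.5
grasp_force: 30.0
```

move_arm(
  increments=[
    {"xyz": [0,0,0],"roll": 0,"grip": 0},
    {"xyz": [0,0,0],"roll": 0,"grip": 0},
    {"xyz": [0,0,0],"roll": 0,"grip": 0},
    {"xyz": [0,0,-15],"roll": 0,"grip": 0},
    {"xyz": [0,0,-32],"roll": 0,"grip": 0},
  ],
)

```text
time_s: 30.88
position: [0.6008, -0.1461, 0.0172]
tcp_rot: [[-0.104, 0.995, -0.008], [0.995, 0.104, 0.003], [0.004, -0.008, -1.0]]
force: [-0.3, 0.4, 0.1]
opening: 0.495
grasp_force: 30.0
```

move_arm(
  increments=[
    {"xyz": [0,0,-32],"roll": 0,"grip": 0},
    {"xyz": [0,0,-32],"roll": 0,"grip": 0},
    {"xyz": [0,0,-32],"roll": 0,"grip": 0},
    {"xyz": [0,0,-32],"roll": 0,"grip": 0},
    {"xyz": [0,0,-32],"roll": 0,"grip": 0},
  ],
)

```text
time_s: 31.3
position: [0.6035, -0.1472, 0.1817]
tcp_rot: [[-0.104, 0.995, -0.0], [0.995, 0.104, 0.0], [0.0, -0.0, -1.0]]
force: [-0.2, -0.0, -0.4]
opening: 0.496
grasp_force: 30.0
```

move_arm(
  increments=[
    {"xyz": [0,0,0],"roll": 0.119,"grip": 0},
    {"xyz": [0,0,0],"roll": 0.119,"grip": 0},
    {"xyz": [0,0,0],"roll": 0.119,"grip": 0},
    {"xyz": [0,0,0],"roll": 0.119,"grip": 0},
    {"xyz": [0,0,0],"roll": 0.118,"grip": 0},
  ],
)

```text
time_s: 31.72
position: [0.6037, -0.1473, 0.1803]
tcp_rot: [[0.476, 0.88, -0.0], [0.88, -0.476, 0.0], [-0.0, -0.0, -1.0]]
force: [-0.5, -0.5, -0.4]
opening: 0.5
grasp_force: 30.0
```

```bash
python3 -c "
from h import *
plan((*mag(-116),160,62))"
```

```text
t 31.7 at [ 603.7 -147.3  180.3] yaw 61.6 F [-0.5 -0.5 -0.4] op 0.5 gf 30.0 j [-24.  31.  83.   0.  66.   4.]
roll -0.007 = 1 x -0.0071
shift [ 143.1 -332.8   20.3] = 10 x [ 14.3 -33.3   2. ]
```

move_arm(
  increments=[
    {"xyz": [14.3,-33.3,0],"roll": 0,"grip": 0},
    {"xyz": [14.3,-33.3,0],"roll": 0,"grip": 0},
    {"xyz": [14.3,-33.3,0],"roll": 0,"grip": 0},
    {"xyz": [14.3,-33.3,0],"roll": 0,"grip": 0},
    {"xyz": [14.3,-33.3,0],"roll": 0,"grip": 0},
  ],
)

```text
time_s: 32.13
position: [0.4892, -0.0049, 0.1801]
tcp_rot: [[0.471, 0.882, -0.0], [0.882, -0.471, 0.0], [0.0, -0.0, -1.0]]
force: [1.0, 1.1, 0.2]
opening: 0.497
grasp_force: 30.0
```

move_arm(
  increments=[
    {"xyz": [14.3,-33.3,0],"roll": 0,"grip": 0},
    {"xyz": [14.3,-33.3,0],"roll": 0,"grip": 0},
    {"xyz": [14.3,-33.3,0],"roll": 0,"grip": 0},
    {"xyz": [14.3,-33.3,0],"roll": 0,"grip": 0},
    {"xyz": [14.3,-33.3,0],"roll": 0,"grip": 0},
  ],
)

```text
time_s: 32.55
position: [0.3761, 0.1365, 0.1803]
tcp_rot: [[0.471, 0.882, 0.0], [0.882, -0.471, 0.0], [0.0, 0.0, -1.0]]
force: [0.5, 1.1, -0.6]
opening: 0.496
grasp_force: 30.0
```

move_arm(
  increments=[
    {"xyz": [0,0,15],"roll": 0,"grip": 0},
    {"xyz": [0,0,15],"roll": 0,"grip": 0},
    {"xyz": [0,0,0],"roll": 0,"grip": 0},
    {"xyz": [0,0,0],"roll": 0,"grip": 0},
    {"xyz": [0,0,0],"roll": 0,"grip": 0},
  ],
)

```text
time_s: 32.97
position: [0.3782, 0.1353, 0.1506]
tcp_rot: [[0.471, 0.882, 0.001], [0.882, -0.471, 0.0], [0.0, 0.001, -1.0]]
force: [-0.2, 0.3, -1.3]
opening: 0.497
grasp_force: 30.0
```

```bash
python3 -c "
from h import *
plan((*mag(-116),94,62))"
```

```text
t 33.0 at [378.2 135.3 150.6] yaw 61.9 F [-0.2  0.3 -1.3] op 0.497 gf 30.0 j [  4.  17. 115.  -0.  47.  32.]
roll -0.002 = 1 x -0.0018
shift [-0.4 -1.1 56.6] = 2 x [-0.2 -0.5 28.3]
```

move_arm(
  increments=[
    {"xyz": [0,-1,10],"roll": 0,"grip": 0},
    {"xyz": [0,0,5],"roll": 0,"grip": 0},
    {"xyz": [0,0,4],"roll": 0,"grip": 0},
    {"xyz": [0,0,4],"roll": 0,"grip": 0},
    {"xyz": [0,0,4],"roll": 0,"grip": 0},
  ],
)

```text
time_s: 33.38
position: [0.3774, 0.1354, 0.1244]
tcp_rot: [[0.471, 0.882, 0.001], [0.882, -0.471, -0.0], [0.0, 0.001, -1.0]]
force: [-2.7, -0.7, 16.4]
opening: 0.497
grasp_force: 30.0
```

move_arm(
  increments=[
    {"xyz": [0,0,4],"roll": 0,"grip": 0},
    {"xyz": [0,0,4],"roll": 0,"grip": 0},
    {"xyz": [0,0,4],"roll": 0,"grip": 0},
    {"xyz": [0,0,4],"roll": 0,"grip": 0},
    {"xyz": [0,0,4],"roll": 0,"grip": 0},
  ],
)

```text
time_s: 33.8
position: [0.3791, 0.1356, 0.1049]
tcp_rot: [[0.471, 0.882, 0.005], [0.882, -0.471, 0.0], [0.002, 0.004, -1.0]]
force: [-1.8, -2.4, 15.3]
opening: 0.5
grasp_force: 30.0
```

move_arm(
  increments=[
    {"xyz": [0,0,4],"roll": 0,"grip": 0},
    {"xyz": [0,0,4],"roll": 0,"grip": 0},
    {"xyz": [0,0,2],"roll": 0,"grip": 0},
    {"xyz": [0,0,0],"roll": 0,"grip": 0},
    {"xyz": [0,0,-35],"roll": 0,"grip": 0},
  ],
)

```text
time_s: 34.22
position: [0.3734, 0.1348, 0.1245]
tcp_rot: [[0.472, 0.882, -0.013], [0.882, -0.472, -0.001], [-0.007, -0.011, -1.0]]
force: [1.0, 0.4, 0.5]
opening: 0.501
grasp_force: 30.0
```

move_arm(
  increments=[
    {"xyz": [0,0,-35],"roll": 0,"grip": 0},
    {"xyz": [0,0,-35],"roll": 0,"grip": 0},
    {"xyz": [0,0,-35],"roll": 0,"grip": 0},
    {"xyz": [35,0,0],"roll": 0,"grip": 0},
    {"xyz": [35,0,0],"roll": 0,"grip": 0},
  ],
)

```text
time_s: 34.63
position: [0.4119, 0.1976, 0.2368]
tcp_rot: [[0.474, 0.88, 0.008], [0.88, -0.474, 0.001], [0.005, 0.006, -1.0]]
force: [0.3, -1.2, -0.2]
opening: 0.502
grasp_force: 30.0
```

move_arm(
  increments=[
    {"xyz": [35,0,0],"roll": 0,"grip": 0},
    {"xyz": [35,0,0],"roll": 0,"grip": 0},
    {"xyz": [35,0,0],"roll": 0,"grip": 0},
    {"xyz": [35,0,0],"roll": 0,"grip": 0},
    {"xyz": [35,0,0],"roll": 0,"grip": 0},
  ],
)

```text
time_s: 35.05
position: [0.4928, 0.3533, 0.2333]
tcp_rot: [[0.471, 0.882, 0.0], [0.882, -0.471, -0.0], [-0.0, 0.0, -1.0]]
force: [0.6, -0.9, 0.3]
opening: 0.501
grasp_force: 30.0
```

move_arm(
  increments=[
    {"xyz": [0,0,0],"roll": 0,"grip": 0},
    {"xyz": [0,0,0],"roll": 0,"grip": 0},
    {"xyz": [0,0,0],"roll": 0,"grip": 0},
    {"xyz": [0,0,0],"roll": 0,"grip": 0},
  ],
)

```text
time_s: 35.38
position: [0.4913, 0.3508, 0.233]
tcp_rot: [[0.471, 0.882, -0.001], [0.882, -0.471, -0.001], [-0.001, -0.001, -1.0]]
force: [-1.0, -0.7, -1.3]
opening: 0.504
grasp_force: 30.0
```

```bash
python3 -c "
from h import *
line();plan()"
```

```text
scene N 666 tip mag x,y,z 127.8 0.3 264.0 pitch 54.3 Y range [-21.3  22.1] low end x,z [ 87.6 227.6] axis x at low 87.6 at tip z 113.8 at 158 37.6
t 35.4 at [491.4 350.8 233.2] yaw 61.9 F [-0.6 -0.5  0.1] op 0.499 gf 30.0 j [25. 26. 82. -0. 71. 53.]
```

move_arm(
  increments=[
    {"xyz": [16,0,0],"roll": 0,"grip": 0},
    {"xyz": [0,0,0],"roll": 0,"grip": 0},
    {"xyz": [-12.1,0,16.8],"roll": 0,"grip": 0},
    {"xyz": [-12.1,0,16.8],"roll": 0,"grip": 0},
    {"xyz": [-12.1,0,16.8],"roll": 0,"grip": 0},
  ],
)

```text
time_s: 35.85
position: [0.482, 0.3329, 0.1828]
tcp_rot: [[0.471, 0.882, 0.001], [0.882, -0.471, 0.0], [0.0, 0.001, -1.0]]
force: [0.2, 0.6, -1.3]
opening: 0.5
grasp_force: 30.0
```

move_arm(
  increments=[
    {"xyz": [0,0,0],"roll": 0,"grip": 0},
    {"xyz": [0,0,0],"roll": 0,"grip": 0},
    {"xyz": [0,0,0],"roll": 0,"grip": 0},
    {"xyz": [0,0,0],"roll": 0,"grip": 0},
  ],
)

```text
time_s: 36.18
position: [0.484, 0.3349, 0.1843]
tcp_rot: [[0.471, 0.882, 0.003], [0.882, -0.471, 0.002], [0.003, 0.002, -1.0]]
force: [-0.1, -1.0, -0.5]
opening: 0.5
grasp_force: 30.0
```

```bash
python3 -c "
from h import *
line();plan()"
```

```text
scene N 578 tip mag x,y,z 110.4 -0.7 215.3 pitch 54.6 Y range [-22.2  20.4] low end x,z [ 69.9 178.3] axis x at low 69.9 at tip z 96.3 at 158 55.5
t 36.2 at [483.8 335.  184.2] yaw 61.9 F [ 0.5  0.5 -0.2] op 0.503 gf 30.0 j [24. 28. 88.  0. 64. 52.]
```

move_arm(
  increments=[
    {"xyz": [-13,0,17.4],"roll": 0,"grip": 0},
    {"xyz": [-13,0,17.4],"roll": 0,"grip": 0},
    {"xyz": [-13,0,17],"roll": 0,"grip": 0},
    {"xyz": [0,0,0],"roll": 0,"grip": 0},
    {"xyz": [0,0,0],"roll": 0,"grip": 0},
  ],
)

```text
time_s: 36.65
position: [0.4648, 0.3, 0.1316]
tcp_rot: [[0.471, 0.882, 0.001], [0.882, -0.471, 0.001], [0.001, 0.001, -1.0]]
force: [-0.6, -0.1, -0.5]
opening: 0.505
grasp_force: 30.0
```

move_arm(
  increments=[
    {"xyz": [0,0,0],"roll": 0,"grip": 0},
    {"xyz": [0,0,0],"roll": 0,"grip": 100},
    {"xyz": [0,0,0],"roll": 0,"grip": 100},
    {"xyz": [0,0,0],"roll": 0,"grip": 100},
    {"xyz": [0,0,0],"roll": 0,"grip": 100},
  ],
)

```text
time_s: 37.07
position: [0.4642, 0.3, 0.1311]
tcp_rot: [[0.47, 0.882, 0.0], [0.882, -0.47, 0.0], [0.0, 0.0, -1.0]]
force: [1.2, -0.4, -0.0]
opening: 0.719
grasp_force: 0.0
```

move_arm(
  increments=[
    {"xyz": [0,0,0],"roll": 0,"grip": 80},
    {"xyz": [0,0,-25],"roll": 0,"grip": 80},
    {"xyz": [0,0,-30],"roll": 0,"grip": 80},
    {"xyz": [0,0,-20],"roll": 0,"grip": 80},
    {"xyz": [0,0,0],"roll": 0,"grip": 80},
  ],
)

```text
time_s: 37.48
position: [0.4672, 0.3011, 0.2105]
tcp_rot: [[0.47, 0.882, 0.009], [0.882, -0.47, 0.004], [0.007, 0.006, -1.0]]
force: [0.9, -0.3, 0.5]
opening: 0.795
grasp_force: 0.0
```

```bash
python3 -c "
from h import *
im=slotlook(); save('d3.png',cv2.resize(im[80:260,300:500],None,fx=3.2,fy=3.2)); pick(444.2,-316.8,70)
darks('top')"
```

```text
brown above lid near slot 231 slot-window colour [45. 45. 43.]
t 37.5 at [465.8 300.5 208.3] yaw 61.9 F [ 0.4  0.9 -0. ] op 0.799 gf 0.0 j [21. 24. 92.  0. 65. 49.]
roll -0.141 = 2 x -0.0704
shift [0.  0.  8.3] = 1 x [0.  0.  8.3]
shift [-569.5  190.8   -0. ] = 16 x [-35.6  11.9  -0. ]
shift [  0.   0. 170.] = 5 x [ 0.  0. 34.]
shift [ 0.  0. 57.] = 2 x [ 0.   0.  28.5]
top 0.78 [ 585.3 -333. ] [97.2 46.1] 5.5 0.0102 [123.  85.  63.]
top 0.59 [ 444.2 -317.6] [96.9 45.2] 69.1 0.0101 [126.  87.  64.]
```

View pics/d3.png

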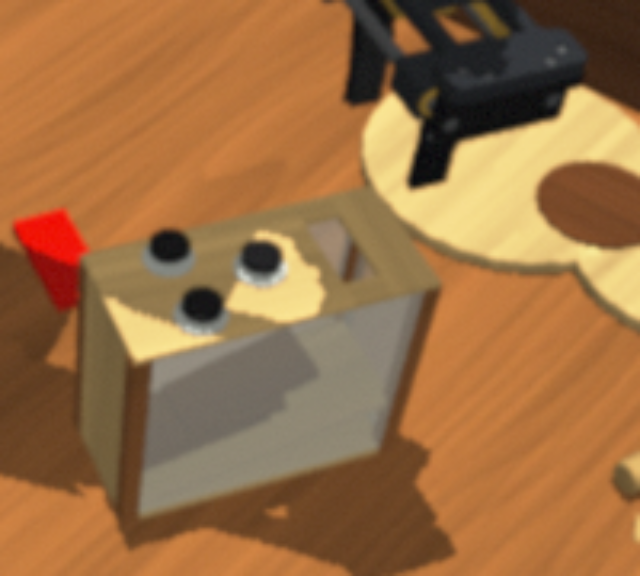

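Three blanks are inside, stacked at the near end at (230,405) in the crop, and the slot is clear. Next is the blank at (444.4, −317), yaw 70°.

move_arm(
  increments=[
    {"xyz": [0,0,0],"roll": -0.07,"grip": 80},
    {"xyz": [0,0,0],"roll": -0.07,"grip": 80},
    {"xyz": [-35.6,11.9,0],"roll": 0,"grip": 80},
    {"xyz": [-35.6,11.9,0],"roll": 0,"grip": 80},
    {"xyz": [-35.6,11.9,0],"roll": 0,"grip": 80},
  ],
)

```text
time_s: 38.05
position: [0.4593, 0.1862, 0.2041]
tcp_rot: [[0.341, 0.94, -0.004], [0.94, -0.341, -0.001], [-0.002, -0.003, -1.0]]
force: [-0.0, -0.7, 0.4]
opening: 0.805
grasp_force: 0.0
```

move_arm(
  increments=[
    {"xyz": [-35.6,11.9,0],"roll": 0,"grip": 80},
    {"xyz": [-35.6,11.9,0],"roll": 0,"grip": 80},
    {"xyz": [-35.6,11.9,0],"roll": 0,"grip": 80},
    {"xyz": [-35.6,11.9,0],"roll": 0,"grip": 80},
    {"xyz": [-35.6,11.9,0],"roll": 0,"grip": 80},
  ],
)

```text
time_s: 38.47
position: [0.4542, -0.0018, 0.2045]
tcp_rot: [[0.343, 0.939, -0.003], [0.939, -0.343, 0.001], [-0.0, -0.004, -1.0]]
force: [0.6, 0.4, 0.3]
opening: 0.8
grasp_force: 0.0
```

move_arm(
  increments=[
    {"xyz": [-35.6,11.9,0],"roll": 0,"grip": 80},
    {"xyz": [-35.6,11.9,0],"roll": 0,"grip": 80},
    {"xyz": [-35.6,11.9,0],"roll": 0,"grip": 80},
    {"xyz": [-35.6,11.9,0],"roll": 0,"grip": 80},
    {"xyz": [-35.6,11.9,0],"roll": 0,"grip": 80},
  ],
)

```text
time_s: 38.88
position: [0.4492, -0.1891, 0.2043]
tcp_rot: [[0.343, 0.939, -0.003], [0.939, -0.343, 0.002], [0.001, -0.004, -1.0]]
force: [0.2, -0.1, 0.1]
opening: 0.801
grasp_force: 0.0
```

move_arm(
  increments=[
    {"xyz": [-35.6,11.9,0],"roll": 0,"grip": 80},
    {"xyz": [-35.6,11.9,0],"roll": 0,"grip": 80},
    {"xyz": [-35.6,11.9,0],"roll": 0,"grip": 80},
    {"xyz": [0,0,34],"roll": 0,"grip": 80},
    {"xyz": [0,0,34],"roll": 0,"grip": 80},
  ],
)

```text
time_s: 39.3
position: [0.4483, -0.3043, 0.1373]
tcp_rot: [[0.346, 0.938, 0.003], [0.938, -0.346, -0.003], [-0.002, 0.004, -1.0]]
force: [-0.2, 0.5, -0.6]
opening: 0.8
grasp_force: 0.0
```

move_arm(
  increments=[
    {"xyz": [0,0,34],"roll": 0,"grip": 80},
    {"xyz": [0,0,34],"roll": 0,"grip": 80},
    {"xyz": [0,0,24],"roll": 0,"grip": 80},
    {"xyz": [0,0,0],"roll": 0,"grip": 80},
    {"xyz": [0,0,0],"roll": 0,"grip": 80},
  ],
)

```text
time_s: 39.72
position: [0.446, -0.2991, 0.0439]
tcp_rot: [[0.343, 0.939, -0.004], [0.939, -0.343, 0.004], [0.003, -0.006, -1.0]]
force: [0.2, 0.5, 0.5]
opening: 0.797
grasp_force: 0.0
```

move_arm(
  increments=[
    {"xyz": [0,0,0],"roll": 0,"grip": 80},
    {"xyz": [0,0,0],"roll": 0,"grip": 80},
  ],
)

```text
time_s: 39.88
position: [0.4486, -0.3014, 0.0474]
tcp_rot: [[0.343, 0.939, 0.002], [0.939, -0.343, -0.002], [-0.001, 0.003, -1.0]]
force: [0.8, 0.3, 0.0]
opening: 0.799
grasp_force: 0.0
```

```bash
python3 -c "
from h import *
darks('scene');plan((450.5,-299.7,-25.5,70))"
```

```text
scene 0.95 [ 584.6 -330.9] [94.8 43.8] 5.3 0.011 [118.  72.  41.]
t 40.0 at [ 448.6 -301.5   47.7] yaw 70.0 F [ 1.1 -0.4 -0.6] op 0.799 gf 0.0 j [-46.  36. 101.   0.  42. -26.]
roll -0.001 = 1 x -0.0008
shift [ 2.3  1.1 73.2] = 2 x [ 1.2  0.6 36.6]
```

move_arm(
  increments=[
    {"xyz": [2,1,35],"roll": 0,"grip": 80},
    {"xyz": [0,0,26],"roll": 0,"grip": 80},
    {"xyz": [0,0,12],"roll": 0,"grip": 80},
    {"xyz": [0,0,0],"roll": 0,"grip": 60},
    {"xyz": [0,0,0],"roll": 0,"grip": 0},
  ],
)

```text
time_s: 40.4
position: [0.4494, -0.2992, -0.0266]
tcp_rot: [[0.343, 0.939, 0.0], [0.939, -0.343, -0.0], [-0.0, 0.0, -1.0]]
force: [0.7, 0.4, -0.3]
opening: 0.721
grasp_force: 0.0
```

move_arm(
  increments=[
    {"xyz": [0,0,0],"roll": 0,"grip": 0},
    {"xyz": [0,0,0],"roll": 0,"grip": 0},
    {"xyz": [0,0,0],"roll": 0,"grip": 0},
    {"xyz": [0,0,0],"roll": 0,"grip": 0},
    {"xyz": [0,0,0],"roll": 0,"grip": 0},
  ],
)

```text
time_s: 40.82
position: [0.45, -0.2999, -0.0258]
tcp_rot: [[0.343, 0.939, 0.002], [0.939, -0.343, -0.002], [-0.001, 0.002, -1.0]]
force: [0.8, -0.0, 6.7]
opening: 0.5
grasp_force: 30.0
```

move_arm(
  increments=[
    {"xyz": [0,0,0],"roll": 0,"grip": 0},
    {"xyz": [0,0,0],"roll": 0,"grip": 0},
    {"xyz": [0,0,0],"roll": 0,"grip": 0},
    {"xyz": [0,0,-15],"roll": 0,"grip": 0},
    {"xyz": [0,0,-32],"roll": 0,"grip": 0},
  ],
)

```text
time_s: 41.23
position: [0.4471, -0.2971, 0.0179]
tcp_rot: [[0.343, 0.939, -0.005], [0.939, -0.343, 0.005], [0.003, -0.007, -1.0]]
force: [0.5, -0.4, 0.3]
opening: 0.502
grasp_force: 30.0
```

move_arm(
  increments=[
    {"xyz": [0,0,-32],"roll": 0,"grip": 0},
    {"xyz": [0,0,-32],"roll": 0,"grip": 0},
    {"xyz": [0,0,-32],"roll": 0,"grip": 0},
    {"xyz": [0,0,-32],"roll": 0.07,"grip": 0},
    {"xyz": [0,0,-32],"roll": 0.07,"grip": 0},
  ],
)

```text
time_s: 41.65
position: [0.4488, -0.2985, 0.1817]
tcp_rot: [[0.474, 0.881, -0.0], [0.881, -0.474, 0.0], [0.0, -0.0, -1.0]]
force: [0.6, -0.1, -0.5]
opening: 0.499
grasp_force: 30.0
```

move_arm(
  increments=[
    {"xyz": [0,0,0],"roll": 0,"grip": 0},
    {"xyz": [0,0,0],"roll": 0,"grip": 0},
    {"xyz": [0,0,0],"roll": 0,"grip": 0},
  ],
)

```text
time_s: 41.9
position: [0.4486, -0.2984, 0.1795]
tcp_rot: [[0.47, 0.883, -0.001], [0.883, -0.47, 0.001], [0.0, -0.001, -1.0]]
force: [0.1, -0.5, -1.5]
opening: 0.5
grasp_force: 30.0
```

```bash
python3 -c "
from h import *
held();plan((*mag(-116),150,62))"
```

```text
scene held n 92 min [ 23. -20.  -7.] max [31. 22.  3.] normal [ 1.    0.07 -0.04] pitch deg 92.0 col [83. 53. 31.]
t 42.0 at [ 448.2 -298.1  178.7] yaw 62.0 F [-0.2 -0.9 -0.1] op 0.498 gf 30.0 j [-46.  25.  95.  -0.  60. -17.]
roll -0.001 = 1 x -0.0008
shift [ 349.3 -266.3   28.7] = 12 x [ 29.1 -22.2   2.4]
```

move_arm(
  increments=[
    {"xyz": [29.1,-22.2,0],"roll": 0,"grip": 0},
    {"xyz": [29.1,-22.2,0],"roll": 0,"grip": 0},
    {"xyz": [29.1,-22.2,0],"roll": 0,"grip": 0},
    {"xyz": [29.1,-22.2,0],"roll": 0,"grip": 0},
    {"xyz": [29.1,-22.2,0],"roll": 0,"grip": 0},
  ],
)

```text
time_s: 42.37
position: [0.4179, -0.1163, 0.1782]
tcp_rot: [[0.471, 0.882, -0.004], [0.882, -0.471, 0.002], [0.0, -0.005, -1.0]]
force: [1.1, 1.0, -0.9]
opening: 0.499
grasp_force: 30.0
```

move_arm(
  increments=[
    {"xyz": [29.1,-22.2,0],"roll": 0,"grip": 0},
    {"xyz": [29.1,-22.2,0],"roll": 0,"grip": 0},
    {"xyz": [29.1,-22.2,0],"roll": 0,"grip": 0},
    {"xyz": [29.1,-22.2,0],"roll": 0,"grip": 0},
    {"xyz": [29.1,-22.2,0],"roll": 0,"grip": 0},
  ],
)

```text
time_s: 42.78
position: [0.3883, 0.0638, 0.1785]
tcp_rot: [[0.471, 0.882, -0.004], [0.882, -0.471, 0.001], [-0.001, -0.004, -1.0]]
force: [-0.1, 0.0, -0.4]
opening: 0.5
grasp_force: 30.0
```

move_arm(
  increments=[
    {"xyz": [29.1,-22.2,0],"roll": 0,"grip": 0},
    {"xyz": [29.1,-22.2,0],"roll": 0,"grip": 0},
    {"xyz": [0,0,15],"roll": 0,"grip": 0},
    {"xyz": [0,0,13],"roll": 0,"grip": 0},
    {"xyz": [0,0,0],"roll": 0,"grip": 0},
  ],
)

```text
time_s: 43.2
position: [0.3751, 0.1351, 0.1491]
tcp_rot: [[0.468, 0.884, -0.008], [0.884, -0.468, -0.001], [-0.004, -0.007, -1.0]]
force: [-0.4, -0.0, -0.4]
opening: 0.498
grasp_force: 30.0
```

move_arm(
  increments=[
    {"xyz": [0,0,0],"roll": 0,"grip": 0},
    {"xyz": [0,0,0],"roll": 0,"grip": 0},
    {"xyz": [0,0,0],"roll": 0,"grip": 0},
  ],
)

```text
time_s: 43.45
position: [0.379, 0.1339, 0.1521]
tcp_rot: [[0.472, 0.882, 0.0], [0.882, -0.472, 0.0], [0.0, 0.0, -1.0]]
force: [-0.7, 0.7, -0.5]
opening: 0.497
grasp_force: 30.0
```

```bash
python3 -c "
from h import *
plan((*mag(-116),94,62))"
```

```text
t 43.5 at [379.  133.9 152.1] yaw 61.9 F [-0.7  0.7 -0.5] op 0.497 gf 30.0 j [  3.  17. 115.  -0.  48.  32.]
roll -0.002 = 1 x -0.0025
shift [ 0.4 -2.4 58.1] = 2 x [ 0.2 -1.2 29.1]
```

move_arm(
  increments=[
    {"xyz": [0,-2,10],"roll": 0,"grip": 0},
    {"xyz": [0,0,5],"roll": 0,"grip": 0},
    {"xyz": [0,0,4],"roll": 0,"grip": 0},
    {"xyz": [0,0,4],"roll": 0,"grip": 0},
    {"xyz": [0,0,4],"roll": 0,"grip": 0},
  ],
)

```text
time_s: 43.87
position: [0.3767, 0.1347, 0.1259]
tcp_rot: [[0.471, 0.882, -0.0], [0.882, -0.471, -0.001], [-0.001, 0.0, -1.0]]
force: [-3.6, -1.9, 14.6]
opening: 0.5
grasp_force: 30.0
```

move_arm(
  increments=[
    {"xyz": [0,0,4],"roll": 0,"grip": 0},
    {"xyz": [0,0,4],"roll": 0,"grip": 0},
    {"xyz": [0,0,4],"roll": 0,"grip": 0},
    {"xyz": [0,0,4],"roll": 0,"grip": 0},
    {"xyz": [0,0,4],"roll": 0,"grip": 0},
  ],
)

```text
time_s: 44.28
position: [0.3785, 0.1351, 0.1065]
tcp_rot: [[0.471, 0.882, 0.004], [0.882, -0.471, -0.0], [0.002, 0.004, -1.0]]
force: [-2.7, -2.5, 15.2]
opening: 0.501
grasp_force: 30.0
```

move_arm(
  increments=[
    {"xyz": [0,0,4],"roll": 0,"grip": 0},
    {"xyz": [0,0,4],"roll": 0,"grip": 0},
    {"xyz": [0,0,4],"roll": 0,"grip": 0},
    {"xyz": [0,0,0],"roll": 0,"grip": 0},
    {"xyz": [0,0,-35],"roll": 0,"grip": 0},
  ],
)

```text
time_s: 44.7
position: [0.3729, 0.1346, 0.1236]
tcp_rot: [[0.472, 0.882, -0.015], [0.882, -0.472, -0.001], [-0.008, -0.012, -1.0]]
force: [0.1, -0.2, -0.5]
opening: 0.502
grasp_force: 30.0
```

move_arm(
  increments=[
    {"xyz": [0,0,-35],"roll": 0,"grip": 0},
    {"xyz": [0,0,-35],"roll": 0,"grip": 0},
    {"xyz": [0,0,-35],"roll": 0,"grip": 0},
    {"xyz": [35,0,0],"roll": 0,"grip": 0},
    {"xyz": [35,0,0],"roll": 0,"grip": 0},
  ],
)

```text
time_s: 45.12
position: [0.4118, 0.1973, 0.2363]
tcp_rot: [[0.474, 0.881, 0.007], [0.881, -0.474, 0.002], [0.005, 0.006, -1.0]]
force: [0.4, -0.7, -0.4]
opening: 0.504
grasp_force: 30.0
```

move_arm(
  increments=[
    {"xyz": [35,0,0],"roll": 0,"grip": 0},
    {"xyz": [35,0,0],"roll": 0,"grip": 0},
    {"xyz": [35,0,0],"roll": 0,"grip": 0},
    {"xyz": [35,0,0],"roll": 0,"grip": 0},
    {"xyz": [35,0,0],"roll": 0,"grip": 0},
  ],
)

```text
time_s: 45.53
position: [0.4925, 0.353, 0.2328]
tcp_rot: [[0.471, 0.882, -0.0], [0.882, -0.471, 0.0], [-0.0, -0.0, -1.0]]
force: [0.7, -0.1, -0.6]
opening: 0.5
grasp_force: 30.0
```

move_arm(
  increments=[
    {"xyz": [0,0,0],"roll": 0,"grip": 0},
    {"xyz": [0,0,0],"roll": 0,"grip": 0},
    {"xyz": [0,0,0],"roll": 0,"grip": 0},
    {"xyz": [0,0,0],"roll": 0,"grip": 0},
  ],
)

```text
time_s: 45.87
position: [0.4912, 0.3504, 0.2327]
tcp_rot: [[0.471, 0.882, -0.002], [0.882, -0.471, -0.001], [-0.002, -0.001, -1.0]]
force: [0.3, 0.4, -0.2]
opening: 0.505
grasp_force: 30.0
```

```bash
python3 -c "
from h import *
line();plan()"
```

```text
scene N 661 tip mag x,y,z 127.4 0.2 263.7 pitch 56.1 Y range [-21.6  21.4] low end x,z [ 89.8 224.4] axis x at low 89.8 at tip z 116.2 at 158 45.1
t 45.9 at [491.4 350.3 232.9] yaw 61.9 F [ 0.2  0.2 -0.3] op 0.5 gf 30.0 j [25. 26. 83. -0. 71. 53.]
```

move_arm(
  increments=[
    {"xyz": [6.5,0,0],"roll": 0,"grip": 0},
    {"xyz": [0,0,0],"roll": 0,"grip": 0},
    {"xyz": [-11.3,0,16.8],"roll": 0,"grip": 0},
    {"xyz": [-11.3,0,16.8],"roll": 0,"grip": 0},
    {"xyz": [-11.3,0,16.8],"roll": 0,"grip": 0},
  ],
)

```text
time_s: 46.33
position: [0.4794, 0.327, 0.1827]
tcp_rot: [[0.471, 0.882, 0.002], [0.882, -0.471, 0.001], [0.001, 0.001, -1.0]]
force: [0.1, 0.1, -0.4]
opening: 0.503
grasp_force: 30.0
```

move_arm(
  increments=[
    {"xyz": [0,0,0],"roll": 0,"grip": 0},
    {"xyz": [0,0,0],"roll": 0,"grip": 0},
    {"xyz": [0,0,0],"roll": 0,"grip": 0},
    {"xyz": [0,0,0],"roll": 0,"grip": 0},
  ],
)

```text
time_s: 46.67
position: [0.4808, 0.3283, 0.184]
tcp_rot: [[0.471, 0.882, 0.003], [0.882, -0.471, 0.002], [0.003, 0.002, -1.0]]
force: [0.2, 0.4, -0.7]
opening: 0.503
grasp_force: 30.0
```

```bash
python3 -c "
from h import *
line();plan()"
```

```text
scene N 569 tip mag x,y,z 103.1 -1.0 215.0 pitch 56.2 Y range [-22.8  19.9] low end x,z [ 65.1 174.9] axis x at low 65.1 at tip z 91.9 at 158 53.8
t 46.7 at [480.6 328.3 184. ] yaw 61.9 F [-0.4 -0.3 -0.3] op 0.502 gf 30.0 j [23. 27. 89.  0. 63. 51.]
```

move_arm(
  increments=[
    {"xyz": [-11.5,-1,17.2],"roll": 0,"grip": 0},
    {"xyz": [-11.5,0,17.2],"roll": 0,"grip": 0},
    {"xyz": [-11.5,0,17],"roll": 0,"grip": 0},
    {"xyz": [0,0,0],"roll": 0,"grip": 0},
    {"xyz": [0,0,0],"roll": 0,"grip": 0},
  ],
)

```text
time_s: 47.13
position: [0.4628, 0.2976, 0.1317]
tcp_rot: [[0.471, 0.882, 0.001], [0.882, -0.471, 0.001], [0.001, 0.001, -1.0]]
force: [0.4, 0.0, -0.3]
opening: 0.502
grasp_force: 30.0
```

move_arm(
  increments=[
    {"xyz": [0,0,0],"roll": 0,"grip": 0},
    {"xyz": [0,0,0],"roll": 0,"grip": 100},
    {"xyz": [0,0,0],"roll": 0,"grip": 100},
    {"xyz": [0,0,0],"roll": 0,"grip": 100},
    {"xyz": [0,0,0],"roll": 0,"grip": 100},
  ],
)

```text
time_s: 47.55
position: [0.4622, 0.2976, 0.1314]
tcp_rot: [[0.47, 0.882, 0.0], [0.882, -0.47, 0.0], [0.0, 0.0, -1.0]]
force: [-0.0, -0.2, -0.6]
opening: 0.723
grasp_force: 0.0
```

move_arm(
  increments=[
    {"xyz": [0,0,0],"roll": 0,"grip": 80},
    {"xyz": [0,0,-25],"roll": 0,"grip": 80},
    {"xyz": [0,0,-30],"roll": 0,"grip": 80},
    {"xyz": [0,0,-20],"roll": 0,"grip": 80},
    {"xyz": [0,0,0],"roll": 0,"grip": 80},
  ],
)

```text
time_s: 47.97
position: [0.4652, 0.2987, 0.2106]
tcp_rot: [[0.47, 0.882, 0.009], [0.882, -0.471, 0.004], [0.007, 0.006, -1.0]]
force: [0.5, 0.5, 0.3]
opening: 0.801
grasp_force: 0.0
```

```bash
python3 -c "
from h import *
im=slotlook(); cv2.imwrite('pics/d4.png',cv2.resize(im[80:260,300:500],None,fx=3.2,fy=3.2)[:,:,::-1]); pick(584.6,-332,5); pick(584.6,-332,185)
darks('top','scene')"
```

```text
brown above lid near slot 253 slot-window colour [42. 42. 40.]
t 48.0 at [463.8 298.1 208.6] yaw 61.9 F [ 0.5 -0.6 -0.1] op 0.794 gf 0.0 j [21. 23. 92.  0. 64. 49.]
roll 0.994 = 9 x 0.1104
shift [0.  0.  8.6] = 1 x [0.  0.  8.6]
shift [ 83.4 638.3  -0. ] = 17 x [ 4.9 37.5 -0. ]
shift [  0.   0. 170.] = 5 x [ 0.  0. 34.]
shift [ 0.  0. 57.] = 2 x [ 0.   0.  28.5]
t 48.0 at [463.8 298.1 208.6] yaw 61.9 F [ 0.5 -0.6 -0.1] op 0.794 gf 0.0 j [21. 23. 92.  0. 64. 49.]
roll -2.148 = 18 x -0.1193
shift [-0.   0.   8.6] = 1 x [-0.   0.   8.6]
shift [ -47.4 -638.3   -0. ] = 17 x [ -2.8 -37.5  -0. ]
shift [ -0.   0. 170.] = 5 x [-0.  0. 34.]
shift [-0.  0. 57.] = 2 x [-0.   0.  28.5]
top 0.72 [ 585.  -332.2] [96.3 45.8] 5.2 0.0101 [124.  85.  63.]
scene 0.68 [ 585.2 -331. ] [93.9 44. ] 4.6 0.0111 [131.  79.  44.]
```

The count of brown pixels above the slot matches the earlier clear cases, so nothing is sticking out. Now the last blank, at (585, −332), yaw 5°.

move_arm(
  increments=[
    {"xyz": [0,0,0],"roll": 0.11,"grip": 80},
    {"xyz": [0,0,0],"roll": 0.11,"grip": 80},
    {"xyz": [0,0,0],"roll": 0.11,"grip": 80},
    {"xyz": [0,0,0],"roll": 0.11,"grip": 80},
    {"xyz": [0,0,0],"roll": 0.11,"grip": 80},
  ],
)

```text
time_s: 48.63
position: [0.4612, 0.297, 0.2046]
tcp_rot: [[0.865, 0.501, -0.003], [0.501, -0.865, -0.001], [-0.003, -0.001, -1.0]]
force: [-0.7, 0.2, 0.5]
opening: 0.806
grasp_force: 0.0
```

move_arm(
  increments=[
    {"xyz": [0,0,0],"roll": 0.11,"grip": 80},
    {"xyz": [0,0,0],"roll": 0.11,"grip": 80},
    {"xyz": [0,0,0],"roll": 0.112,"grip": 80},
    {"xyz": [0,0,0],"roll": 0.112,"grip": 80},
    {"xyz": [5.1,37.5,0],"roll": 0,"grip": 80},
  ],
)

```text
time_s: 49.05
position: [0.4688, 0.2644, 0.2048]
tcp_rot: [[0.996, 0.088, -0.002], [0.088, -0.996, 0.003], [-0.002, -0.003, -1.0]]
force: [1.5, -0.7, 0.4]
opening: 0.801
grasp_force: 0.0
```

move_arm(
  increments=[
    {"xyz": [5.1,37.5,0],"roll": 0,"grip": 80},
    {"xyz": [5.1,37.5,0],"roll": 0,"grip": 80},
    {"xyz": [5.1,37.5,0],"roll": 0,"grip": 80},
    {"xyz": [5.1,37.5,0],"roll": 0,"grip": 80},
    {"xyz": [5.1,37.5,0],"roll": 0,"grip": 80},
  ],
)

```text
time_s: 49.47
position: [0.5112, 0.0743, 0.2048]
tcp_rot: [[0.996, 0.087, -0.003], [0.087, -0.996, 0.0], [-0.003, -0.0, -1.0]]
force: [0.5, -0.1, 0.1]
opening: 0.798
grasp_force: 0.0
```

move_arm(
  increments=[
    {"xyz": [5.1,37.5,0],"roll": 0,"grip": 80},
    {"xyz": [5.1,37.5,0],"roll": 0,"grip": 80},
    {"xyz": [5.1,37.5,0],"roll": 0,"grip": 80},
    {"xyz": [5.1,37.5,0],"roll": 0,"grip": 80},
    {"xyz": [5.1,37.5,0],"roll": 0,"grip": 80},
  ],
)

```text
time_s: 49.88
position: [0.5529, -0.1103, 0.2046]
tcp_rot: [[0.996, 0.086, -0.003], [0.086, -0.996, 0.001], [-0.003, -0.002, -1.0]]
force: [0.8, 0.2, -0.1]
opening: 0.797
grasp_force: 0.0
```

move_arm(
  increments=[
    {"xyz": [5.1,37.5,0],"roll": 0,"grip": 80},
    {"xyz": [5.1,37.5,0],"roll": 0,"grip": 80},
    {"xyz": [5.1,37.5,0],"roll": 0,"grip": 80},
    {"xyz": [5.1,37.5,0],"roll": 0,"grip": 80},
    {"xyz": [5.1,37.5,0],"roll": 0,"grip": 80},
  ],
)

```text
time_s: 50.3
position: [0.5946, -0.2946, 0.2042]
tcp_rot: [[0.996, 0.086, -0.003], [0.086, -0.996, 0.002], [-0.003, -0.002, -1.0]]
force: [-0.1, 1.0, 0.0]
opening: 0.799
grasp_force: 0.0
```

move_arm(
  increments=[
    {"xyz": [5.1,37.5,0],"roll": 0,"grip": 80},
    {"xyz": [0,0,34],"roll": 0,"grip": 80},
    {"xyz": [0,0,34],"roll": 0,"grip": 80},
    {"xyz": [0,0,34],"roll": 0,"grip": 80},
    {"xyz": [0,0,34],"roll": 0,"grip": 80},
  ],
)

```text
time_s: 50.72
position: [0.6025, -0.33, 0.0669]
tcp_rot: [[0.996, 0.086, -0.002], [0.086, -0.996, 0.002], [-0.002, -0.002, -1.0]]
force: [-0.0, 0.6, 0.3]
opening: 0.8
grasp_force: 0.0
```

move_arm(
  increments=[
    {"xyz": [0,0,24],"roll": 0,"grip": 80},
    {"xyz": [0,0,0],"roll": 0,"grip": 80},
    {"xyz": [0,0,0],"roll": 0,"grip": 80},
    {"xyz": [0,0,0],"roll": 0,"grip": 80},
  ],
)

```text
time_s: 51.05
position: [0.6044, -0.3307, 0.0468]
tcp_rot: [[0.996, 0.087, 0.001], [0.087, -0.996, -0.001], [0.001, 0.001, -1.0]]
force: [0.4, -0.7, 0.2]
opening: 0.797
grasp_force: 0.0
```

```bash
python3 -c "
from h import *
darks('top','scene');plan((603,-330.2,-25.5,5))"
```

```text
scene 0.8 [ 602.3 -316.2] [53.6 24.5] 43.0 0.0112 [71. 45. 27.]
t 51.2 at [ 605.  -331.1   48.5] yaw 5.0 F [-0.5  0.   0.5] op 0.805 gf 0.0 j [-38.  45.  78.  -0.  57.  47.]
roll -0.0 = 1 x -0.0003
shift [-1.9 -1.1 74. ] = 2 x [-1.  -0.5 37. ]
```

move_arm(
  increments=[
    {"xyz": [-2,-1,35],"roll": 0,"grip": 80},
    {"xyz": [0,0,26],"roll": 0,"grip": 80},
    {"xyz": [0,0,12],"roll": 0,"grip": 80},
    {"xyz": [0,0,0],"roll": 0,"grip": 60},
    {"xyz": [0,0,0],"roll": 0,"grip": 0},
  ],
)

```text
time_s: 51.67
position: [0.6022, -0.3298, -0.0262]
tcp_rot: [[0.996, 0.087, 0.001], [0.087, -0.996, -0.001], [0.001, 0.001, -1.0]]
force: [0.5, 0.9, 0.3]
opening: 0.717
grasp_force: 0.0
```

move_arm(
  increments=[
    {"xyz": [0,0,0],"roll": 0,"grip": 0},
    {"xyz": [0,0,0],"roll": 0,"grip": 0},
    {"xyz": [0,0,0],"roll": 0,"grip": 0},
    {"xyz": [0,0,0],"roll": 0,"grip": 0},
    {"xyz": [0,0,0],"roll": 0,"grip": 0},
  ],
)

```text
time_s: 52.08
position: [0.6025, -0.3301, -0.0255]
tcp_rot: [[0.996, 0.087, 0.002], [0.087, -0.996, -0.002], [0.002, 0.002, -1.0]]
force: [-0.0, 0.2, 4.3]
opening: 0.498
grasp_force: 30.0
```

move_arm(
  increments=[
    {"xyz": [0,0,0],"roll": 0,"grip": 0},
    {"xyz": [0,0,0],"roll": 0,"grip": 0},
    {"xyz": [0,0,0],"roll": 0,"grip": 0},
    {"xyz": [0,0,-15],"roll": 0,"grip": 0},
    {"xyz": [0,0,-32],"roll": 0,"grip": 0},
  ],
)

```text
time_s: 52.5
position: [0.598, -0.3266, 0.0165]
tcp_rot: [[0.996, 0.087, -0.009], [0.087, -0.996, 0.007], [-0.008, -0.007, -1.0]]
force: [0.7, -0.2, -1.4]
opening: 0.496
grasp_force: 30.0
```

move_arm(
  increments=[
    {"xyz": [0,0,-32],"roll": 0,"grip": 0},
    {"xyz": [0,0,-32],"roll": 0,"grip": 0},
    {"xyz": [0,0,-32],"roll": 0,"grip": 0},
    {"xyz": [0,0,-32],"roll": 0,"grip": 0},
    {"xyz": [0,0,-32],"roll": 0,"grip": 0},
  ],
)

```text
time_s: 52.92
position: [0.601, -0.3287, 0.1822]
tcp_rot: [[0.996, 0.087, -0.001], [0.087, -0.996, 0.001], [-0.001, -0.001, -1.0]]
force: [0.9, -0.6, -0.3]
opening: 0.499
grasp_force: 30.0
```

move_arm(
  increments=[
    {"xyz": [0,0,0],"roll": -0.11,"grip": 0},
    {"xyz": [0,0,0],"roll": -0.11,"grip": 0},
    {"xyz": [0,0,0],"roll": -0.11,"grip": 0},
    {"xyz": [0,0,0],"roll": -0.11,"grip": 0},
    {"xyz": [0,0,0],"roll": -0.11,"grip": 0},
  ],
)

```text
time_s: 53.33
position: [0.6011, -0.3288, 0.1807]
tcp_rot: [[0.801, 0.599, -0.001], [0.599, -0.801, 0.001], [-0.0, -0.001, -1.0]]
force: [-0.2, 0.1, -1.0]
opening: 0.5
grasp_force: 30.0
```

move_arm(
  increments=[
    {"xyz": [0,0,0],"roll": -0.11,"grip": 0},
    {"xyz": [0,0,0],"roll": -0.11,"grip": 0},
    {"xyz": [0,0,0],"roll": -0.112,"grip": 0},
    {"xyz": [0,0,0],"roll": -0.112,"grip": 0},
    {"xyz": [0,0,0],"roll": 0,"grip": 0},
  ],
)

```text
time_s: 53.75
position: [0.6011, -0.3289, 0.1804]
tcp_rot: [[0.469, 0.883, -0.001], [0.883, -0.469, 0.001], [0.0, -0.001, -1.0]]
force: [0.9, 0.1, -0.3]
opening: 0.496
grasp_force: 30.0
```

```bash
python3 -c "
from h import *
held();plan((*mag(-116),150,62)); darks('top')"
```

```text
scene held n 218 min [-31.  -7.  -7.] max [ 8.  0. -3.] normal [0.   0.15 0.99] pitch deg 0.0 col [69. 44. 27.]
scene held n 435 min [-64. -20.  -7.] max [-48.  20.  -3.] normal [-0.01  0.   -1.  ] pitch deg -179.0 col [105.  64.  38.]
t 53.8 at [ 601.2 -329.   180.4] yaw 61.8 F [-0.1 -0.2 -0. ] op 0.497 gf 30.0 j [-38.  36.  73.   0.  71. -10.]
roll -0.004 = 1 x -0.0037
shift [ 304.7 -416.    30.4] = 13 x [ 23.4 -32.    2.3]
```

move_arm(
  increments=[
    {"xyz": [23.4,-32,0],"roll": 0,"grip": 0},
    {"xyz": [23.4,-32,0],"roll": 0,"grip": 0},
    {"xyz": [23.4,-32,0],"roll": 0,"grip": 0},
    {"xyz": [23.4,-32,0],"roll": 0,"grip": 0},
    {"xyz": [23.4,-32,0],"roll": 0,"grip": 0},
  ],
)

```text
time_s: 54.32
position: [0.5144, -0.1493, 0.1803]
tcp_rot: [[0.473, 0.881, 0.0], [0.881, -0.473, 0.0], [0.0, 0.0, -1.0]]
force: [1.3, 0.2, -0.5]
opening: 0.497
grasp_force: 30.0
```

move_arm(
  increments=[
    {"xyz": [23.4,-32,0],"roll": 0,"grip": 0},
    {"xyz": [23.4,-32,0],"roll": 0,"grip": 0},
    {"xyz": [23.4,-32,0],"roll": 0,"grip": 0},
    {"xyz": [23.4,-32,0],"roll": 0,"grip": 0},
    {"xyz": [23.4,-32,0],"roll": 0,"grip": 0},
  ],
)

```text
time_s: 54.73
position: [0.4284, 0.0291, 0.1805]
tcp_rot: [[0.473, 0.881, 0.001], [0.881, -0.473, 0.0], [0.0, 0.001, -1.0]]
force: [0.4, -0.3, -0.3]
opening: 0.499
grasp_force: 30.0
```

move_arm(
  increments=[
    {"xyz": [23.4,-32,0],"roll": 0,"grip": 0},
    {"xyz": [23.4,-32,0],"roll": 0,"grip": 0},
    {"xyz": [23.4,-32,0],"roll": 0,"grip": 0},
    {"xyz": [0,0,15],"roll": 0,"grip": 0},
    {"xyz": [0,0,15],"roll": 0,"grip": 0},
  ],
)

```text
time_s: 55.15
position: [0.3771, 0.1372, 0.1509]
tcp_rot: [[0.467, 0.884, 0.003], [0.884, -0.467, 0.0], [0.002, 0.003, -1.0]]
force: [0.3, -0.0, -0.8]
opening: 0.498
grasp_force: 30.0
```

move_arm(
  increments=[
    {"xyz": [0,0,0],"roll": 0,"grip": 0},
    {"xyz": [0,0,0],"roll": 0,"grip": 0},
    {"xyz": [0,0,0],"roll": 0,"grip": 0},
    {"xyz": [0,0,0],"roll": 0,"grip": 0},
  ],
)

```text
time_s: 55.48
position: [0.3788, 0.1344, 0.1508]
tcp_rot: [[0.472, 0.882, 0.002], [0.882, -0.472, 0.0], [0.001, 0.001, -1.0]]
force: [0.0, -0.9, -0.4]
opening: 0.501
grasp_force: 30.0
```

```bash
python3 -c "
from h import *
plan((*mag(-116),93,62)); darks('top')"
```

```text
t 55.5 at [378.8 134.4 150.8] yaw 61.8 F [ 0.  -0.9 -0.4] op 0.501 gf 30.0 j [  4.  17. 115.  -0.  47.  32.]
roll -0.003 = 1 x -0.0030
shift [ 0.  -2.  57.8] = 2 x [ 0.  -1.  28.9]
```

move_arm(
  increments=[
    {"xyz": [0,-2,10],"roll": 0,"grip": 0},
    {"xyz": [0,0,5],"roll": 0,"grip": 0},
    {"xyz": [0,0,4],"roll": 0,"grip": 0},
    {"xyz": [0,0,4],"roll": 0,"grip": 0},
    {"xyz": [0,0,4],"roll": 0,"grip": 0},
  ],
)

```text
time_s: 56.0
position: [0.3759, 0.1353, 0.1241]
tcp_rot: [[0.471, 0.882, -0.0], [0.882, -0.471, -0.0], [-0.0, 0.0, -1.0]]
force: [-3.7, -1.0, 14.6]
opening: 0.503
grasp_force: 30.0
```

move_arm(
  increments=[
    {"xyz": [0,0,4],"roll": 0,"grip": 0},
    {"xyz": [0,0,4],"roll": 0,"grip": 0},
    {"xyz": [0,0,4],"roll": 0,"grip": 0},
    {"xyz": [0,0,4],"roll": 0,"grip": 0},
    {"xyz": [0,0,4],"roll": 0,"grip": 0},
  ],
)

```text
time_s: 56.42
position: [0.3775, 0.1354, 0.1045]
tcp_rot: [[0.471, 0.882, 0.004], [0.882, -0.471, -0.0], [0.001, 0.003, -1.0]]
force: [-2.2, -3.1, 13.9]
opening: 0.498
grasp_force: 30.0
```

move_arm(
  increments=[
    {"xyz": [0,0,4],"roll": 0,"grip": 0},
    {"xyz": [0,0,4],"roll": 0,"grip": 0},
    {"xyz": [0,0,3],"roll": 0,"grip": 0},
    {"xyz": [0,0,0],"roll": 0,"grip": 0},
    {"xyz": [0,0,-35],"roll": 0,"grip": 0},
  ],
)

```text
time_s: 56.83
position: [0.3719, 0.135, 0.1227]
tcp_rot: [[0.472, 0.882, -0.015], [0.882, -0.472, -0.001], [-0.008, -0.013, -1.0]]
force: [0.1, 0.4, -0.2]
opening: 0.498
grasp_force: 30.0
```

move_arm(
  increments=[
    {"xyz": [0,0,-35],"roll": 0,"grip": 0},
    {"xyz": [0,0,-35],"roll": 0,"grip": 0},
    {"xyz": [0,0,-35],"roll": 0,"grip": 0},
    {"xyz": [35,0,0],"roll": 0,"grip": 0},
    {"xyz": [35,0,0],"roll": 0,"grip": 0},
  ],
)

```text
time_s: 57.25
position: [0.4109, 0.1978, 0.2354]
tcp_rot: [[0.474, 0.881, 0.007], [0.881, -0.474, 0.002], [0.005, 0.006, -1.0]]
force: [0.2, 0.1, -0.9]
opening: 0.504
grasp_force: 30.0
```

move_arm(
  increments=[
    {"xyz": [35,0,0],"roll": 0,"grip": 0},
    {"xyz": [35,0,0],"roll": 0,"grip": 0},
    {"xyz": [35,0,0],"roll": 0,"grip": 0},
    {"xyz": [35,0,0],"roll": 0,"grip": 0},
    {"xyz": [35,0,0],"roll": 0,"grip": 0},
  ],
)

```text
time_s: 57.67
position: [0.4917, 0.3535, 0.2319]
tcp_rot: [[0.471, 0.882, -0.001], [0.882, -0.471, 0.0], [-0.0, -0.001, -1.0]]
force: [0.7, -1.0, 0.2]
opening: 0.498
grasp_force: 30.0
```

move_arm(
  increments=[
    {"xyz": [0,0,0],"roll": 0,"grip": 0},
    {"xyz": [0,0,0],"roll": 0,"grip": 0},
    {"xyz": [0,0,0],"roll": 0,"grip": 0},
    {"xyz": [0,0,0],"roll": 0,"grip": 0},
  ],
)

```text
time_s: 58.0
position: [0.4904, 0.3508, 0.2318]
tcp_rot: [[0.471, 0.882, -0.002], [0.882, -0.471, -0.001], [-0.002, -0.001, -1.0]]
force: [-0.7, 0.1, -1.3]
opening: 0.5
grasp_force: 30.0
```

```bash
python3 -c "
from h import *
line();plan()"
```

```text
scene N 652 tip mag x,y,z 127.4 1.1 262.8 pitch 56.5 Y range [-20.7  22.4] low end x,z [ 90.5 223.7] axis x at low 90.5 at tip z 116.4 at 158 47.0
t 58.0 at [490.5 350.8 232.1] yaw 61.9 F [-0.2 -0.2  0.8] op 0.502 gf 30.0 j [25. 26. 83. -0. 71. 53.]
```

move_arm(
  increments=[
    {"xyz": [5,0,0],"roll": 0,"grip": 0},
    {"xyz": [0,0,0],"roll": 0,"grip": 0},
    {"xyz": [-11.2,0,16.8],"roll": 0,"grip": 0},
    {"xyz": [-11.2,0,16.8],"roll": 0,"grip": 0},
    {"xyz": [-11.2,0,16.8],"roll": 0,"grip": 0},
  ],
)

```text
time_s: 58.47
position: [0.478, 0.3263, 0.1818]
tcp_rot: [[0.471, 0.882, 0.002], [0.882, -0.471, 0.001], [0.001, 0.001, -1.0]]
force: [-0.0, 0.6, -0.9]
opening: 0.499
grasp_force: 30.0
```

move_arm(
  increments=[
    {"xyz": [0,0,0],"roll": 0,"grip": 0},
    {"xyz": [0,0,0],"roll": 0,"grip": 0},
    {"xyz": [0,0,0],"roll": 0,"grip": 0},
    {"xyz": [0,0,0],"roll": 0,"grip": 0},
  ],
)

```text
time_s: 58.8
position: [0.4794, 0.3276, 0.1832]
tcp_rot: [[0.471, 0.882, 0.003], [0.882, -0.471, 0.002], [0.003, 0.002, -1.0]]
force: [-0.0, 0.2, -0.5]
opening: 0.506
grasp_force: 30.0
```

```bash
python3 -c "
from h import *
line();plan()"
```

```text
scene N 586 tip mag x,y,z 101.8 -0.1 214.2 pitch 56.8 Y range [-21.8  22. ] low end x,z [ 64.8 174.5] axis x at low 64.8 at tip z 90.8 at 158 54.0
t 58.9 at [479.2 327.6 183.1] yaw 61.9 F [-0.3  0.4 -0.5] op 0.504 gf 30.0 j [23. 27. 89.  0. 63. 51.]
```

move_arm(
  increments=[
    {"xyz": [-11.5,0,17],"roll": 0,"grip": 0},
    {"xyz": [-11.3,0,17],"roll": 0,"grip": 0},
    {"xyz": [-11.3,0,16.6],"roll": 0,"grip": 0},
    {"xyz": [0,0,0],"roll": 0,"grip": 0},
    {"xyz": [0,0,0],"roll": 0,"grip": 0},
  ],
)

```text
time_s: 59.27
position: [0.4625, 0.2968, 0.1317]
tcp_rot: [[0.471, 0.882, 0.001], [0.882, -0.471, 0.001], [0.001, 0.001, -1.0]]
force: [0.2, -0.5, -0.9]
opening: 0.502
grasp_force: 30.0
```

move_arm(
  increments=[
    {"xyz": [0,0,0],"roll": 0,"grip": 0},
    {"xyz": [0,0,0],"roll": 0,"grip": 100},
    {"xyz": [0,0,0],"roll": 0,"grip": 100},
    {"xyz": [0,0,0],"roll": 0,"grip": 100},
    {"xyz": [0,0,0],"roll": 0,"grip": 100},
  ],
)

```text
time_s: 59.68
position: [0.4619, 0.2968, 0.1314]
tcp_rot: [[0.47, 0.882, 0.0], [0.882, -0.47, 0.0], [0.0, 0.0, -1.0]]
force: [0.4, 0.6, -0.5]
opening: 0.725
grasp_force: 0.0
```

move_arm(
  increments=[
    {"xyz": [0,0,0],"roll": 0,"grip": 80},
    {"xyz": [0,0,-25],"roll": 0,"grip": 80},
    {"xyz": [0,0,-30],"roll": 0,"grip": 80},
    {"xyz": [0,0,-20],"roll": 0,"grip": 80},
    {"xyz": [0,0,0],"roll": 0,"grip": 80},
  ],
)

```text
time_s: 60.1
position: [0.4649, 0.298, 0.2106]
tcp_rot: [[0.47, 0.882, 0.009], [0.882, -0.471, 0.004], [0.007, 0.006, -1.0]]
force: [0.3, 0.2, 0.4]
opening: 0.798
grasp_force: 0.0
```

move_arm(
  increments=[
    {"xyz": [0,0,0],"roll": 0,"grip": 70},
    {"xyz": [0,0,0],"roll": 0,"grip": 70},
    {"xyz": [0,0,0],"roll": 0,"grip": 70},
  ],
)

```text
time_s: 60.35
position: [0.4607, 0.2962, 0.2048]
tcp_rot: [[0.471, 0.882, -0.003], [0.882, -0.471, -0.001], [-0.002, -0.002, -1.0]]
force: [-0.3, 0.6, -0.1]
opening: 0.716
grasp_force: 0.0
```

```bash
python3 - <<'E'
from h import *
im=slotlook(); t,dt=bot.capture("top")
save('d5.png',np.hstack([cv2.resize(im[80:260,300:500],(400,360)),cv2.resize(t[100:280,120:320],(400,360))]))
for n in("top","scene"):
    if n=="scene": im,d=bot.capture(n)
    else: im,d=t,dt
    W=grid(n,d)
    for r in bot.trace("presser",n)[:1]:
        P=W[r["mask"]&(d>0)]; z=np.percentile(P[:,2],99); T=P[P[:,2]>z-.008]; print("presser",n,rect(T),z.round(4))
    for r in bot.trace("pad",n)[:1]: P=W[r["mask"]&(d>0)]; print("pad",n,rect(P))
darks("top","scene"); plan()
E
```

```text
brown above lid near slot 277 slot-window colour [45. 45. 43.]
presser top (array([583.7, -15.7]), array([23.2, 22.7]), 65.5) 0.0893
pad top (array([594.2,   2.6]), array([115.3, 113.7]), -6.7)
presser scene (array([585.4, -14.6]), array([23.5, 22.9]), 66.4) 0.0895
pad scene (array([592.7,   5.1]), array([112.4, 111.2]), -6.3)
t 60.9 at [461.8 296.6 206.1] yaw 61.9 F [0.5 0.5 0.6] op 0.698 gf 0.0 j [21. 23. 92. -0. 64. 49.]
```

View pics/d5.png

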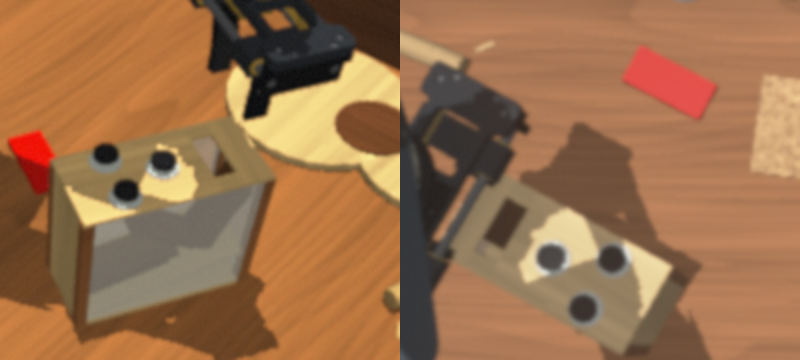

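All five blanks are inside: nothing stands out of the lid, and the stack shows behind the acrylic at (150,240) in the left half. I'll check heights inside the slot and go to the tool, whose neck is at (584.5, −15.2) with its faces at 66°.

move_arm(
  increments=[
    {"xyz": [-26.1,26.5,0],"roll": -0.072,"grip": 70},
    {"xyz": [-26.1,26.5,0],"roll": 0,"grip": 70},
    {"xyz": [-26.1,26.5,0],"roll": 0,"grip": 70},
    {"xyz": [-26.1,26.5,0],"roll": 0,"grip": 70},
    {"xyz": [-26.1,26.5,0],"roll": 0,"grip": 70},
  ],
)

```text
time_s: 61.32
position: [0.5278, 0.1212, 0.2064]
tcp_rot: [[0.405, 0.914, 0.0], [0.914, -0.405, 0.0], [0.0, 0.0, -1.0]]
force: [0.2, 1.3, -0.1]
opening: 0.7
grasp_force: 0.0
```

move_arm(
  increments=[
    {"xyz": [-26.1,26.5,0],"roll": 0,"grip": 70},
    {"xyz": [-26.1,26.5,0],"roll": 0,"grip": 70},
    {"xyz": [-26.1,26.5,0],"roll": 0,"grip": 70},
    {"xyz": [-26.1,26.5,0],"roll": 0,"grip": 70},
    {"xyz": [0,0,32],"roll": 0,"grip": 70},
  ],
)

```text
time_s: 61.73
position: [0.5911, -0.0239, 0.18]
tcp_rot: [[0.411, 0.912, 0.019], [0.912, -0.411, -0.007], [0.001, 0.02, -1.0]]
force: [1.9, 0.0, 0.4]
opening: 0.699
grasp_force: 0.0
```

move_arm(
  increments=[
    {"xyz": [0,0,32],"roll": 0,"grip": 70},
    {"xyz": [0,0,20],"roll": 0,"grip": 70},
    {"xyz": [0,0,0],"roll": 0,"grip": 70},
    {"xyz": [0,0,0],"roll": 0,"grip": 70},
    {"xyz": [0,0,0],"roll": 0,"grip": 70},
  ],
)

```text
time_s: 62.15
position: [0.5831, -0.0159, 0.1234]
tcp_rot: [[0.406, 0.914, 0.002], [0.914, -0.406, -0.001], [0.001, 0.002, -1.0]]
force: [-0.2, 0.3, 0.4]
opening: 0.701
grasp_force: 0.0
```

```bash
python3 - <<'E'
from h import *
plan((584.5,-15.2,4,66)); fingers()
for n in("top","scene"):
    im,d=bot.capture(n); W=grid(n,d)*1000
    a=np.radians(MY); O=np.r_[MO,0]; X=(W-O)@[np.cos(a),np.sin(a),0]; Y=(W-O)@[-np.sin(a),np.cos(a),0]
    # pixels of the slot opening
    K,R,t=cam(n); c=np.array([w2p(n,np.r_[mag(55+sx*9,sy*24),159]/1000) for sx,sy in((1,1),(1,-1),(-1,-1),(-1,1))]).astype(np.int32)
    m=np.zeros((480,640),np.uint8); cv2.fillConvexPoly(m,c,1); m=(m>0)&(d>0)
    print(n,"slot z pct",np.percentile(W[...,2][m],[0,10,50,90,100]).round(),"X",np.percentile(X[m],[10,90]).round(),im[m].mean(0).round())
E
```

```text
t 62.1 at [583.1 -15.9 123.4] yaw 66.1 F [-0.2  0.3  0.4] op 0.701 gf 0.0 j [-13.  32.  92.   0.  56.  11.]
roll 0.001 = 1 x 0.0012
shift [  1.2   1.  119.4] = 3 x [ 0.4  0.3 39.8]
scene finger tool-xyz pct5 [ -2.4 -32.4 -60.9] pct95 [  8.  -30.2 -38.3] n 30
top slot z pct [791. 794. 803. 809. 812.] X [-151. -146.] [81. 86. 92.]
scene slot z pct [457. 462. 473. 481. 485.] X [-147. -133.] [72. 85. 93.]
```

move_arm(
  increments=[
    {"xyz": [1.2,1,35],"roll": 0,"grip": 70},
    {"xyz": [0,0,35],"roll": 0,"grip": 70},
    {"xyz": [0,0,30],"roll": 0,"grip": 70},
    {"xyz": [0,0,17],"roll": 0,"grip": 70},
    {"xyz": [0,0,0],"roll": 0,"grip": 70},
  ],
)

```text
time_s: 62.72
position: [0.5811, -0.0145, 0.0026]
tcp_rot: [[0.406, 0.914, -0.005], [0.914, -0.406, 0.001], [-0.001, -0.005, -1.0]]
force: [-0.5, -0.0, 0.4]
opening: 0.7
grasp_force: 0.0
```

move_arm(
  increments=[
    {"xyz": [0,0,0],"roll": 0,"grip": 0},
    {"xyz": [0,0,0],"roll": 0,"grip": 0},
    {"xyz": [0,0,0],"roll": 0,"grip": 0},
    {"xyz": [0,0,0],"roll": 0,"grip": 0},
    {"xyz": [0,0,0],"roll": 0,"grip": 0},
  ],
)

```text
time_s: 63.13
position: [0.5843, -0.0153, 0.0066]
tcp_rot: [[0.406, 0.914, 0.003], [0.914, -0.406, -0.001], [0.001, 0.003, -1.0]]
force: [-0.2, -0.6, -0.3]
opening: 0.407
grasp_force: 0.0
```

move_arm(
  increments=[
    {"xyz": [0,0,0],"roll": 0,"grip": 0},
    {"xyz": [0,0,0],"roll": 0,"grip": 0},
    {"xyz": [0,0,0],"roll": 0,"grip": 0},
    {"xyz": [0,0,0],"roll": 0,"grip": 0},
    {"xyz": [0,0,0],"roll": 0,"grip": 0},
  ],
)

```text
time_s: 63.55
position: [0.5838, -0.0152, 0.0058]
tcp_rot: [[0.406, 0.914, 0.001], [0.914, -0.406, -0.0], [0.0, 0.001, -1.0]]
force: [-0.5, 0.1, 6.8]
opening: 0.28
grasp_force: 29.6
```

```bash
python3 -c "
from h import *
plan()"
```

```text
t 63.5 at [583.8 -15.2   5.8] yaw 66.1 F [-0.5  0.1  6.8] op 0.28 gf 29.6 j [-12.  42.  96.  -0.  42.  12.]
```

move_arm(
  increments=[
    {"xyz": [0,0,-15],"roll": 0,"grip": 0},
    {"xyz": [0,0,-35],"roll": 0,"grip": 0},
    {"xyz": [0,0,-35],"roll": 0,"grip": 0},
    {"xyz": [0,0,-35],"roll": 0,"grip": 0},
    {"xyz": [0,0,-35],"roll": 0,"grip": 0},
  ],
)

```text
time_s: 63.97
position: [0.5821, -0.0149, 0.1607]
tcp_rot: [[0.406, 0.914, -0.003], [0.914, -0.406, 0.001], [-0.001, -0.003, -1.0]]
force: [0.8, -0.4, -1.5]
opening: 0.275
grasp_force: 29.6
```

move_arm(
  increments=[
    {"xyz": [0,0,-35],"roll": 0,"grip": 0},
    {"xyz": [0,0,-10],"roll": 0,"grip": 0},
    {"xyz": [0,0,0],"roll": 0,"grip": 0},
    {"xyz": [0,0,0],"roll": 0,"grip": 0},
    {"xyz": [0,0,0],"roll": 0,"grip": 0},
  ],
)

```text
time_s: 64.38
position: [0.5812, -0.0147, 0.2025]
tcp_rot: [[0.406, 0.914, -0.005], [0.914, -0.406, 0.001], [-0.001, -0.005, -1.0]]
force: [-0.0, 0.1, -1.4]
opening: 0.274
grasp_force: 29.6
```

```bash
cat > slot.py <<'E'
from h import *
for n in("top","scene"):
    im,d=bot.capture(n); W=grid(n,d)*1000
    c=np.array([w2p(n,np.r_[mag(55+sx*9,sy*24),159]/1000) for sx,sy in((1,1),(1,-1),(-1,-1),(-1,1))]).astype(np.int32)
    m=np.zeros((480,640),np.uint8); cv2.fillConvexPoly(m,c,1); m=(m>0)&(d>0)
    print(n,"slot z pct",np.percentile(W[...,2][m],[0,10,50,90,100]).round(),im[m].mean(0).round())
    if n=="scene":
        c=np.array([w2p(n,np.r_[mag(x,-44),z]/1000) for x,z in((-95,10),(95,10),(95,155),(-95,155))])
        H=cv2.getPerspectiveTransform(c.astype(np.float32),np.float32([[0,320],[380,320],[380,30],[0,30]]))
        save("side.png",cv2.resize(cv2.warpPerspective(im,H,(380,320)),None,fx=2,fy=1.8))
E
python3 slot.py; python3 -c "
from h import *
plan((*mag(0),200,62))"
```

```text
top slot z pct [ 43.  49. 113. 130. 137.] [110.  85.  65.]
scene slot z pct [134. 452. 471. 484. 488.] [58. 66. 71.]
t 64.5 at [581.5 -14.8 202.4] yaw 66.0 F [-0.5  0.3 -1.3] op 0.273 gf 29.6 j [-12.  26.  88.  -0.  66.  12.]
roll 0.071 = 1 x 0.0706
shift [ 152.6 -251.     2.4] = 8 x [ 19.1 -31.4   0.3]
```

View pics/side.png

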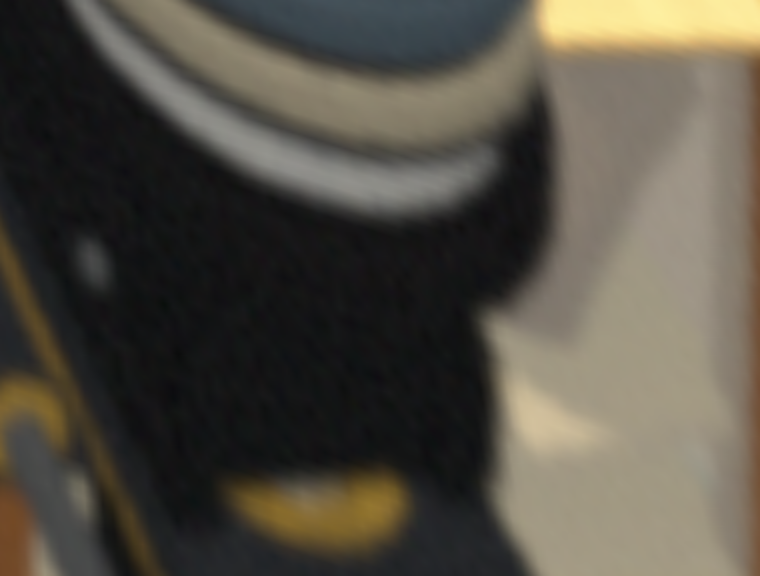

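The side view is partly hidden by the hand, but it shows the last blank standing steeply under the slot, its edge running from (690,90) to (580,330). I'll check its centre height from the top depth.

```bash
python3 - <<'E'
from h import *
n="top"; im,d=bot.capture(n); W=grid(n,d)*1000; a=np.radians(MY); O=np.r_[MO,0]
X=(W-O)@[np.cos(a),np.sin(a),0]; Y=(W-O)@[-np.sin(a),np.cos(a),0]; Z=W[...,2]
c=np.array([w2p(n,np.r_[mag(55+sx*11,sy*27),159]/1000) for sx,sy in((1,1),(1,-1),(-1,-1),(-1,1))]).astype(np.int32)
m=np.zeros((480,640),np.uint8); cv2.fillConvexPoly(m,c,1); m=(m>0)&(d>0)
q=np.c_[X[m],Y[m],Z[m]].round().astype(int); q=q[np.argsort(q[:,0])]
print(len(q)); print(q[::5].tolist())
E
```

```text
360
[[62, -23, 105], [63, -25, 103], [63, -16, 103], [63, 7, 104], [64, -13, 108], [64, 8, 104], [64, 11, 98], [64, 1, 105], [65, -27, 100], [65, -5, 110], [65, -19, 109], [65, -23, 109], [66, -13, 116], [66, -8, 113], [66, -1, 116], [66, 7, 113], [67, -12, 116], [67, -28, 113], [67, -23, 115], [67, 1, 112], [67, -22, 120], [68, -15, 118], [68, -8, 121], [68, 14, 88], [68, 12, 156], [68, 13, 92], [68, -2, 117], [69, -14, 121], [69, -25, 120], [69, 4, 125], [69, 1, 121], [69, -5, 125], [70, -25, 122], [70, -20, 124], [70, 5, 126], [71, 14, 94], [71, -12, 126], [71, -18, 129], [71, 9, 109], [71, -28, 127], [72, -24, 129], [72, -3, 126], [72, 4, 126], [72, 16, 101], [72, 18, 99], [73, -4, 131], [73, -3, 137], [73, -17, 127], [73, -19, 130], [74, 4, 136], [74, 6, 131], [74, -10, 133], [75, 14, 107], [75, -23, 133], [76, 11, 115], [77, 17, 117], [78, 12, 115], [79, 9, 117], [80, 13, 116], [82, 31, 45], [83, 29, 47], [85, 33, 48], [87, 27, 46], [88, 26, 51], [90, 29, 47], [91, 22, 48], [93, 23, 49], [93, 31, 50], [94, 31, 71], [94, 24, 70], [95, 28, 62], [95, 25, 74]]
```

Its upper face runs from (62,104) to (74,136) mm in magazine x, z, so it is at 69° and its centre is about 100 mm up, at most 113 mm even with its end touching the lid. That is under the 115 mm limit, so I go on to plug b.

move_arm(
  increments=[
    {"xyz": [16.8,-31,0],"roll": 0,"grip": 0},
    {"xyz": [16.8,-31,0],"roll": 0,"grip": 0},
    {"xyz": [16.8,-31,0],"roll": 0,"grip": 0},
    {"xyz": [16.8,-31,0],"roll": 0,"grip": 0},
    {"xyz": [16.8,-31,0],"roll": 0,"grip": 0},
  ],
)

```text
time_s: 64.95
position: [0.4739, 0.1255, 0.2039]
tcp_rot: [[0.407, 0.914, -0.003], [0.914, -0.407, 0.0], [-0.001, -0.002, -1.0]]
force: [-0.0, 0.6, -1.8]
opening: 0.281
grasp_force: 29.6
```

move_arm(
  increments=[
    {"xyz": [16.8,-31,0],"roll": 0,"grip": 0},
    {"xyz": [16.8,-31,0],"roll": 0,"grip": 0},
    {"xyz": [0,0,10],"roll": 0,"grip": 0},
    {"xyz": [0,0,0],"roll": 0,"grip": 0},
    {"xyz": [0,0,0],"roll": 0,"grip": 0},
  ],
)

```text
time_s: 65.37
position: [0.4322, 0.1805, 0.1943]
tcp_rot: [[0.405, 0.914, -0.002], [0.914, -0.405, -0.001], [-0.001, -0.002, -1.0]]
force: [0.8, -0.3, -2.0]
opening: 0.277
grasp_force: 29.6
```

move_arm(
  increments=[
    {"xyz": [0,0,0],"roll": 0,"grip": 0},
    {"xyz": [0,0,0],"roll": 0,"grip": 0},
  ],
)

```text
time_s: 65.53
position: [0.4338, 0.1798, 0.1951]
tcp_rot: [[0.407, 0.913, 0.0], [0.913, -0.407, -0.0], [0.0, 0.0, -1.0]]
force: [0.6, -0.4, -0.9]
opening: 0.275
grasp_force: 29.6
```

```bash
python3 - <<'E'
from h import *
b=mag(-50,-26); a=mag(-50,26); c=mag(0); print(b,a,c)
plan((*b,176,66),(*b,190,66),(*a,190,66),(*c,190,66))
im,d=bot.capture("scene"); W=grid("scene",d)*1000; p=np.array(bot.read_state()["position"])*1000
m=(d>0)&(np.hypot(W[...,0]-p[0],W[...,1]-p[1])<45)&(W[...,2]>150)&(W[...,2]<235)&(im[...,0]>90)&(im[...,0]>1.15*im[...,2].astype(float))
P=W[m&(W[...,2]>178)]; print("presser pts",len(P),"z",np.percentile(P[:,2],[1,5,50,99]).round(1),"centre",P[P[:,2]<205][:,:2].mean(0).round(1) if len(P) else 0)
E
```

```text
[430.98305928 181.44635972] [385.06978445 205.85888099] [431.5 237.8]
t 65.5 at [433.8 179.8 195.1] yaw 66.0 F [ 0.6 -0.4 -0.9] op 0.275 gf 29.6 j [  9.  18. 104.  -0.  58.  33.]
roll -0.001 = 1 x -0.0007
shift [ 0.4 -3.2 19.1] = 1 x [ 0.4 -3.2 19.1]
roll -0.0 = 0 x -0.0000
shift [  0.   0. -14.] = 1 x [  0.   0. -14.]
roll -0.0 = 0 x -0.0000
shift [  3.6 -51.9  -0. ] = 2 x [  1.8 -25.9  -0. ]
roll -0.0 = 0 x -0.0000
shift [48.1 29.4 -0. ] = 2 x [24.  14.7 -0. ]
presser pts 353 z [196.6 198.4 213.9 233.3] centre [443.  166.6]
```

move_arm(
  increments=[
    {"xyz": [0.4,-3,10],"roll": 0,"grip": 0},
    {"xyz": [0,0,6],"roll": 0,"grip": 0},
    {"xyz": [0,0,3],"roll": 0,"grip": 0},
    {"xyz": [0,0,2],"roll": 0,"grip": 0},
    {"xyz": [0,0,2],"roll": 0,"grip": 0},
  ],
)

```text
time_s: 66.0
position: [0.4301, 0.1816, 0.1727]
tcp_rot: [[0.406, 0.914, -0.001], [0.914, -0.406, -0.001], [-0.001, -0.0, -1.0]]
force: [-2.7, -1.4, 8.8]
opening: 0.28
grasp_force: 29.6
```

move_arm(
  increments=[
    {"xyz": [0,0,2],"roll": 0,"grip": 0},
    {"xyz": [0,0,1.5],"roll": 0,"grip": 0},
    {"xyz": [0,0,0],"roll": 0,"grip": 0},
    {"xyz": [0,0,0],"roll": 0,"grip": 0},
  ],
)

```text
time_s: 66.33
position: [0.4301, 0.1816, 0.1694]
tcp_rot: [[0.406, 0.914, -0.0], [0.914, -0.406, -0.001], [-0.001, 0.0, -1.0]]
force: [-2.7, -1.1, 6.2]
opening: 0.277
grasp_force: 29.6
```

```bash
python3 -c "
from h import *
plan((*mag(-50,-26),167,66))"
```

```text
t 66.3 at [430.1 181.6 169.4] yaw 66.1 F [-2.7 -1.1  6.2] op 0.277 gf 29.6 j [  9.  20. 106.  -0.  54.  33.]
roll 0.001 = 1 x 0.0009
shift [0.2 0.8 2.4] = 1 x [0.2 0.8 2.4]
```

move_arm(
  increments=[
    {"xyz": [0,0,1.5],"roll": 0,"grip": 0},
    {"xyz": [0,0,1],"roll": 0,"grip": 0},
    {"xyz": [0,0,0],"roll": 0,"grip": 0},
  ],
)

```text
time_s: 66.58
position: [0.4302, 0.1816, 0.1677]
tcp_rot: [[0.406, 0.914, 0.0], [0.914, -0.406, -0.001], [-0.001, 0.001, -1.0]]
force: [-4.2, -2.0, 12.3]
opening: 0.273
grasp_force: 29.6
```

move_arm(
  increments=[
    {"xyz": [0,0,1],"roll": 0,"grip": 0},
    {"xyz": [0,0,0.5],"roll": 0,"grip": 0},
    {"xyz": [0,0,0],"roll": 0,"grip": 0},
  ],
)

```text
time_s: 66.83
position: [0.4303, 0.1817, 0.1676]
tcp_rot: [[0.405, 0.914, 0.001], [0.914, -0.405, -0.001], [-0.0, 0.001, -1.0]]
force: [-6.2, -2.1, 23.3]
opening: 0.278
grasp_force: 29.7
```

Plug b is home: the force rose to 23 N with no further travel at z=167.6. Plug a is next.

move_arm(
  increments=[
    {"xyz": [0,0,-12],"roll": 0,"grip": 0},
    {"xyz": [0,0,-12],"roll": 0,"grip": 0},
    {"xyz": [1.8,-25.5,0],"roll": 0,"grip": 0},
    {"xyz": [1.8,-25.5,0],"roll": 0,"grip": 0},
    {"xyz": [0,0,0],"roll": 0,"grip": 0},
  ],
)

```text
time_s: 67.25
position: [0.3799, 0.2068, 0.1883]
tcp_rot: [[0.405, 0.914, -0.006], [0.915, -0.405, 0.0], [-0.002, -0.005, -1.0]]
force: [-0.7, -0.8, -2.0]
opening: 0.277
grasp_force: 29.7
```

move_arm(
  increments=[
    {"xyz": [0,0,0],"roll": 0,"grip": 0},
    {"xyz": [0,0,0],"roll": 0,"grip": 0},
    {"xyz": [0,0,0],"roll": 0,"grip": 0},
  ],
)

```text
time_s: 67.5
position: [0.3863, 0.206, 0.1888]
tcp_rot: [[0.406, 0.914, 0.002], [0.914, -0.406, 0.0], [0.001, 0.001, -1.0]]
force: [-0.2, -0.5, -0.9]
opening: 0.274
grasp_force: 29.7
```

```bash
python3 -c "
from h import *
plan((*mag(-50,26),167.5,66))"
```

```text
t 67.5 at [386.3 206.  188.8] yaw 66.0 F [-0.2 -0.5 -0.9] op 0.274 gf 29.7 j [ 13.  16. 108.  -0.  56.  37.]
roll 0.0 = 1 x 0.0005
shift [-0.6 -1.1 21.3] = 1 x [-0.6 -1.1 21.3]
```

move_arm(
  increments=[
    {"xyz": [0,-1,9],"roll": 0,"grip": 0},
    {"xyz": [0,0,3],"roll": 0,"grip": 0},
    {"xyz": [0,0,3],"roll": 0,"grip": 0},
    {"xyz": [0,0,2],"roll": 0,"grip": 0},
    {"xyz": [0,0,2],"roll": 0,"grip": 0},
  ],
)

```text
time_s: 67.92
position: [0.3846, 0.2062, 0.1703]
tcp_rot: [[0.406, 0.914, 0.0], [0.914, -0.406, -0.0], [-0.0, 0.0, -1.0]]
force: [-1.3, -0.9, 7.9]
opening: 0.276
grasp_force: 29.7
```

move_arm(
  increments=[
    {"xyz": [0,0,2],"roll": 0,"grip": 0},
    {"xyz": [0,0,1.5],"roll": 0,"grip": 0},
    {"xyz": [0,0,0],"roll": 0,"grip": 0},
    {"xyz": [0,0,0],"roll": 0,"grip": 0},
  ],
)

```text
time_s: 68.25
position: [0.3846, 0.2062, 0.1676]
tcp_rot: [[0.406, 0.914, 0.001], [0.914, -0.406, -0.0], [-0.0, 0.001, -1.0]]
force: [-3.4, -1.1, 12.1]
opening: 0.275
grasp_force: 29.7
```

move_arm(
  increments=[
    {"xyz": [0,0,1],"roll": 0,"grip": 0},
    {"xyz": [0,0,0],"roll": 0,"grip": 0},
    {"xyz": [0,0,0],"roll": 0,"grip": 0},
  ],
)

```text
time_s: 68.5
position: [0.3847, 0.2062, 0.1675]
tcp_rot: [[0.406, 0.914, 0.001], [0.914, -0.406, -0.0], [0.0, 0.001, -1.0]]
force: [-5.7, -1.1, 21.0]
opening: 0.272
grasp_force: 29.8
```

Plug a is home (21 N at z=167.5). Plug c is next.

move_arm(
  increments=[
    {"xyz": [0,0,-12],"roll": 0,"grip": 0},
    {"xyz": [0,0,-12],"roll": 0,"grip": 0},
    {"xyz": [24,15,0],"roll": 0,"grip": 0},
    {"xyz": [24,15,0],"roll": 0,"grip": 0},
    {"xyz": [0,0,0],"roll": 0,"grip": 0},
  ],
)

```text
time_s: 68.92
position: [0.438, 0.2406, 0.1903]
tcp_rot: [[0.406, 0.914, 0.01], [0.914, -0.406, 0.003], [0.007, 0.007, -1.0]]
force: [1.3, -0.2, -1.7]
opening: 0.275
grasp_force: 29.7
```

move_arm(
  increments=[
    {"xyz": [0,0,0],"roll": 0,"grip": 0},
    {"xyz": [0,0,0],"roll": 0,"grip": 0},
    {"xyz": [0,0,0],"roll": 0,"grip": 0},
  ],
)

```text
time_s: 69.17
position: [0.4297, 0.2375, 0.1886]
tcp_rot: [[0.406, 0.914, -0.002], [0.914, -0.406, -0.001], [-0.002, -0.002, -1.0]]
force: [-0.4, 0.9, -2.8]
opening: 0.276
grasp_force: 29.7
```

```bash
python3 -c "
from h import *
plan((*mag(0),167.5,66))"
```

```text
t 69.2 at [429.7 237.5 188.6] yaw 66.0 F [-0.4  0.9 -2.8] op 0.276 gf 29.7 j [ 16.  20. 101.  -0.  59.  40.]
roll 0.001 = 1 x 0.0006
shift [ 1.   1.5 21.1] = 1 x [ 1.   1.5 21.1]
```

move_arm(
  increments=[
    {"xyz": [0,0,9],"roll": 0,"grip": 0},
    {"xyz": [0,0,3],"roll": 0,"grip": 0},
    {"xyz": [0,0,3],"roll": 0,"grip": 0},
    {"xyz": [0,0,2],"roll": 0,"grip": 0},
    {"xyz": [0,0,2],"roll": 0,"grip": 0},
  ],
)

```text
time_s: 69.58
position: [0.4299, 0.2377, 0.1705]
tcp_rot: [[0.406, 0.914, -0.002], [0.914, -0.406, -0.001], [-0.002, -0.002, -1.0]]
force: [-3.9, -1.1, 8.3]
opening: 0.275
grasp_force: 29.7
```

move_arm(
  increments=[
    {"xyz": [0,0,2],"roll": 0,"grip": 0},
    {"xyz": [0,0,1.5],"roll": 0,"grip": 0},
    {"xyz": [0,0,0],"roll": 0,"grip": 0},
    {"xyz": [0,0,0],"roll": 0,"grip": 0},
  ],
)

```text
time_s: 69.92
position: [0.4298, 0.2377, 0.1676]
tcp_rot: [[0.406, 0.914, -0.002], [0.914, -0.406, -0.001], [-0.001, -0.001, -1.0]]
force: [-4.5, -0.6, 9.8]
opening: 0.273
grasp_force: 29.7
```

move_arm(
  increments=[
    {"xyz": [0,0,1],"roll": 0,"grip": 0},
    {"xyz": [0,0,0.5],"roll": 0,"grip": 0},
    {"xyz": [0,0,0],"roll": 0,"grip": 0},
  ],
)

```text
time_s: 70.17
position: [0.4299, 0.2377, 0.1676]
tcp_rot: [[0.405, 0.914, -0.001], [0.914, -0.405, -0.001], [-0.001, -0.001, -1.0]]
force: [-5.4, -2.1, 19.4]
opening: 0.276
grasp_force: 29.8
```

All three plugs reached the stop. I'll lift, check the plug heights, and carry the tool back over the pad.

move_arm(
  increments=[
    {"xyz": [0,0,-15],"roll": 0,"grip": 0},
    {"xyz": [0,0,-20],"roll": 0,"grip": 0},
    {"xyz": [-19.2,30.5,0],"roll": 0,"grip": 0},
    {"xyz": [-19.2,30.5,0],"roll": 0,"grip": 0},
    {"xyz": [-19.2,30.5,0],"roll": 0,"grip": 0},
  ],
)

```text
time_s: 70.58
position: [0.4916, 0.1478, 0.2005]
tcp_rot: [[0.404, 0.915, 0.001], [0.915, -0.404, 0.0], [0.0, 0.001, -1.0]]
force: [0.4, 0.7, -1.7]
opening: 0.272
grasp_force: 29.7
```

move_arm(
  increments=[
    {"xyz": [-19.2,30.5,0],"roll": 0,"grip": 0},
    {"xyz": [-19.2,30.5,0],"roll": 0,"grip": 0},
    {"xyz": [-19.2,30.5,0],"roll": 0,"grip": 0},
    {"xyz": [-19.2,30.5,0],"roll": 0,"grip": 0},
    {"xyz": [-19.2,30.5,0],"roll": 0,"grip": 0},
  ],
)

```text
time_s: 71.0
position: [0.5919, -0.0029, 0.1996]
tcp_rot: [[0.406, 0.914, -0.001], [0.914, -0.406, 0.0], [-0.0, -0.001, -1.0]]
force: [-0.1, 0.1, -1.6]
opening: 0.276
grasp_force: 29.7
```

move_arm(
  increments=[
    {"xyz": [0,0,0],"roll": 0,"grip": 0},
    {"xyz": [0,0,0],"roll": 0,"grip": 0},
    {"xyz": [0,0,0],"roll": 0,"grip": 0},
    {"xyz": [0,0,0],"roll": 0,"grip": 0},
  ],
)

```text
time_s: 71.33
position: [0.5903, -0.0002, 0.1996]
tcp_rot: [[0.405, 0.914, -0.002], [0.914, -0.405, 0.001], [-0.0, -0.002, -1.0]]
force: [-0.1, 0.0, -0.8]
opening: 0.277
grasp_force: 29.7
```

```bash
cat > plugs.py <<'E'
from h import *
for n in("top","scene"):
    im,d=bot.capture(n); W=grid(n,d)*1000
    for k,(x,y) in dict(a=(-50,26),b=(-50,-26),c=(0,0)).items():
        m=(d>0)&(np.hypot(*(W[...,:2]-mag(x,y)).transpose(2,0,1))<9)&(W[...,2]<190)&(W[...,2]>150); print(n,k,m.sum(),np.median(W[...,2][m]).round(1) if m.any() else "-")
    m=(d>0)&(np.hypot(*(W[...,:2]-mag(75,30)).transpose(2,0,1))<20)&(abs(W[...,2]-160)<8); print("lid",np.median(W[...,2][m]).round(1) if m.any() else "-")
E
python3 plugs.py; python3 -c "
from h import *
plan((590,-2,6,66))"
```

```text
top a 0 -
top b 0 -
top c 77 165.6
lid 160.0
scene a 43 167.6
scene b 0 -
scene c 0 -
lid -
t 71.4 at [590.6   0.  200.1] yaw 66.1 F [-0.3 -0.8 -2.4] op 0.278 gf 29.7 j [-11.  27.  87.   0.  66.  13.]
roll 0.003 = 1 x 0.0025
shift [ -2.1   0.3 194.1] = 5 x [-0.4  0.1 38.8]
```

move_arm(
  increments=[
    {"xyz": [0,0,37],"roll": 0,"grip": 0},
    {"xyz": [0,0,37],"roll": 0,"grip": 0},
    {"xyz": [0,0,37],"roll": 0,"grip": 0},
    {"xyz": [0,0,35],"roll": 0,"grip": 0},
    {"xyz": [0,0,25],"roll": 0,"grip": 0},
  ],
)

```text
time_s: 71.85
position: [0.5897, 0.0002, 0.0267]
tcp_rot: [[0.404, 0.915, -0.003], [0.915, -0.404, 0.001], [-0.001, -0.003, -1.0]]
force: [0.0, -0.1, -0.6]
opening: 0.273
grasp_force: 29.7
```

move_arm(
  increments=[
    {"xyz": [0,0,10],"roll": 0,"grip": 0},
    {"xyz": [0,0,4],"roll": 0,"grip": 0},
    {"xyz": [0,0,0],"roll": 0,"grip": 0},
    {"xyz": [0,0,0],"roll": 0,"grip": 0},
    {"xyz": [0,0,0],"roll": 0,"grip": 0},
  ],
)

```text
time_s: 72.27
position: [0.5933, -0.0014, 0.0171]
tcp_rot: [[0.406, 0.914, 0.004], [0.914, -0.406, -0.001], [0.001, 0.004, -1.0]]
force: [-0.5, 0.2, -1.4]
opening: 0.275
grasp_force: 29.7
```

move_arm(
  increments=[
    {"xyz": [0,0,3],"roll": 0,"grip": 0},
    {"xyz": [0,0,2],"roll": 0,"grip": 0},
    {"xyz": [0,0,0],"roll": 0,"grip": 0},
    {"xyz": [0,0,0],"roll": 0,"grip": 0},
  ],
)

```text
time_s: 72.6
position: [0.5916, -0.0013, 0.0104]
tcp_rot: [[0.406, 0.914, 0.0], [0.914, -0.406, -0.0], [0.0, 0.0, -1.0]]
force: [-0.4, 1.1, -2.2]
opening: 0.276
grasp_force: 29.7
```

move_arm(
  increments=[
    {"xyz": [0,0,2],"roll": 0,"grip": 0},
    {"xyz": [0,0,1.5],"roll": 0,"grip": 0},
    {"xyz": [0,0,0],"roll": 0,"grip": 0},
    {"xyz": [0,0,0],"roll": 0,"grip": 0},
  ],
)

```text
time_s: 72.93
position: [0.5914, -0.0013, 0.0064]
tcp_rot: [[0.406, 0.914, -0.0], [0.914, -0.406, 0.0], [-0.0, -0.0, -1.0]]
force: [0.3, -0.3, -1.2]
opening: 0.274
grasp_force: 29.7
```

move_arm(
  increments=[
    {"xyz": [0,0,1],"roll": 0,"grip": 0},
    {"xyz": [0,0,0],"roll": 0,"grip": 0},
    {"xyz": [0,0,0],"roll": 0,"grip": 0},
  ],
)

```text
time_s: 73.18
position: [0.5917, -0.0013, 0.0058]
tcp_rot: [[0.406, 0.914, 0.0], [0.914, -0.406, -0.0], [0.0, 0.0, -1.0]]
force: [-0.4, -0.0, -0.1]
opening: 0.275
grasp_force: 29.7
```

move_arm(
  increments=[
    {"xyz": [0,0,0.4],"roll": 0,"grip": 0},
    {"xyz": [0,0,0],"roll": 0,"grip": 35},
    {"xyz": [0,0,0],"roll": 0,"grip": 70},
    {"xyz": [0,0,0],"roll": 0,"grip": 70},
    {"xyz": [0,0,0],"roll": 0,"grip": 70},
  ],
)

```text
time_s: 73.6
position: [0.5916, -0.0013, 0.0051]
tcp_rot: [[0.406, 0.914, 0.0], [0.914, -0.406, -0.0], [-0.0, 0.0, -1.0]]
force: [0.5, 0.5, -1.0]
opening: 0.497
grasp_force: 0.0
```

move_arm(
  increments=[
    {"xyz": [0,0,0],"roll": 0,"grip": 70},
    {"xyz": [0,0,0],"roll": 0,"grip": 70},
    {"xyz": [0,0,0],"roll": 0,"grip": 70},
    {"xyz": [0,0,-10],"roll": 0,"grip": 70},
    {"xyz": [0,0,-30],"roll": 0,"grip": 70},
  ],
)

```text
time_s: 74.02
position: [0.5881, -0.0007, 0.0424]
tcp_rot: [[0.406, 0.914, -0.009], [0.914, -0.406, 0.002], [-0.002, -0.009, -1.0]]
force: [0.1, 0.3, -0.4]
opening: 0.693
grasp_force: 0.0
```

move_arm(
  increments=[
    {"xyz": [0,0,-35],"roll": 0,"grip": 70},
    {"xyz": [0,0,-35],"roll": 0,"grip": 70},
    {"xyz": [0,0,-35],"roll": 0,"grip": 70},
    {"xyz": [0,0,-35],"roll": 0,"grip": 70},
    {"xyz": [-30,25,0],"roll": 0,"grip": 70},
  ],
)

```text
time_s: 74.43
position: [0.6047, -0.0339, 0.1939]
tcp_rot: [[0.4, 0.916, 0.012], [0.916, -0.4, 0.001], [0.005, 0.01, -1.0]]
force: [1.6, -0.2, 0.4]
opening: 0.701
grasp_force: 0.0
```

move_arm(
  increments=[
    {"xyz": [-30,25,0],"roll": 0,"grip": 70},
    {"xyz": [-30,25,0],"roll": 0,"grip": 70},
    {"xyz": [-30,25,0],"roll": 0,"grip": 70},
    {"xyz": [-30,25,0],"roll": 0,"grip": 70},
    {"xyz": [-30,25,0],"roll": 0,"grip": 70},
  ],
)

```text
time_s: 74.85
position: [0.6557, -0.2283, 0.1862]
tcp_rot: [[0.406, 0.914, 0.0], [0.914, -0.406, -0.0], [0.0, 0.0, -1.0]]
force: [0.3, -0.2, 0.5]
opening: 0.698
grasp_force: 0.0
```

move_arm(
  increments=[
    {"xyz": [0,0,0],"roll": 0,"grip": 70},
    {"xyz": [0,0,0],"roll": 0,"grip": 70},
    {"xyz": [0,0,0],"roll": 0,"grip": 70},
  ],
)

```text
time_s: 75.1
position: [0.6549, -0.2263, 0.1853]
tcp_rot: [[0.407, 0.914, -0.001], [0.914, -0.407, 0.001], [0.001, -0.001, -1.0]]
force: [-0.4, 0.7, -0.1]
opening: 0.701
grasp_force: 0.0
```

```bash
python3 plugs.py; python3 - <<'E'
from h import *
for n in("top","scene"):
    im,d=bot.capture(n); W=grid(n,d)
    if n=="scene": save("final.png",im)
    for l in("presser","pad"):
        for r in bot.trace(l,n)[:1]:
            P=W[r["mask"]&(d>0)]; z=np.percentile(P[:,2],99)
            if l=="presser":P=P[P[:,2]>z-.008]
            print(l,n,round(r["conf"],2),rect(P),z.round(4))
    for l in("weight","offcut"):
        for r in bot.spot_in(l,n)[:1]: print(l,n,round(r["conf"],2),c2w(n,r["at"]).round(3))
plan()
E
```

```text
top a 0 -
top b 0 -
top c 62 166.1
lid 160.1
scene a 43 168.0
scene b 51 167.7
scene c 48 167.6
lid 162.2
presser scene 0.98 (array([598.4,  -8.3]), array([26.2, 12.5]), 32.6) 0.0883
pad scene 0.65 (array([621.2, -85. ]), array([294.2, 110.7]), -78.7) 0.4597
offcut scene 0.94 [ 0.523 -0.241  0.021]
t 75.7 at [ 655.6 -226.5  185.3] yaw 66.1 F [ 0.  -0.1  0.2] op 0.701 gf 0.0 j [-28.  36.  72.   0.  72.  -4.]
```

View pics/final.png

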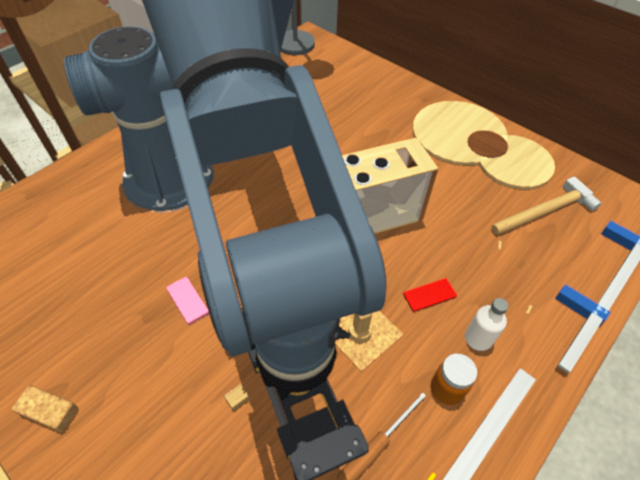

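The final view shows the tool upright on the pad at (362,322), top at 88 mm as at the start. The plugs all stand about 6 mm above the lid at (352,160), (381,162) and (363,178), and no dark blanks remain in view on the bench. I'm handing in.

```bash
python3 -c "
from rig import bot
print(bot.hand_in())"
```

```text
the job is handed in; nothing more can be done
None
```

I handed the job in at about 76 s of the 210 s allowed, and no score came back: all five blanks are in the magazine, the three plugs are pressed home with the tool, and the tool is back upright on its cork pad.

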